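Empty the ball canister over the tipping stand and stack the cups

ROBOT

A 7-joint arm with a two-finger parallel gripper is mounted at the origin on the work surface; the furniture and walls round the work are solid. World frame = base frame: x ahead of the robot, y to its left, z up, the work surface at z = 0. Lengths are in m, angles in degrees, forces in N, time in s.
With the tool pointing down it reaches from about 0.425 to 0.875 m from the base axis. Payload 4.7 kg.
Tool frame: the origin (TCP) lies between the finger pads; the fingertips stand 25 mm ahead of it and the grasp point (between the pads) lies 6 mm ahead of it (env.tip_reach is the distance from the TCP to the fingertips, in m); z points along the fingers, y is the direction in which the jaws open and shut (so a half turn about z gives the same grasp; the last joint's range is limited). The gripper opens to 87 mm and grips with 3 to 60 N. Pads are 19 mm wide; open, the fingers measure 117 mm over their backs; the gripper's body (75 mm by 190 mm) begins 51 mm behind the grasp point.
Start: joints at [71.224, 18.392, -4.016, 83.108, 1.295, 78.541, -3.26], TCP at [0.218, -0.612, 0.248] pointing down, gripper open.
Joint ranges: [-163.93, 163.93], [-17.29, 119.83], [-79.2, 71.16], [3.27, 140.29], [-89.18, 269.18], [5.43, 117.66], [-154.24, 154.24]. Speed limits (degrees/s): [147.25, 147.25, 180, 180, 180, 180, 180].

INTERFACE

Orientations are given as [roll, pitch, yaw] about the fixed x, y, z axes, in that order (R = Rz(yaw) Ry(pitch) Rx(roll)).
In Python, from cell import env, viewer, job gives the robot as it stands.
- The arm moves only by the tool move_arm, never from a script. Its argument "steps" is a list of rows, each a list of 7 numbers: the finger opening in cm, from 0 to 8.7, then the shift along the tool's x, y, z in cm, then the turn, a rotation vector about the tool's x, y, z in rad. In form: [[fingers, tx, ty, tz, wx, wy, wz], ...]. A call has 1 to 5 rows; each row shifts and turns the commanded pose from where the row before left it, along the tool's axes as they then stand; what a row does not reach is not made up. A row lasts 1/12 s, in which the tool goes at most 41.7 mm and 7.16 degrees, less where a joint would pass 70% of its speed; a pose out of reach is approached as far as the arm can. A call is refused whole if a number of a shift passes 4.17 or a number of a turn 0.125, either way. A call with a gripper value outside its range is refused whole. The fingers move at their own pace and stop on an object; "force" is the grip in N (left out, the last holds). Time passes only in rows, so rows that do not move let the fingers close. It gives the time, the measured TCP pose, the force and the opening at its end, in the units of the state.
- env.get_obs(): the state, without advancing time (a new reading comes with each control period).
- viewer.read_camera(name): name is "scene" or "top" or "wrist"; returns a dict with "img" (384x512x3 uint8, red, green, blue), "vfov" (degrees; the focal length in pixels is half the picture's height over the tangent of half this angle, whatever the lens; pixels are square), "cx", "cy" (the principal point, pixels), "k1" (the pictures are not rectified: a ray, as slopes to the right and down, at radius r is drawn at 1 + k1 r^2 times it, then the intrinsics apply), "extrinsics" (4x4, takes a point from world to camera coordinates); the wrist camera has in their place "mount" (4x4, takes a point from camera to tool coordinates, whose origin is the TCP and whose axes are the flange's). Camera axes: x right, y down, z forward; pixel columns grow to the right and rows downward; lengths in m; the calibration is good to about 2 mm. A picture is of the moment at which its call begins: read the wrist's pose just before it. There is no depth.
- job.sign_off(): hands the job in, once; it reports no verdict.
The state is a dict: "time_s": time; "qpos": joint angles; "joint_velocities": joint speeds; "effort": joint torques, N m; "tool_pos": TCP position; "tool_rot": TCP orientation; "force": force on the tool from outside, world axes, zero at the start; "wrist_torque": the same for the moment, N m; "grip_width": finger opening in m.
Only numpy, scipy, OpenCV 4.12 (cv2) and the standard library are available. Lean on these libraries where they do the work, as an engineer would, in place of code of your own. Each camera call takes 0.05 s, during which the arm holds its last target.

TASK

Clear up after the milling run. Lean the tall canister on the ledge of the tipping stand with its foot on the pad and let go of it there, take hold of it again in its lower half, then finish the tip over the ledge so that it is left lying mouth-down in the sloping trough and all its grinding balls have run out into the catch tray. Nest every loose sample cup upright into the weighted steel cup that stands in the round coaster, so that all of them make one straight stack there, and do not knock the lidded specimen jar about.

Things in the scene. Friction and masses are not known exactly. Their poses are not given: they have to be found in the camera images.
- tipping_stand: Fixed grey and aluminium stand for emptying tall canisters, 400 mm long, 116 mm wide, base plate 5 mm thick. Origin on the bench below the ledge; x points along the tipping direction (foot pad, ledge, trough, tray; the plate runs from x -144 to +256 mm), y across, z up. A black heel kerb, 12 mm high, crosses the plate at x -120 to -108 mm
- ledge (a point): Middle of the top edge of the upright ledge plate, 95 mm above the bench (stand x -5 to +3 mm). A cheek 13 mm high stands at each end of the edge, 76 mm apart inside
- foot_pad (a point): Point on the dark foot pad between kerb and ledge, 5 mm above the bench, at stand x -90 mm: with the lowest edge of the canister's foot here, the canister leaning on the ledge is at about 45 degrees
- trough_toe (a point): Middle of the trough's floor at its lower end, 40 mm above the bench. The trough slopes down 20 degrees over 160 mm from the ledge to a 5 mm toe stop here. Its sides, 25 mm high and 74 mm apart inside, begin 55 mm down the slope; nearer the ledge it is open at the sides
- tray_floor (a point): Middle of the catch tray's floor, 5 mm above the bench. Tray 97 x 106 mm inside, side walls 51 mm high, end wall 66 mm, wall at the toe 30 mm
- canister: Tall straight round steel canister, open at the top, 56 mm outer diameter, 210 mm high, wall 4 mm, 0.2 to 0.3 kg; a dark rubber band marks its foot and a thin dark line its half height. It starts upright. Origin at the centre of its underside, z along its axis towards the mouth
- canister_mouth (a point): Centre of the canister's mouth, 210 mm from its underside along its axis
- ball_0_center (a point): Centre of a white ceramic grinding ball, 30 mm in diameter, 40 g; starts inside the canister, in its lower half
- ball_1_center (a point): Centre of a white ceramic grinding ball, 30 mm in diameter, 40 g; starts inside the canister, in its lower half
- ball_2_center (a point): Centre of a white ceramic grinding ball, 30 mm in diameter, 40 g; starts inside the canister, in its lower half
- coaster: Fixed round black coaster, 60 mm in diameter, 12 mm high, with a recess 48 mm wide whose floor is 4 mm above the bench. Origin at the centre of its underside
- base_cup: The loose cup that stands in the coaster and takes the others: a heavy (0.5 kg) steel tapered cup, 64 mm across the rim, 40 mm across the foot, 60 mm high, wall 3 mm, inner floor 28 mm above its underside, so each nested cup ends 28 mm above the one below. Origin at the centre of its underside, z up out of the mouth
- cup_0: Loose cup to be nested (may be absent): a plain white plastic (35 g) tapered cup, 64 mm across the rim, 40 mm across the foot, 60 mm high, wall 3 mm, inner floor 28 mm above its underside, so each nested cup ends 28 mm above the one below. Origin at the centre of its underside, z up out of the mouth
- cup_1: Loose cup to be nested (may be absent): a plain white plastic (35 g) tapered cup, 64 mm across the rim, 40 mm across the foot, 60 mm high, wall 3 mm, inner floor 28 mm above its underside, so each nested cup ends 28 mm above the one below. Origin at the centre of its underside, z up out of the mouth
- cup_2: Loose cup to be nested (may be absent): a plain white plastic (35 g) tapered cup, 64 mm across the rim, 40 mm across the foot, 60 mm high, wall 3 mm, inner floor 28 mm above its underside, so each nested cup ends 28 mm above the one below. Origin at the centre of its underside, z up out of the mouth
- cup_3: Loose cup to be nested (may be absent): a plain white plastic (35 g) tapered cup, 64 mm across the rim, 40 mm across the foot, 60 mm high, wall 3 mm, inner floor 28 mm above its underside, so each nested cup ends 28 mm above the one below. Origin at the centre of its underside, z up out of the mouth
- the_specimen_jar: Bystander: lidded specimen jar, 53 mm in diameter, 62 mm high, at the right rear. Origin at the centre of its underside

How it is judged (in metres and radians):
On the way, in this order (a step that is already met when the one before it is completed fails the run):
1. the canister rests leaning on the ledge, foot on the pad, let go, with the balls still in it (angle between canister's own z axis and vertical between 0.5 and 1.1 rad and contact force between the fingers and canister below 0.1 N and contact force between canister and tipping_stand above 0.5 N and linear speed of canister below 0.02 m/s and x of canister_mouth in the frame of tipping_stand between 0.005 and 0.12 m and x of canister in the frame of tipping_stand between -0.16 and -0.05 m and y of canister in the frame of tipping_stand between -0.05 and 0.05 m and distance between each of ball_0_center, ball_1_center, ball_2_center and canister below 0.13 m), for 0.3 s.
2. the leaning canister is gripped again in its lower half (contact force between the fingers and canister above 1 N and z of the grasp point in the frame of canister below 0.11 m and angle between canister's own z axis and vertical between 0.5 and 1.2 rad), for 0.1 s.
3. the tip is finished: the canister lies mouth-down in the trough and all balls are in the catch tray (angle between canister's own z axis and vertical between 1.78 and 2.06 rad and x of canister_mouth in the frame of tipping_stand between 0.12 and 0.185 m and y of canister_mouth in the frame of tipping_stand between -0.03 and 0.03 m and z of canister in the frame of tipping_stand below 0.18 m and angle between the z axis of canister and the y axis of tipping_stand, either way round above 1.3 rad and x of ball_0_center in the frame of tipping_stand between 0.153 and 0.256 m and y of ball_0_center in the frame of tipping_stand between -0.056 and 0.056 m and z of each of ball_0_center, ball_1_center, ball_2_center in the frame of tipping_stand below 0.05 m and x of ball_1_center in the frame of tipping_stand between 0.153 and 0.256 m and y of ball_1_center in the frame of tipping_stand between -0.056 and 0.056 m and x of ball_2_center in the frame of tipping_stand between 0.153 and 0.256 m and y of ball_2_center in the frame of tipping_stand between -0.056 and 0.056 m), for 0.2 s.
At the end, for the whole second after the job is handed in: Canister released, still, in the trough, 12 to 28 degrees mouth-down, mouth centre within 25 mm of the toe along the stand and 30 mm across; all balls in the tray; base cup upright in the coaster, all cups present nested in it, within 7 degrees and 8 mm of its axis, feet below 126 mm, at rest (all of step 3 and contact force between the fingers and canister below 0.1 N and linear speed of canister below 0.02 m/s and angle between each of base_cup, cup_0, cup_1, cup_2, cup_3's own z axis and vertical below 0.12 rad and horizontal distance between base_cup and coaster below 0.012 m and z of base_cup in the frame of coaster below 0.012 m and horizontal distance between each of cup_0, cup_1, cup_2, cup_3 and base_cup below 0.008 m and height (world z) of each of cup_0, cup_1, cup_2, cup_3 below 0.126 m and linear speed of each of cup_0, cup_1, cup_2, cup_3 below 0.03 m/s); the robot touches nothing.
It fails at once if the lidded specimen jar is knocked away (more than 40 mm) (distance of the_specimen_jar from where it was at the start of the episode above 0.04 m).
Of cup_0, cup_1, cup_2, cup_3 only 3 to 4 are there at a start; the rules pass over those that are not, and their reading is None.
At some moment in a run one of cup_0, cup_1, cup_2, cup_3 may be knocked a few centimetres aside while the robot is not near it.
It also fails if it takes over 208 s, if anything falls off the work surface, if the arm or the gripper's body presses on something with over 40 N, if the wrist force passes 120 N, or if a joint passes its speed limit or range.

## Working session

There is one attempt and no reset: what is moved stays moved. The work goes in short steps, Python scripts to look and compute and a tool call to move; the robot and the scene stay as the last step left them, time stands still between calls to the robot, and variables do not carry over. Pictures are saved under pics/ and viewed, and the job is handed in when it is done.

Besides the shell and the picture viewer there is one more tool, called after ">>>" by a JSON object that holds its "api" and its "payload", one argument or row to a line. move_arm: Moves the arm, as the interface text tells. Its arguments: {"type":"object","properties":{"steps":{"type":"array"},"force":{"type":"number"}},"required":["steps"]}

```bash
ls -la; mkdir -p pics; python3 - <<'E'
from cell import env, viewer, job
import cv2
print(env.get_obs())
for n in ["scene","top","wrist"]:
    d=viewer.read_camera(n)
    cv2.imwrite(f"pics/{n}0.png",d["img"][:,:,::-1])
    print(n,{k:v for k,v in d.items() if k!="img"})
E
```

```text
total 12
drwxr-xr-x  3 agent agent 4096 Dec  6 23:55 .
drwxr-xr-x 23 root  root  4096 Dec  6 23:55 ..
drwxr-xr-x  2 agent agent 4096 Dec  6 23:55 pics
{'time_s': 0.0, 'qpos': array([71.22276206, 18.4392869 , -4.0167553 , 83.17493512,  1.29552391,
       78.54089971, -3.2601507 ]), 'joint_velocities': array([ 0.05802432, -0.01818538,  0.05650905,  0.02445728, -0.01427932,
       -0.03211121,  0.01339889]), 'effort': array([-1.53342253e-04, -4.91274619e+01, -4.03958475e-01, -3.12529314e+01,
       -6.37789420e-02,  4.36821766e-02,  1.80785332e-04]), 'tool_pos': array([ 0.21767777, -0.61192841,  0.24645878]), 'tool_rot': array([-1.79890157e+02,  5.89387787e-03,  1.95881092e+01]), 'force': array([-0.45971512, -0.58451053, -0.54351322]), 'wrist_torque': array([ 0.00589985,  0.04395323, -0.0075402 ]), 'grip_width': 0.08674382273869125}
scene {'vfov': 48.56591602740754, 'cx': 247.12345283573976, 'cy': 202.5529693738564, 'k1': -0.010591020584891225, 'extrinsics': array([[-0.62782941, -0.77830892, -0.00809033,  0.29734272],
       [-0.46715384,  0.38510676, -0.79590205,  0.37942244],
       [
[... 249 characters left out ...]
0.01943717, -0.99958848,  0.02109679, -0.0690988 ],
       [-0.99399781, -0.02159198, -0.10724802,  0.5079224 ],
       [ 0.10765941, -0.01888556, -0.99400844,  1.24970203],
       [ 0.        ,  0.        ,  0.        ,  1.        ]])}
wrist {'vfov': 69.16621821847238, 'cx': 254.73143497481593, 'cy': 194.5677541979116, 'k1': -0.06946201980836142, 'mount': array([[ 2.72370159e-04, -9.58797501e-01, -2.84090263e-01,
         7.82058306e-02],
       [ 9.99999943e-01,  3.17644197e-04, -1.13296101e-04,
         1.00188544e-03],
       [ 1.98867643e-04, -2.84090216e-01,  9.58797533e-01,
        -1.36508945e-01],
       [ 0.00000000e+00,  0.00000000e+00,  0.00000000e+00,
         1.00000000e+00]])}
```

View pics/scene0.png

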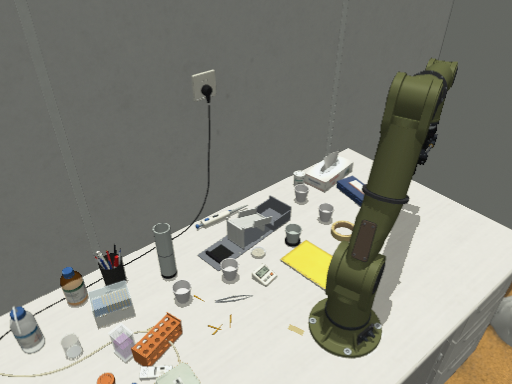

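View pics/top0.png

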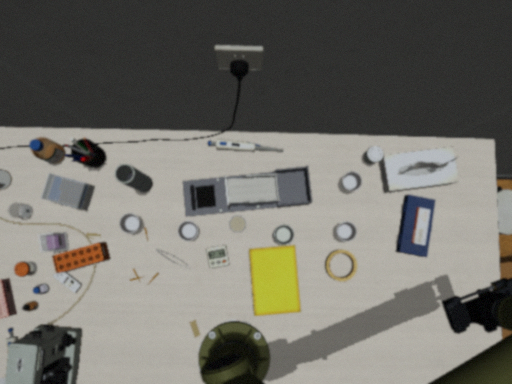

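View pics/wrist0.png

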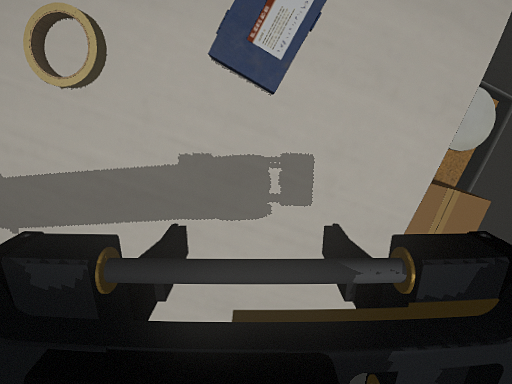

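```bash
cat > h.py <<'E'
import numpy as np, cv2
from scipy.spatial.transform import Rotation as R
from cell import env, viewer, job
def shot(n,name):
    o=env.get_obs(); d=viewer.read_camera(n)
    if n=="wrist":
        T=np.eye(4); T[:3,:3]=R.from_euler('xyz',o['tool_rot'],degrees=True).as_matrix(); T[:3,3]=o['tool_pos']
        d['extrinsics']=np.linalg.inv(T@d['mount'])
    d['f']=d['img'].shape[0]/2/np.tan(np.radians(d['vfov']/2))
    np.save(f"pics/{name}.npy",d,allow_pickle=True)
    cv2.imwrite(f"pics/{name}.png",d["img"][:,:,::-1]); return d
def load(name): return np.load(f"pics/{name}.npy",allow_pickle=True).item()
def crop(name,x0,y0,x1,y1,s,out):
    im=cv2.imread(f"pics/{name}.png")[y0:y1,x0:x1]
    cv2.imwrite(f"pics/{out}.png",cv2.resize(im,None,fx=s,fy=s,interpolation=cv2.INTER_CUBIC))
def K(d): return np.array([[d['f'],0,d['cx']],[0,d['f'],d['cy']],[0,0,1.]]), np.array([d['k1'],0,0,0,0.])
def ray(d,u,v):
    k,dist=K(d); p=cv2.undistortPoints(np.array([[[u,v]]],float),k,dist)[0,0]
    E=d['extrinsics']; r=E[:3,:3].T@np.array([p[0],p[1],1]); c=-E[:3,:3].T@E[:3,3]
    return c,r/np.linalg.norm(r)
def onz(d,u,v,z):
    c,r=ray(d,u,v); return c+r*(z-c[2])/r[2]
def proj(d,P):
    k,dist=K(d); E=d['extrinsics']
    q,_=cv2.projectPoints(np.asarray(P,float).reshape(-1,3),cv2.Rodrigues(E[:3,:3])[0],E[:3,3],k,dist); return q.reshape(-1,2)
def tri(*obs):
    A=np.zeros((3,3));b=np.zeros(3)
    for d,u,v in obs:
        c,r=ray(d,u,v);M=np.eye(3)-np.outer(r,r);A+=M;b+=M@c
    p=np.linalg.solve(A,b); return p,[proj(d,p)[0]-np.array([u,v]) for d,u,v in obs]
def pose():
    o=env.get_obs(); return np.array(o['tool_pos']),R.from_euler('xyz',o['tool_rot'],degrees=True)
def togo(P,rpy=None):
    p,r=pose(); t=r.as_matrix().T@(np.array(P)-p)*100
    w=np.zeros(3) if rpy is None else (r.inv()*R.from_euler('xyz',rpy,degrees=True)).as_rotvec()
    o=env.get_obs(); print('t',round(o['time_s'],2),'pos',p.round(4),'rot',np.round(o['tool_rot'],2),'go cm',t.round(2),'w',w.round(3),'F',np.round(o['force'],1),'g',round(o['grip_width'],4)); return t,w
E
python3 - <<'E'
from h import *
shot('top','t1');shot('scene','s1')
crop('t1',100,125,400,285,2.6,'t1c'); crop('s1',150,160,370,320,3.5,'s1c')
d=load('t1')
for n,u,v,z in [('can',126,172,.21),('c131',131,223,.06),('c188',188.5,231,.06),('c349',349,182,.06),('c344',344,231,.06),('base',283,234,.064),('jar',374,155,.062)]:
    print(n,onz(d,u,v,z).round(3))
E
```

```text
can [0.542 0.301 0.21 ]
c131 [0.408 0.323 0.06 ]
c188 [0.388 0.147 0.06 ]
c349 [ 0.55  -0.346  0.06 ]
c344 [ 0.397 -0.33   0.06 ]
base [ 0.385 -0.141  0.064]
jar [ 0.637 -0.425  0.062]
```

View pics/t1c.png

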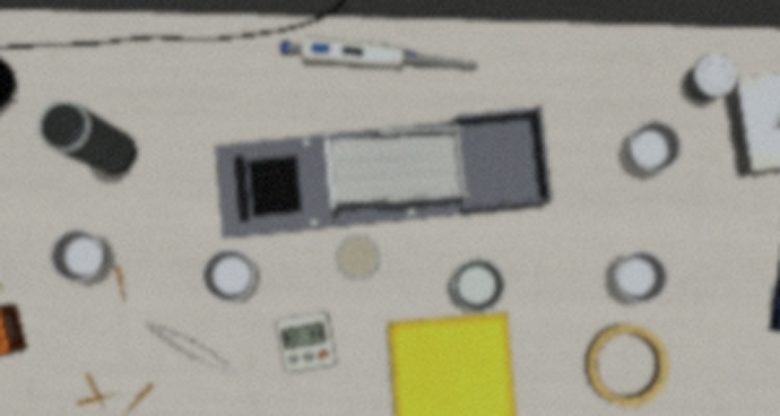

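View pics/s1c.png

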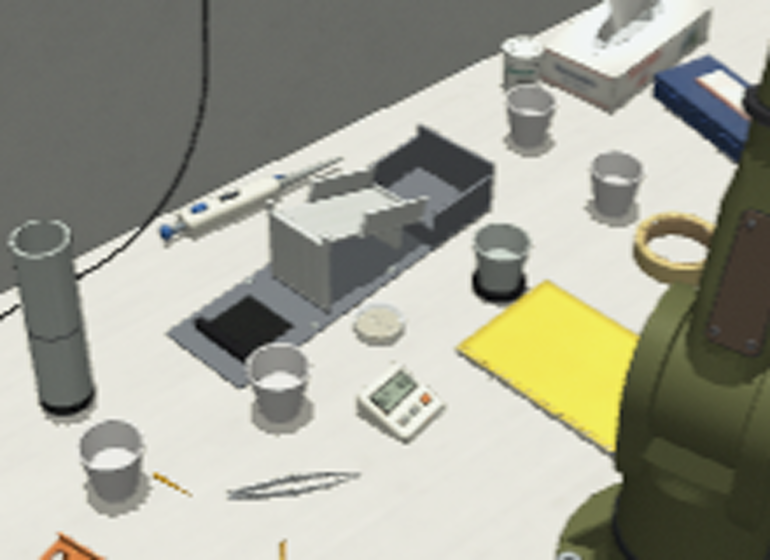

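```bash
cat >> h.py <<'E'
import json
def plan(P,rpy=None,n=None,g=8.7,maxt=3.9,maxa=0.115,Rt=None,start=None):
    """straight line + slerp; prints rows in calls of 5"""
    p,r=start if start is not None else pose()
    if Rt is None: Rt=r if rpy is None else R.from_euler('xyz',rpy,degrees=True)
    P=np.array(P,float); rv=(r.inv()*Rt).as_rotvec()
    if n is None: n=int(max(1,np.ceil(np.linalg.norm(P-p)*100/maxt),np.ceil(np.linalg.norm(rv)/maxa)))
    cp,cr=p.copy(),r; rows=[]
    for i in range(1,n+1):
        tp=p+(P-p)*i/n; tr=r*R.from_rotvec(rv*i/n)
        t=np.round(cr.as_matrix().T@(tp-cp)*100,2); w=np.round((cr.inv()*tr).as_rotvec(),3)
        cp=cp+cr.as_matrix()@t/100; cr=cr*R.from_rotvec(w)
        rows.append([g]+[float(v)+0. for v in t]+[float(v)+0. for v in w])
    for i in range(0,n,5): print(json.dumps(rows[i:i+5]))
    return rows
E
python3 - <<'E'
from h import *
togo([.47,.03,.42],[180,0,90])
plan([.45,-.30,.42],[180,0,60])
E
```

```text
t 0.25 pos [ 0.2177 -0.6122  0.247 ] rot [-179.95    0.     19.58] go cm [ 45.29 -52.07 -17.25] w [-1.000e-03 -0.000e+00 -1.229e+00] F [ 0.3 -0.3 -0.6] g 0.0867
[[8.7, 2.94, -1.97, -1.57, 0.0, 0.0, -0.064], [8.7, 3.06, -1.77, -1.57, 0.0, 0.0, -0.064], [8.7, 3.17, -1.58, -1.57, 0.0, 0.0, -0.064], [8.7, 3.26, -1.37, -1.57, 0.0, 0.0, -0.065], [8.7, 3.34, -1.16, -1.57, 0.0, 0.0, -0.064]]
[[8.7, 3.42, -0.93, -1.57, 0.0, 0.0, -0.064], [8.7, 3.46, -0.72, -1.58, -0.001, 0.0, -0.064], [8.7, 3.5, -0.5, -1.57, 0.0, 0.0, -0.064], [8.7, 3.53, -0.27, -1.57, 0.0, 0.0, -0.064], [8.7, 3.54, -0.04, -1.57, 0.0, 0.0, -0.064]]
[[8.7, 3.53, 0.18, -1.57, 0.0, 0.0, -0.064]]
```

>>> {"api": "move_arm", "payload": {
  "steps": [
    [8.7,2.9,-2.0,-1.6,0,0,-0.064],
    [8.7,3.1,-1.8,-1.6,0,0,-0.064],
    [8.7,3.2,-1.6,-1.6,0,0,-0.064],
    [8.7,3.3,-1.4,-1.6,0,0,-0.064],
    [8.7,3.3,-1.2,-1.6,0,0,-0.064]
  ]
}}

```text
time_s: 0.67
tool_pos: [0.3238, -0.4673, 0.3283]
tool_rot: [180.0, 0.0, 38.1]
force: [-0.3, -0.7, 0.1]
grip_width: 0.0869
```

>>> {"api": "move_arm", "payload": {
  "steps": [
    [8.7,3.4,-0.9,-1.6,0,0,-0.064],
    [8.7,3.5,-0.7,-1.6,0,0,-0.064],
    [8.7,3.5,-0.5,-1.6,0,0,-0.064],
    [8.7,3.5,-0.3,-1.6,0,0,-0.064],
    [8.7,3.5,0,-1.6,0,0,-0.064]
  ]
}}

```text
time_s: 1.08
tool_pos: [0.4295, -0.3263, 0.4086]
tool_rot: [180.0, 0.0, 56.4]
force: [1.0, -0.7, -1.4]
grip_width: 0.087
```

```bash
python3 - <<'E'
from h import *
togo([.47,.03,.42],[180,0,90])
shot('wrist','w2')
plan([.48,-.04,.42],[180,0,86])
E
```

```text
t 1.08 pos [ 0.4295 -0.3263  0.4086] rot [1.7997e+02 2.0000e-02 5.6430e+01] go cm [ 31.92 -16.32  -1.16] w [ 0.     0.001 -0.586] F [ 1.  -0.7 -1.4] g 0.087
[[8.7, 3.23, -1.42, -0.09, 0.001, 0.0, -0.063], [8.7, 3.31, -1.21, -0.09, 0.001, -0.001, -0.062], [8.7, 3.39, -1.0, -0.09, 0.001, 0.0, -0.063], [8.7, 3.43, -0.79, -0.09, 0.001, -0.001, -0.063], [8.7, 3.49, -0.58, -0.09, 0.001, 0.0, -0.062]]
[[8.7, 3.51, -0.35, -0.1, 0.001, 0.0, -0.063], [8.7, 3.52, -0.14, -0.09, 0.001, -0.001, -0.062], [8.7, 3.53, 0.09, -0.09, 0.0, 0.0, -0.063]]
```

View pics/w2.png

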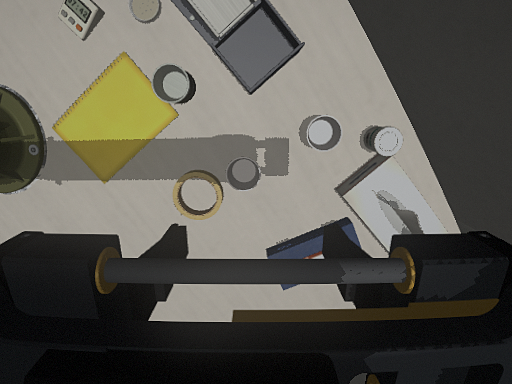

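>>> {"api": "move_arm", "payload": {
  "steps": [
    [8.7,3.2,-1.4,-0.1,0,0,-0.063],
    [8.7,3.3,-1.2,-0.1,0,0,-0.063],
    [8.7,3.4,-1.0,-0.1,0,0,-0.063],
    [8.7,3.4,-0.8,-0.1,0,0,-0.063],
    [8.7,3.5,-0.6,-0.1,0,0,-0.063]
  ]
}}

```text
time_s: 1.55
tool_pos: [0.4591, -0.1532, 0.4125]
tool_rot: [180.0, 0.0, 74.4]
force: [1.1, -0.7, 0.2]
grip_width: 0.0868
```

>>> {"api": "move_arm", "payload": {
  "steps": [
    [8.7,3.5,-0.3,-0.1,0,0,-0.063],
    [8.7,3.5,-0.1,-0.1,0,0,-0.063],
    [8.7,3.5,0.1,-0.1,0,0,-0.063]
  ]
}}

```text
time_s: 1.8
tool_pos: [0.4782, -0.0497, 0.4156]
tool_rot: [180.0, 0.0, 85.3]
force: [0.9, -0.3, 0.2]
grip_width: 0.0868
```

```bash
python3 - <<'E'
from h import *
togo([.47,.03,.42],[180,0,90])
shot('wrist','w3')
im=cv2.imread('pics/w3.png');cv2.imwrite('pics/w3b.png',cv2.resize(im[:240],None,fx=1.5,fy=1.5,interpolation=cv2.INTER_CUBIC))
E
```

```text
t 1.8 pos [ 0.4782 -0.0497  0.4156] rot [1.7997e+02 4.0000e-02 8.5280e+01] go cm [ 7.88 -1.47 -0.44] w [ 0.     0.001 -0.082] F [ 0.9 -0.3  0.2] g 0.0868
```

View pics/w3b.png

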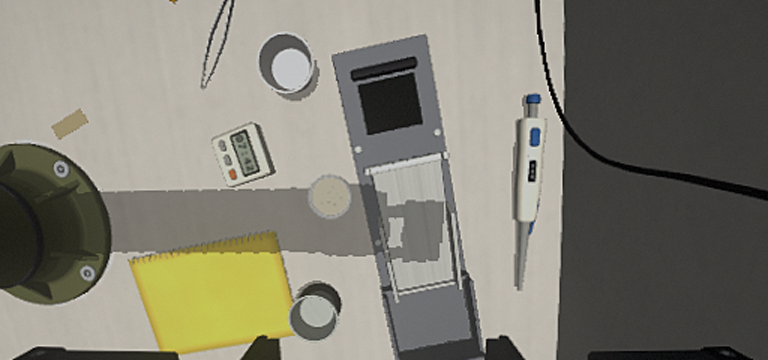

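```bash
python3 - <<'E'
from h import *
w3=load('w3')
crop('w3',210,10,330,240,3,'a'); 
im=cv2.imread('pics/a.png'); cv2.imwrite('pics/a1.png',im[:345]); cv2.imwrite('pics/a2.png',im[255:600]);
crop('w2',200,20,330,110,5,'b')
E
```

```text
(no output)
```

View pics/a1.png

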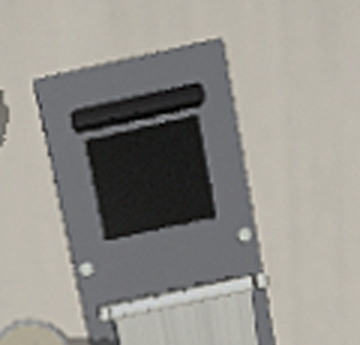

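View pics/a2.png

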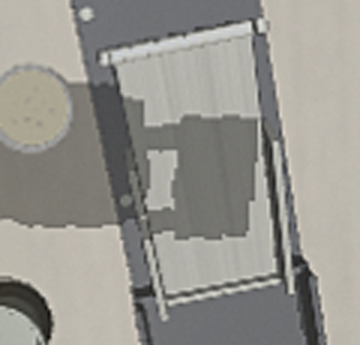

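View pics/b.png

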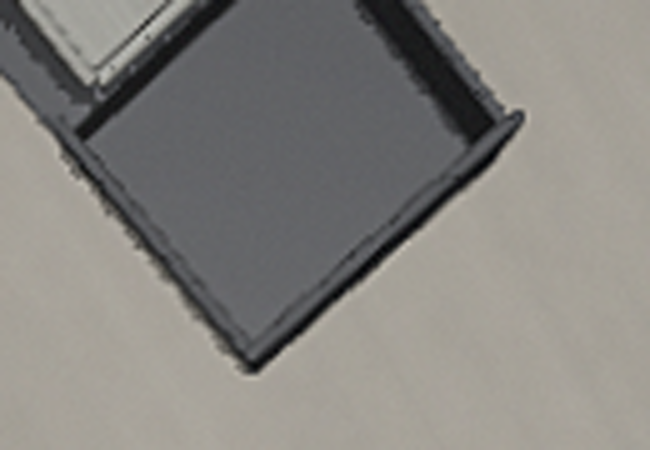

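```bash
cat > stand.py <<'E'
from h import *
from scipy.optimize import least_squares
E
python3 - <<'E'
from stand import *
w3=load('w3');w2=load('w2');t1=load('t1')
obs=[(w3,221.3,36.7,(-.144,-.058,.005)),(w3,284,22.7,(-.144,.058,.005)),(w3,(245+297)/2,(114.3+103.3)/2,(-.001,0,.108)),(w2,250,94.4,(.256,-.058,.066)),(w2,304.4,43.4,(.256,.058,.066)),
(t1,100+217/2.6,125+147/2.6,(-.144,.058,.005)),(t1,100+225/2.6,125+236/2.6,(-.144,-.058,.005))]
def T(q,P):
    c,s=np.cos(q[2]),np.sin(q[2]); return np.array([q[0]+c*P[0]-s*P[1],q[1]+s*P[0]+c*P[1],P[2]])
f=lambda q:np.concatenate([proj(d,T(q,P))[0]-[u,v] for d,u,v,P in obs])
r=least_squares(f,[.5,.03,-1.5],loss='soft_l1'); print(r.x,np.degrees(r.x[2])); print(f(r.x).reshape(-1,2).round(1))
# plate height check from two views
print(tri((w3,221.3,36.7),(t1,100+225/2.6,125+236/2.6)),tri((w3,284,22.7),(t1,100+217/2.6,125+147/2.6)))
np.save('stand.npy',r.x)
# cups
for nm,d,u,v,z in [('base w2',w2,174,84,.064),('base w3 rim',w3,315/1.5,310/1.5,.064),('c188 w3',w3,286/1.5,65/1.5,.06)]: print(nm,onz(d,u,v,z).round(4))
plan([.50,.20,.45],[180,0,86])
E
```

```text
[ 0.50999265  0.02875433 -1.45056075] -83.11100901866372
[[-0.6 -0.1]
 [ 0.3 -0.2]
 [-0.3  0.6]
 [-0.3 -1. ]
 [ 1.1  0.8]
 [-0.6 -1. ]
 [-0.7  0.6]]
(array([0.43685732, 0.1615774 , 0.01480644]), [array([-0.14254389,  0.2944316 ]), array([-0.13854494, -0.10173772])]) (array([0.54698971, 0.17515135, 0.01598019]), [array([-0.78884388,  0.23246251]), array([-0.06123764, -0.43520371])])
base w2 [ 0.3885 -0.1505  0.064 ]
base w3 rim [ 0.3886 -0.1336  0.064 ]
c188 w3 [0.3905 0.1455 0.06  ]
[[8.7, 3.45, 0.07, -0.47, 0.0, -0.001, 0.0], [8.7, 3.45, 0.06, -0.47, 0.001, 0.0, 0.001], [8.7, 3.45, 0.06, -0.48, 0.0, -0.001, 0.0], [8.7, 3.45, 0.06, -0.47, 0.0, 0.0, 0.0], [8.7, 3.45, 0.07, -0.48, 0.0, -0.001, 0.0]]
[[8.7, 3.45, 0.06, -0.48, 0.001, 0.0, 0.001], [8.7, 3.45, 0.05, -0.48, 0.0, -0.001, 0.0]]
```

>>> {"api": "move_arm", "payload": {
  "steps": [
    [8.7,3.5,0.1,-0.5,0,0,0],
    [8.7,3.5,0.1,-0.5,0,0,0],
    [8.7,3.5,0.1,-0.5,0,0,0],
    [8.7,3.5,0.1,-0.5,0,0,0],
    [8.7,3.5,0,-0.5,0,0,0]
  ]
}}

```text
time_s: 2.27
tool_pos: [0.4971, 0.1238, 0.4408]
tool_rot: [180.0, 0.0, 85.0]
force: [1.0, 1.1, -0.0]
grip_width: 0.0872
```

>>> {"api": "move_arm", "payload": {
  "steps": [
    [8.7,3.4,0.1,-0.5,0,0,0],
    [8.7,3.4,0.1,-0.5,0,0,0],
    [8.7,0,0,0,0,0,0]
  ]
}}

```text
time_s: 2.52
tool_pos: [0.5034, 0.1979, 0.451]
tool_rot: [-180.0, -0.3, 85.7]
force: [-2.5, 0.2, 0.6]
grip_width: 0.0869
```

```bash
python3 - <<'E'
from h import *
togo([.47,.03,.42],[180,0,90])
shot('wrist','w4')
im=cv2.imread('pics/w4.png');cv2.imwrite('pics/w4b.png',cv2.resize(im[:240],None,fx=1.5,fy=1.5,interpolation=cv2.INTER_CUBIC))
E
```

```text
t 2.52 pos [0.5034 0.1979 0.451 ] rot [-179.98   -0.31   85.75] go cm [-17.01  -2.09   3.01] w [-0.    -0.005 -0.074] F [-2.5  0.2  0.6] g 0.0869
```

View pics/w4b.png

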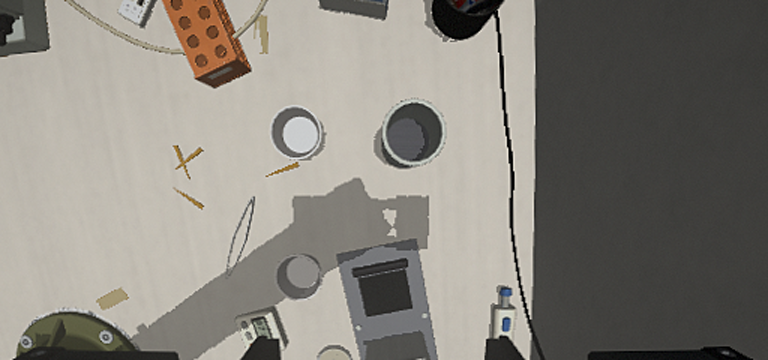

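```bash
python3 - <<'E'
from h import *
crop('w4',170,50,310,130,5,'c'); crop('s1',145,210,200,290,8,'d')
w=load('w4')
print('can',onz(w,275.3,88,.21),'cupfar',onz(w,198,88,.06),'cupnear',onz(w,199.3,184,.06),'pen',onz(w,310,7,.1),'rack',onz(w,235,3,.03), onz(w,258,10,.03))
c,r=ray(w,275.3,88); print(tri((w,275.3,88),(load('t1'),126,172)))
print(tri((w,275.3,88),(load('s1'),162,228)))
E
```

```text
can [0.53822877 0.3049441  0.21      ] cupfar [0.41097257 0.32797949 0.06      ] cupnear [0.39132933 0.15091789 0.06      ] pen [0.60839962 0.43324492 0.1       ] rack [0.48846578 0.47193474 0.03      ] [0.52872816 0.4570797  0.03      ]
(array([0.54151729, 0.30506936, 0.19808024]), [array([1.83845047, 0.53721552]), array([-0.34762377,  0.85698088])])
(array([0.5374729 , 0.30328765, 0.20446284]), [array([-0.80327525,  1.75281169]), array([-0.75552193,  0.02742579])])
```

View pics/c.png

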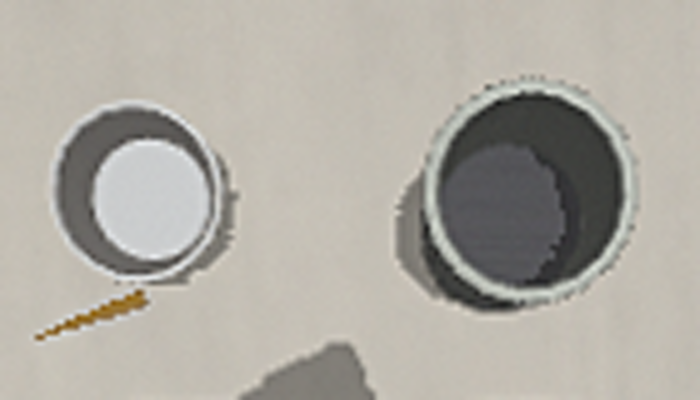

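View pics/d.png

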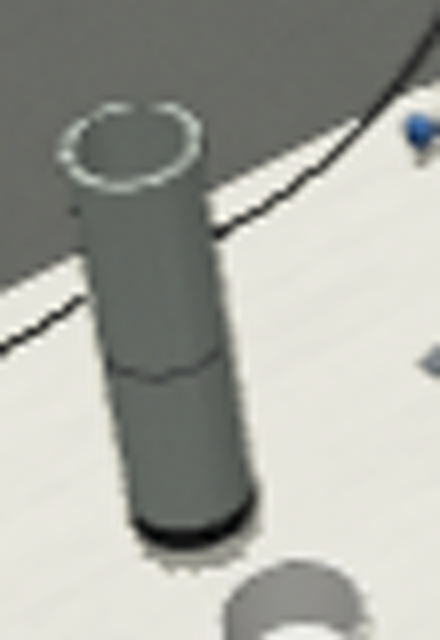

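```bash
cat >> stand.py <<'E'
q0=np.load('stand.npy')
SX=np.array([np.cos(q0[2]),np.sin(q0[2]),0]);SY=np.array([-SX[1],SX[0],0]);ZW=np.array([0,0,1.]);SO=np.array([q0[0],q0[1],0])
def S2W(p): return SO+p[0]*SX+p[1]*SY+p[2]*ZW
def W2S(p): d=np.asarray(p)-SO; return np.array([d@SX,d@SY,d[2]])
def toolR(e,flip=False):
    e=np.radians(e); z=np.cos(e)*SX-np.sin(e)*ZW; y=SY; x=np.cross(y,z); return R.from_matrix(np.c_[x,y,z])
def tcp_for_grasp(gp,e): # grasp point world
    return np.asarray(gp)-0.006*toolR(e).as_matrix()[:,2]
E
python3 - <<'E'
from stand import *
gp=np.array([.539,.305,.175]); print(W2S(gp))
Rt=toolR(60); P=tcp_for_grasp(gp,60); z=Rt.as_matrix()[:,2]
print(P,Rt.as_euler('xyz',degrees=True))
plan(P-.11*z,Rt=Rt)
E
```

```text
[-0.27077197  0.06193251  0.175     ]
[0.53864016 0.30797834 0.18019615] [180.          30.          96.88899098]
[[8.7, 2.42, 0.22, 2.51, -0.007, -0.075, -0.028], [8.7, 2.59, 0.27, 2.32, -0.008, -0.075, -0.027], [8.7, 2.76, 0.32, 2.12, -0.007, -0.075, -0.028], [8.7, 2.89, 0.39, 1.91, -0.008, -0.075, -0.027], [8.7, 3.02, 0.46, 1.7, -0.007, -0.075, -0.028]]
[[8.7, 3.12, 0.53, 1.47, -0.008, -0.074, -0.027], [8.7, 3.21, 0.6, 1.24, -0.007, -0.075, -0.028]]
```

>>> {"api": "move_arm", "payload": {
  "steps": [
    [8.7,2.4,0.2,2.5,-0.007,-0.075,-0.028],
    [8.7,2.6,0.3,2.3,-0.008,-0.075,-0.027],
    [8.7,2.8,0.3,2.1,-0.007,-0.075,-0.028],
    [8.7,2.9,0.4,1.9,-0.008,-0.075,-0.027],
    [8.7,3.0,0.5,1.7,-0.007,-0.075,-0.028]
  ]
}}

```text
time_s: 2.98
tool_pos: [0.5276, 0.3094, 0.3245]
tool_rot: [179.3, 21.9, 92.9]
force: [0.6, -0.1, -0.1]
grip_width: 0.0867
```

>>> {"api": "move_arm", "payload": {
  "steps": [
    [8.7,3.1,0.5,1.5,-0.008,-0.074,-0.027],
    [8.7,3.2,0.6,1.2,-0.007,-0.075,-0.028],
    [8.7,0,0,0,0,0,0]
  ]
}}

```text
time_s: 3.23
tool_pos: [0.5302, 0.3633, 0.2613]
tool_rot: [-178.7, 30.5, 97.9]
force: [-2.4, -0.1, -4.1]
grip_width: 0.087
```

```bash
python3 - <<'E'
from stand import *
gp=np.array([.539,.305,.175])
Rt=toolR(60); P=tcp_for_grasp(gp,60)
togo(P,Rt.as_euler('xyz',degrees=True)); print(env.get_obs()['qpos'].round(1))
shot('wrist','w5')
plan(P,Rt=Rt,maxt=2.9)
E
```

```text
t 3.23 pos [0.5302 0.3633 0.2613] rot [-178.7    30.54   97.88] go cm [-0.69  0.3   9.83] w [-0.014  0.01   0.015] F [-2.4 -0.1 -4.1] g 0.087
[-19.8  38.6 -47.9  68.5  44.2 110.  -54.2]
[[8.7, -0.05, 0.04, 2.53, -0.003, 0.002, 0.002], [8.7, -0.05, 0.04, 2.52, -0.003, 0.002, 0.002], [8.7, -0.06, 0.02, 2.53, -0.003, 0.002, 0.001], [8.7, -0.06, 0.02, 2.52, -0.003, 0.002, 0.002]]
```

View pics/w5.png

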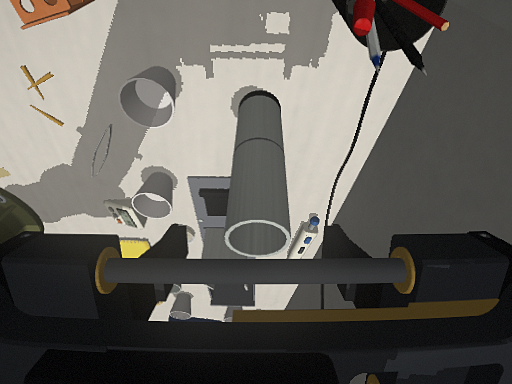

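```bash
python3 - <<'E'
from stand import *
w=load('w5'); print(proj(w,[[.539,.305,.21],[.539,.305,0]]), onz(w,258,238,.21))
print(tri((w,258,238),(load('w4'),276.2,88.2)))
E
```

```text
[[256.99497219 240.72570937]
 [259.26653454 109.2191181 ]] [0.53928584 0.3090896  0.21      ]
(array([0.53970913, 0.30486074, 0.20710807]), [array([-0.13592567, -0.0161288 ]), array([ 0.08795808, -0.01352329])])
```

>>> {"api": "move_arm", "payload": {
  "steps": [
    [8.7,-0.05,0.05,2.5,-0.003,0.002,0.002],
    [8.7,-0.05,0.05,2.5,-0.003,0.002,0.002],
    [8.7,-0.05,0,2.5,-0.003,0.002,0.002]
  ]
}}

```text
time_s: 3.53
tool_pos: [0.5417, 0.3171, 0.2123]
tool_rot: [179.1, 29.8, 95.8]
force: [0.3, 0.5, -0.5]
grip_width: 0.0871
```

```bash
python3 - <<'E'
from stand import *
gp=np.array([.539,.305,.175])
Rt=toolR(60); P=tcp_for_grasp(gp,60)
togo(P,Rt.as_euler('xyz',degrees=True)); print(env.get_obs()['qpos'].round(1))
E
```

```text
t 3.53 pos [0.5417 0.3171 0.2123] rot [179.08  29.76  95.77] go cm [ 0.83 -0.45  3.22] w [ 0.006 -0.004 -0.017] F [ 0.3  0.5 -0.5] g 0.0871
[-13.7  36.4 -48.   77.6  44.2 101.8 -55.8]
```

>>> {"api": "move_arm", "payload": {
  "steps": [
    [8.7,0,0,0,0,0,0],
    [8.7,0,0,0,0,0,0]
  ]
}}

```text
time_s: 3.7
tool_pos: [0.5416, 0.3162, 0.2126]
tool_rot: [179.2, 29.9, 95.7]
force: [0.8, -0.3, 0.6]
grip_width: 0.0867
```

```bash
python3 - <<'E'
from stand import *
gp=np.array([.539,.305,.175])
Rt=toolR(60); P=tcp_for_grasp(gp,60)
togo(P,Rt.as_euler('xyz',degrees=True)); print(env.get_obs()['qpos'].round(1))
E
```

```text
t 3.7 pos [0.5416 0.3162 0.2126] rot [179.21  29.89  95.74] go cm [ 0.93 -0.42  3.2 ] w [ 0.004 -0.002 -0.017] F [ 0.8 -0.3  0.6] g 0.0867
[-13.7  36.5 -47.9  77.6  44.1 102.  -55.8]
```

>>> {"api": "move_arm", "payload": {
  "steps": [
    [8.7,0.5,-0.2,0.8,0.002,-0.001,-0.008],
    [8.7,0.4,-0.2,0.8,0.002,-0.001,-0.008],
    [8.7,0,0,0.8,0,0,0],
    [8.7,0,0,0.8,0,0,0],
    [8.7,0,0,0,0,0,0]
  ]
}}

```text
time_s: 4.12
tool_pos: [0.5371, 0.3097, 0.1777]
tool_rot: [-179.8, 30.0, 97.1]
force: [0.4, -0.4, -0.2]
grip_width: 0.0869
```

```bash
python3 - <<'E'
from stand import *
gp=np.array([.539,.305,.175])
Rt=toolR(60); P=tcp_for_grasp(gp,60)
togo(P,Rt.as_euler('xyz',degrees=True)); print(env.get_obs()['qpos'].round(1))
shot('scene','s6'); crop('s6',100,150,300,320,4,'s6c')
E
```

```text
t 4.12 pos [0.5371 0.3097 0.1777] rot [-179.85   30.01   97.15] go cm [-0.29  0.13 -0.12] w [-0.     0.     0.004] F [ 0.4 -0.4 -0.2] g 0.0869
[-13.   37.4 -47.8  80.7  44.5  99.1 -56.4]
```

View pics/s6c.png

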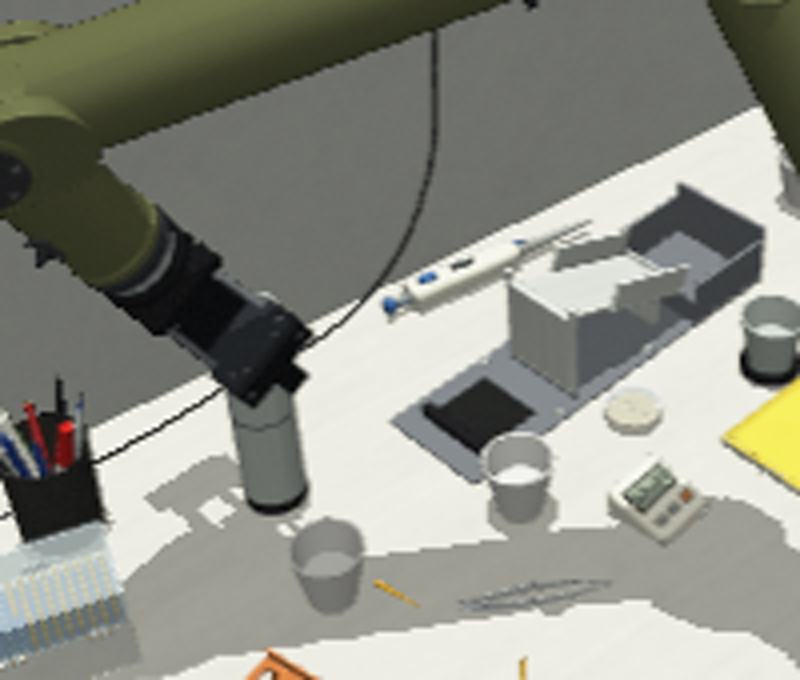

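>>> {"api": "move_arm", "payload": {
  "steps": [
    [8.7,-0.3,0.1,-0.1,0,0,0.004],
    [4.5,0,0,0,0,0,0],
    [4.5,0,0,0,0,0,0],
    [4.5,0,0,0,0,0,0],
    [4.5,0,0,0,0,0,0]
  ],
  "force": 40
}}

```text
time_s: 4.58
tool_pos: [0.5385, 0.3091, 0.1818]
tool_rot: [179.9, 29.9, 96.8]
force: [1.0, -0.5, 0.4]
grip_width: 0.0681
```

>>> {"api": "move_arm", "payload": {
  "steps": [
    [4.5,0,0,0,0,0,0],
    [4.5,0,0,0,0,0,0],
    [4.5,0,0,0,0,0,0]
  ]
}}

```text
time_s: 4.83
tool_pos: [0.5382, 0.309, 0.1817]
tool_rot: [179.9, 29.9, 96.9]
force: [0.2, 0.2, 0.3]
grip_width: 0.056
```

```bash
cat >> stand.py <<'E'
RS=R.from_matrix(np.c_[SX,SY,ZW])
def can_pose(x,y,z,th): # origin in stand frame, tilt deg toward +x
    return S2W([x,y,z]), RS*R.from_euler('y',th,degrees=True)
def rel(canp): # tool in canister frame, from present pose
    p,r=pose(); cp,cr=canp; return cr.inv().apply(p-cp), cr.inv()*r
def tool_from(canp,rl):
    cp,cr=canp; return cp+cr.apply(rl[0]), cr*rl[1]
def path(wps,rl,ns,g,start=None):
    """wps: list of (x,y,z,th) canister poses incl. start; ns rows per segment"""
    cp,cr=pose() if start is None else start; rows=[]
    for a,b,n in zip(wps[:-1],wps[1:],ns):
        for i in range(1,n+1):
            w=np.array(a)+(np.array(b)-np.array(a))*i/n
            tp,tr=tool_from(can_pose(*w),rl)
            t=np.round(cr.as_matrix().T@(tp-cp)*100,2)+0.; w_=np.round((cr.inv()*tr).as_rotvec(),3)+0.
            cp=cp+cr.as_matrix()@t/100; cr=cr*R.from_rotvec(w_)
            rows.append([g]+t.tolist()+w_.tolist())
    for i in range(0,len(rows),5): print(json.dumps(rows[i:i+5]))
    print('end',cp.round(4),cr.as_euler('xyz',degrees=True).round(1))
E
python3 - <<'E'
from stand import *
s=W2S([.539,.306,0]); c0=(s[0],s[1],0.,0.); print(c0)
rl=rel(can_pose(*c0)); np.save('rel1.npy',np.r_[rl[0],rl[1].as_quat()]); print(rl[0],rl[1].as_euler('xyz',degrees=True))
th=43; r=.028; t=np.radians(th)
def orig(ex,ez,th): t=np.radians(th); return (ex-r*np.cos(t),0,ez+r*np.sin(t),th)
A=(c0[0],c0[1],.06,0); B=orig(-.090,.045,43); C=orig(-.090,.007,43); print(B,C)
path([c0,A,B,C],rl,[3,9,4],4.5)
E
```

```text
(np.float64(-0.271764753427579), np.float64(0.06205245956331304), 0.0, 0.0)
[-0.00309554 -0.00043459  0.18167015] [179.94205492  29.90506159 179.9838065 ]
(np.float64(-0.11047790364533677), 0, np.float64(0.06409595408174995), 43) (np.float64(-0.11047790364533677), 0, np.float64(0.02609595408174996), 43)
[[4.5, -1.0, 0.0, -1.73, 0.0, 0.0, 0.0], [4.5, -0.99, 0.0, -1.74, 0.0, 0.0, 0.0], [4.5, -1.0, 0.01, -1.73, 0.0, 0.0, 0.0], [4.5, -2.87, -0.69, 1.64, 0.0, 0.083, 0.0], [4.5, -2.94, -0.7, 1.51, 0.0, 0.084, 0.0]]
[[4.5, -2.99, -0.69, 1.36, 0.0, 0.083, 0.0], [4.5, -3.03, -0.69, 1.23, 0.0, 0.084, 0.0], [4.5, -3.06, -0.69, 1.07, 0.0, 0.083, 0.0], [4.5, -3.08, -0.69, 0.93, 0.0, 0.083, 0.0], [4.5, -3.09, -0.69, 0.78, 0.0, 0.084, 0.001]]
[[4.5, -3.08, -0.69, 0.63, 0.0, 0.083, 0.0], [4.5, -3.06, -0.68, 0.49, 0.0, 0.083, 0.0], [4.5, -0.22, 0.0, 0.92, 0.0, 0.0, 0.0], [4.5, -0.21, -0.01, 0.93, 0.0, 0.0, 0.0], [4.5, -0.22, 0.0, 0.92, 0.0, 0.0, 0.0]]
[[4.5, -0.21, 0.0, 0.93, 0.0, 0.0, 0.0]]
end [0.5109 0.0176 0.1611] [179.9 -13.1  96.9]
```

>>> {"api": "move_arm", "payload": {
  "steps": [
    [4.5,-1.0,0,-1.7,0,0,0],
    [4.5,-1.0,0,-1.7,0,0,0],
    [4.5,-1.0,0,-1.8,0,0,0],
    [4.5,0,0,0,0,0,0]
  ]
}}

```text
time_s: 5.17
tool_pos: [0.5391, 0.3101, 0.2448]
tool_rot: [179.6, 29.7, 96.7]
force: [0.5, 0.9, -3.4]
grip_width: 0.0558
```

>>> {"api": "move_arm", "payload": {
  "steps": [
    [4.5,-2.9,-0.7,1.6,0,0.083,0],
    [4.5,-2.9,-0.7,1.5,0,0.084,0],
    [4.5,-3.0,-0.7,1.4,0,0.083,0],
    [4.5,-3.0,-0.7,1.2,0,0.084,0],
    [4.5,-3.1,-0.7,1.1,0,0.083,0]
  ]
}}

```text
time_s: 5.58
tool_pos: [0.5224, 0.1413, 0.2281]
tool_rot: [180.0, 5.9, 96.9]
force: [-0.6, -0.5, -3.2]
grip_width: 0.0558
```

>>> {"api": "move_arm", "payload": {
  "steps": [
    [4.5,-3.1,-0.7,0.9,0,0.083,0],
    [4.5,-3.1,-0.7,0.8,0,0.084,0],
    [4.5,-3.1,-0.7,0.6,0,0.083,0],
    [4.5,-3.1,-0.7,0.5,0,0.083,0],
    [4.5,0,0,0,0,0,0]
  ]
}}

```text
time_s: 6.0
tool_pos: [0.5082, 0.0024, 0.1947]
tool_rot: [-179.7, -12.9, 95.7]
force: [-0.8, -3.5, -5.8]
grip_width: 0.0555
```

```bash
python3 - <<'E'
from stand import *
q=np.load('rel1.npy'); rl=(q[:3],R.from_quat(q[3:]))
p,r=tool_from(can_pose(-.1105,0,.0641,43),rl); togo(p,r.as_euler('xyz',degrees=True))
p,r=pose(); cr=r*rl[1].inv(); cp=p-cr.apply(rl[0]); print(W2S(cp),(RS.inv()*cr).as_rotvec(degrees=True))
shot('scene','s7'); crop('s7',100,120,300,290,4,'s7c')
E
```

```text
t 6.0 pos [0.5082 0.0024 0.1947] rot [-179.66  -12.88   95.73] go cm [ 1.55  0.43 -0.1 ] w [-0.002  0.004 -0.019] F [-0.8 -3.5 -5.8] g 0.0555
[-0.09513332 -0.00322806  0.05927874] [ 3.09177969e-02  4.27916781e+01 -1.14727816e+00]
```

View pics/s7c.png

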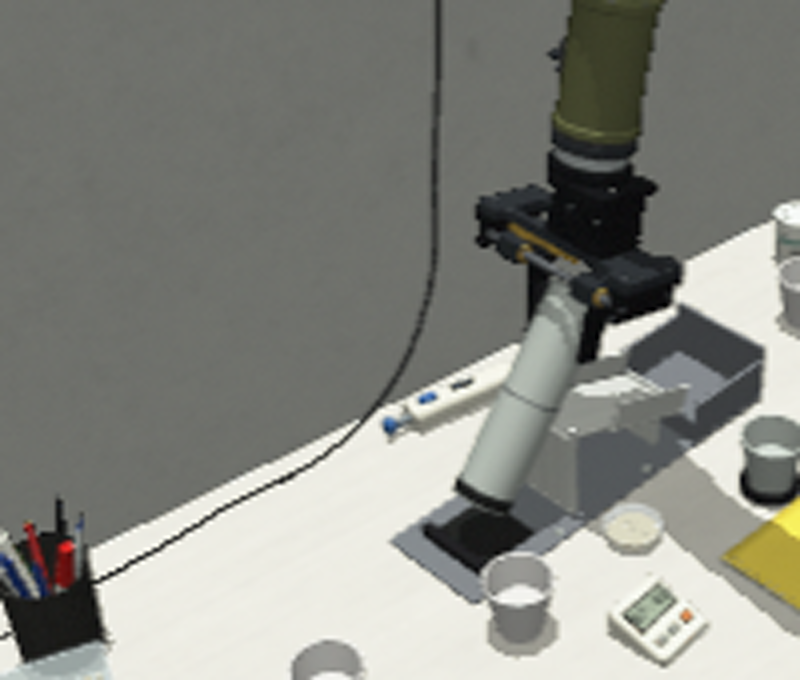

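```bash
cat >> stand.py <<'E'
def overlay(name,cp,cr,box,s,out,extra=()):
    d=load(name); im=cv2.imread(f'pics/{name}.png'); a=np.linspace(0,2*np.pi,40)
    x0,y0,x1,y1=box; im=cv2.resize(im[y0:y1,x0:x1],None,fx=s,fy=s,interpolation=cv2.INTER_CUBIC)
    for h,col in ((0,(0,0,255)),(.105,(0,255,0)),(.21,(255,0,0))):
        P=cp+cr.apply(np.c_[.028*np.cos(a),.028*np.sin(a),0*a+h]); q=((proj(d,P)-[x0,y0])*s).astype(int)
        cv2.polylines(im,[q.reshape(-1,1,2)],True,col,1)
    cv2.imwrite(f'pics/{out}.png',im)
E
python3 - <<'E'
from stand import *
q=np.load('rel1.npy'); rl=(q[:3],R.from_quat(q[3:]))
p,r=pose(); cr=r*rl[1].inv(); cp=p-cr.apply(rl[0])
overlay('s7',cp,cr,(190,170,290,270),6,'s7o')
E
```

```text
(no output)
```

View pics/s7o.png

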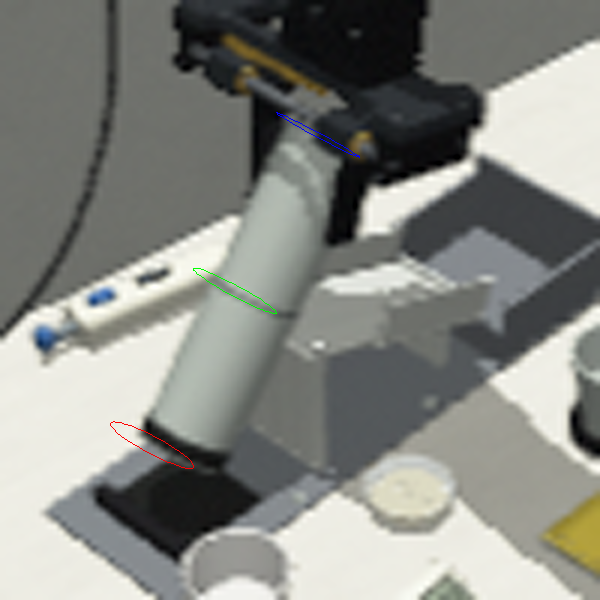

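```bash
python3 - <<'E'
from stand import *
q=np.load('rel1.npy'); rl=(q[:3],R.from_quat(q[3:]))
p,r=pose(); cr=r*rl[1].inv(); cp=p-cr.apply(rl[0])
g=p+r.apply([0,0,.006]); print('grasp in stand',W2S(g))
for dth in (-6,-9,-12):
    cr2=RS*R.from_euler('y',43+dth-.2,degrees=True); c2=g-cr2.apply([0,0,.1765]); print(dth,W2S(c2))
    overlay('s7',c2,cr2,(190,170,290,270),4,f's7o{-dth}')
im=np.hstack([cv2.imread(f'pics/s7o{k}.png')[:,:] for k in (6,9)]); cv2.imwrite('pics/s7oo.png',im)
E
```

```text
grasp in stand [ 0.01982802 -0.00394438  0.18990492]
-6 [-0.08589965 -0.00394438  0.04857584]
-9 [-0.07835816 -0.00394438  0.04323616]
-12 [-0.07054755 -0.00394438  0.0382985 ]
```

View pics/s7oo.png

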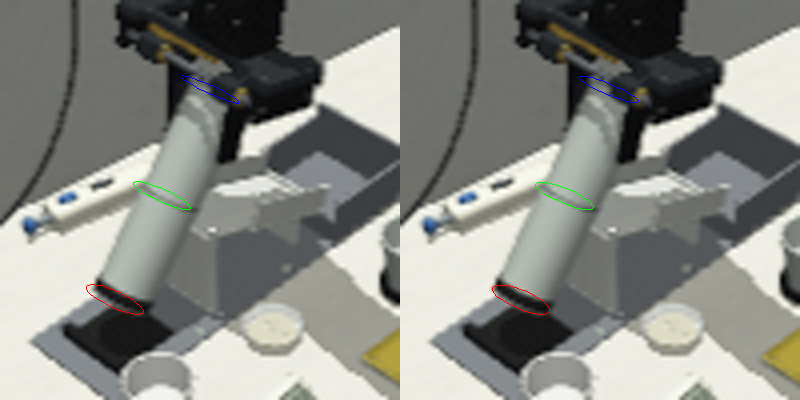

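```bash
python3 - <<'E'
from stand import *
p,r=pose(); D=lambda x,y,z:x*SX+y*SY+z*ZW
q=p+D(-.040,.004,-.017); plan(q,n=4,g=4.5,Rt=toolR(102.8))
E
```

```text
[[4.5, 0.88, 0.09, 0.64, 0.0, 0.0, -0.004], [4.5, 0.88, 0.09, 0.63, -0.001, -0.001, -0.004], [4.5, 0.88, 0.09, 0.64, 0.0, 0.0, -0.003], [4.5, 0.88, 0.1, 0.64, 0.0, -0.001, -0.004]]
```

>>> {"api": "move_arm", "payload": {
  "steps": [
    [4.5,0.9,0.1,0.6,0,0,-0.004],
    [4.5,0.9,0.1,0.6,0,0,-0.004],
    [4.5,0.9,0.1,0.6,0,0,-0.004],
    [4.5,0.9,0.1,0.6,0,0,-0.004],
    [4.5,0,0,0,0,0,0]
  ]
}}

```text
time_s: 6.47
tool_pos: [0.5078, 0.063, 0.1836]
tool_rot: [179.8, -13.1, 98.3]
force: [-0.3, 1.2, -5.4]
grip_width: 0.0555
```

```bash
python3 - <<'E'
from stand import *
p,r=pose(); g=p+r.apply([0,0,.006]); togo(p); print('grasp in stand',W2S(g))
shot('scene','s8')
for th in (32,36):
    cr2=RS*R.from_euler('y',th,degrees=True); c2=g-cr2.apply([0,0,.1765]); print(th,W2S(c2))
    overlay('s8',c2,cr2,(190,170,290,270),4,f'o{th}')
im=np.hstack([cv2.imread(f'pics/o{k}.png')[:,:] for k in (32,36)]); cv2.imwrite('pics/s8o.png',im)
E
```

```text
t 6.47 pos [0.5078 0.063  0.1836] rot [179.78 -13.13  98.32] go cm [0. 0. 0.] w [0. 0. 0.] F [-0.3  1.2 -5.4] g 0.0555
grasp in stand [-0.03562587  0.00187456  0.1777099 ]
32 [-0.12915662  0.00187456  0.02802941]
36 [-0.13936997  0.00187456  0.0349184 ]
```

View pics/s8o.png

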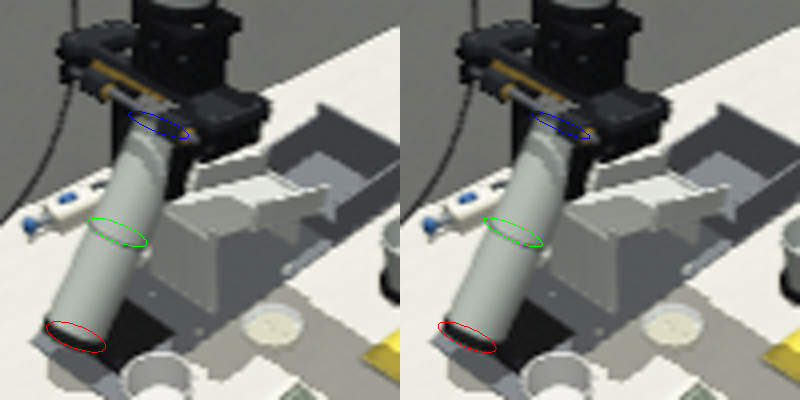

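>>> {"api": "move_arm", "payload": {
  "steps": [
    [4.5,0,0,0,0,0,0],
    [4.5,0,0,0,0,0,0]
  ]
}}

```text
time_s: 6.68
tool_pos: [0.5095, 0.0573, 0.1843]
tool_rot: [179.7, -13.0, 97.9]
force: [-0.0, -0.6, -3.3]
grip_width: 0.0556
```

```bash
python3 - <<'E'
from stand import *
p,r=pose(); g=p+r.apply([0,0,.006]); togo(p); print('grasp in stand',W2S(g))
G=S2W([-.019,0,.172]); plan(G-toolR(103).apply([0,0,.006]),n=3,g=4.5,Rt=toolR(103))
E
```

```text
t 6.68 pos [0.5095 0.0573 0.1843] rot [179.69 -12.99  97.88] go cm [0. 0. 0.] w [0. 0. 0.] F [-0.  -0.6 -3.3] g 0.0556
grasp in stand [-0.02975008  0.0029706   0.17845041]
[[4.5, -0.4, -0.11, 0.13, 0.001, 0.0, 0.006], [4.5, -0.39, -0.1, 0.13, 0.0, 0.0, 0.005], [4.5, -0.4, -0.1, 0.13, 0.001, 0.0, 0.006]]
```

>>> {"api": "move_arm", "payload": {
  "steps": [
    [4.5,-0.4,-0.1,0.1,0,0,0.006],
    [4.5,-0.4,-0.1,0.1,0,0,0.005],
    [4.5,-0.4,-0.1,0.2,0,0,0.006],
    [4.5,0,0,0,0,0,0],
    [4.5,0,0,0,0,0,0]
  ]
}}

```text
time_s: 7.1
tool_pos: [0.5076, 0.0456, 0.1772]
tool_rot: [180.0, -13.0, 96.8]
force: [-0.3, 0.3, -4.2]
grip_width: 0.0556
```

```bash
python3 - <<'E'
from stand import *
p,r=pose(); g=p+r.apply([0,0,.006]); togo(p); print('grasp in stand',W2S(g))
shot('scene','s9')
for th in (32,34):
    cr2=RS*R.from_euler('y',th,degrees=True); c2=g-cr2.apply([0,0,.1765]); print(th,W2S(c2))
    overlay('s9',c2,cr2,(190,170,290,270),4,f'o{th}')
im=np.hstack([cv2.imread(f'pics/o{k}.png')[:,:] for k in (32,34)]); cv2.imwrite('pics/s9o.png',im)
G=S2W([.0099,0,.152]); plan(G-toolR(103).apply([0,0,.006]),n=5,g=4.5,Rt=toolR(103))
E
```

```text
t 7.1 pos [0.5076 0.0456 0.1772] rot [179.97 -13.05  96.76] go cm [0. 0. 0.] w [0. 0. 0.] F [-0.3  0.3 -4.2] g 0.0556
grasp in stand [-0.01832713 -0.00034472  0.1714027 ]
32 [-0.11185788 -0.00034472  0.02172221]
34 [-0.11702468 -0.00034472  0.02507757]
[[4.5, -0.65, 0.0, 0.25, 0.0, 0.0, 0.0], [4.5, -0.64, 0.01, 0.26, 0.0, 0.0, -0.001], [4.5, -0.65, 0.0, 0.25, 0.001, -0.001, 0.0], [4.5, -0.65, 0.01, 0.25, 0.0, 0.0, 0.0], [4.5, -0.65, 0.0, 0.25, 0.0, 0.0, 0.0]]
```

View pics/s9o.png

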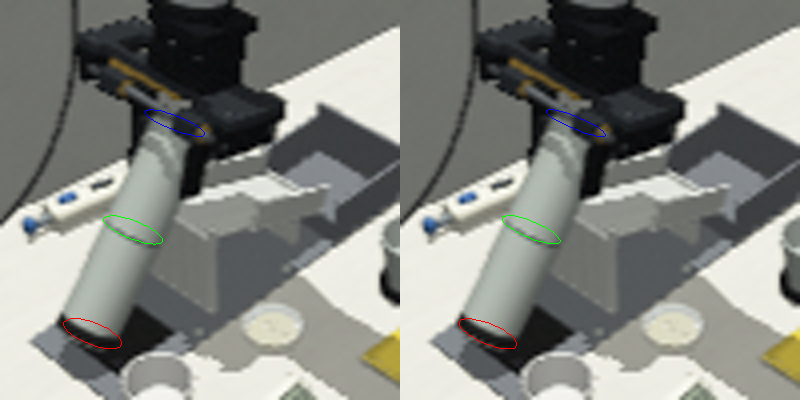

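>>> {"api": "move_arm", "payload": {
  "steps": [
    [4.5,-0.6,0,0.3,0,0,0],
    [4.5,-0.6,0,0.3,0,0,0],
    [4.5,-0.7,0,0.2,0,0,0],
    [4.5,-0.6,0,0.3,0,0,0],
    [4.5,0,0,0,0,0,0]
  ],
  "force": 12
}}

```text
time_s: 7.57
tool_pos: [0.5119, 0.0214, 0.1616]
tool_rot: [179.8, -12.9, 96.7]
force: [0.5, -3.7, 6.4]
grip_width: 0.0559
```

>>> {"api": "move_arm", "payload": {
  "steps": [
    [4.5,-0.6,0,0.3,0,0,0],
    [4.5,0,0,0,0,0,0],
    [4.5,0,0,0,0,0,0]
  ],
  "force": 12
}}

```text
time_s: 7.82
tool_pos: [0.5123, 0.0191, 0.1575]
tool_rot: [179.8, -13.0, 96.8]
force: [2.4, -0.4, 2.5]
grip_width: 0.0559
```

```bash
python3 - <<'E'
from stand import *
p,r=pose(); g=p+r.apply([0,0,.006]); togo(p); print('grasp in stand',W2S(g))
shot('scene','s10')
for th in (38,42):
    cr2=RS*R.from_euler('y',th,degrees=True); c2=g-cr2.apply([0,0,.1765]); print(th,W2S(c2))
    overlay('s10',c2,cr2,(190,170,290,270),4,f'o{th}')
im=np.hstack([cv2.imread(f'pics/o{k}.png')[:,:] for k in (38,42)]); cv2.imwrite('pics/s10o.png',im)
E
```

```text
t 7.82 pos [0.5123 0.0191 0.1575] rot [179.8  -13.05  96.81] go cm [0. 0. 0.] w [0. 0. 0.] F [ 2.4 -0.4  2.5] g 0.0559
grasp in stand [0.00851315 0.00111669 0.1516619 ]
38 [-0.1001511   0.00111669  0.012578  ]
42 [-0.1095884   0.00111669  0.02049683]
```

View pics/s10o.png

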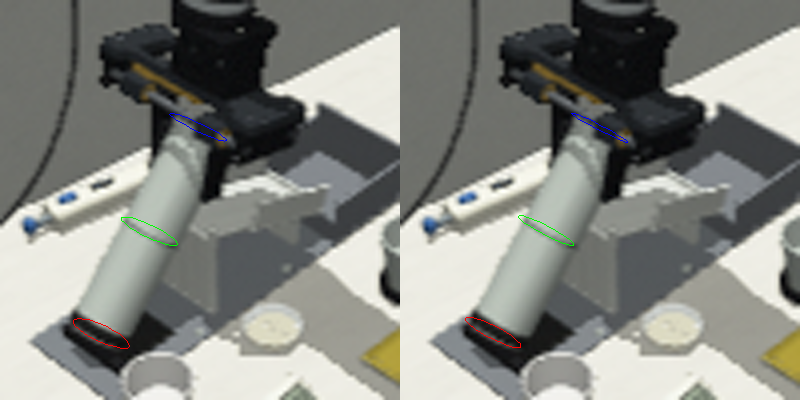

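>>> {"api": "move_arm", "payload": {
  "steps": [
    [4.5,-0.3,0,0.1,0,0,0],
    [4.5,-0.2,0,0.1,0,0,0],
    [4.5,0,0,0,0,0,0],
    [4.5,0,0,0,0,0,0]
  ],
  "force": 5
}}

```text
time_s: 8.2
tool_pos: [0.5113, 0.0161, 0.1538]
tool_rot: [179.9, -13.1, 96.9]
force: [1.3, 2.8, 2.6]
grip_width: 0.0556
```

>>> {"api": "move_arm", "payload": {
  "steps": [
    [5.6,0,0,0,0,0,0],
    [5.7,0,0,0,0,0,0],
    [5.8,0,0,0,0,0,0],
    [6.0,0,0,0,0,0,0],
    [6.5,0,0,0,0,0,0]
  ]
}}

```text
time_s: 8.62
tool_pos: [0.5111, 0.0142, 0.1534]
tool_rot: [180.0, -13.0, 96.8]
force: [0.0, -0.3, -0.2]
grip_width: 0.0615
```

>>> {"api": "move_arm", "payload": {
  "steps": [
    [8.7,0,0,0,0,0,0],
    [8.7,0,0,0,0,0,0],
    [8.7,0,0,0,0,0,0],
    [8.7,0,0,0,0,0,0]
  ]
}}

```text
time_s: 8.95
tool_pos: [0.5115, 0.015, 0.1538]
tool_rot: [179.9, -13.0, 96.9]
force: [0.3, 0.1, -0.0]
grip_width: 0.0826
```

```bash
python3 - <<'E'
from stand import *
p,r=pose(); g=p+r.apply([0,0,.006]); togo(p); print('grasp in stand',W2S(g))
shot('scene','s11'); shot('wrist','w11')
t=43; cr2=RS*R.from_euler('y',t,degrees=True); c2=S2W([-.090-.028*np.cos(np.radians(t)),0,.005+.028*np.sin(np.radians(t))])
overlay('s11',c2,cr2,(190,170,290,270),5,'s11o')
E
```

```text
t 8.95 pos [0.5115 0.015  0.1538] rot [179.95 -13.03  96.85] go cm [0. 0. 0.] w [0. 0. 0.] F [ 0.3  0.1 -0. ] g 0.0826
grasp in stand [ 0.01246294 -0.00018713  0.14796045]
```

View pics/s11o.png

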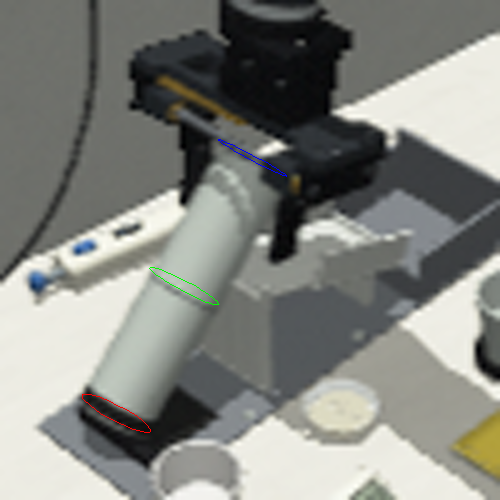

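View pics/w11.png

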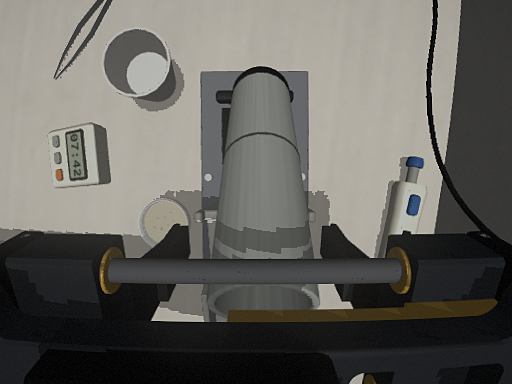

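```bash
python3 - <<'E'
from stand import *
print(env.get_obs()['qpos'].round(1))
p,r=pose(); 
a=p-r.apply([0,0,.09]); plan(a,n=3)
t=np.radians(43); o=np.array([-.090-.028*np.cos(t),0,.005+.028*np.sin(t)]); G=S2W(o+.085*np.array([np.sin(t),0,np.cos(t)])); print('G',W2S(G))
Rt=toolR(60); P=tcp_for_grasp(G,60); pre=P-Rt.apply([0,0,.10]); print(pre)
plan(pre,Rt=Rt,start=(a,r))
E
```

```text
[ 51.8  13.6 -53.1 106.8  -2.3  66.3   7.2]
[[8.7, 0.0, 0.0, -3.0, 0.0, 0.0, 0.0], [8.7, 0.0, 0.0, -3.0, 0.0, 0.0, 0.0], [8.7, 0.0, 0.0, -3.0, 0.0, 0.0, 0.0]]
G [-5.25080430e-02 -2.29204102e-17  8.62610187e-02]
[0.49733738 0.13350065 0.17805971]
[[8.7, 1.74, 0.0, 1.33, 0.0, -0.107, 0.0], [8.7, 1.87, 0.0, 1.14, 0.0, -0.108, 0.0], [8.7, 1.98, 0.0, 0.93, 0.0, -0.107, 0.0], [8.7, 2.07, 0.0, 0.72, 0.0, -0.107, -0.001], [8.7, 2.14, 0.01, 0.49, 0.001, -0.107, 0.0]]
[[8.7, 2.17, 0.0, 0.26, 0.0, -0.108, 0.0], [8.7, 2.19, 0.0, 0.02, 0.0, -0.107, 0.0]]
```

>>> {"api": "move_arm", "payload": {
  "steps": [
    [8.7,0,0,-2.0,0,0,0],
    [8.7,0,0,-3.0,0,0,0],
    [8.7,0,0,-3.5,0,0,0],
    [8.7,0,0,-3.5,0,0,0],
    [8.7,0,0,0,0,0,0]
  ]
}}

```text
time_s: 9.47
tool_pos: [0.5181, -0.0134, 0.2769]
tool_rot: [179.4, -12.8, 96.8]
force: [0.7, 0.5, 0.6]
grip_width: 0.0868
```

```bash
python3 - <<'E'
from stand import *
p,r=pose(); togo(p); shot('scene','s12'); shot('wrist','w12')
t=43; cr2=RS*R.from_euler('y',t,degrees=True); c2=S2W([-.090-.028*np.cos(np.radians(t)),0,.005+.028*np.sin(np.radians(t))])
overlay('s12',c2,cr2,(190,170,290,270),4,'o1');overlay('w12',c2,cr2,(180,20,340,240),2.5,'o2')
G=S2W([-.0525,0,.0863]); Rt=toolR(60); P=tcp_for_grasp(G,60); pre=P-Rt.apply([0,0,.10])
plan(pre,Rt=Rt)
E
```

```text
t 9.47 pos [ 0.5181 -0.0134  0.2769] rot [179.39 -12.8   96.83] go cm [0. 0. 0.] w [0. 0. 0.] F [0.7 0.5 0.6] g 0.0868
[[8.7, 1.74, -0.02, 1.78, 0.0, -0.107, 0.0], [8.7, 1.93, -0.01, 1.58, 0.001, -0.107, -0.001], [8.7, 2.08, -0.02, 1.36, 0.0, -0.107, 0.0], [8.7, 2.22, -0.01, 1.14, 0.001, -0.107, 0.0], [8.7, 2.32, -0.01, 0.89, 0.0, -0.107, -0.001]]
[[8.7, 2.41, -0.01, 0.64, 0.001, -0.107, 0.0], [8.7, 2.46, -0.01, 0.38, 0.0, -0.108, 0.0]]
```

View pics/o1.png

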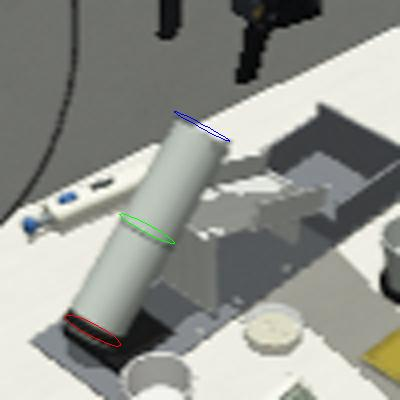

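View pics/o2.png

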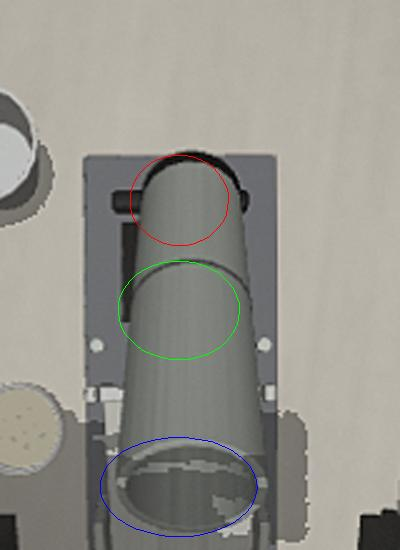

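>>> {"api": "move_arm", "payload": {
  "steps": [
    [8.7,1.7,0,1.8,0,-0.107,0],
    [8.7,1.9,0.1,1.6,0,-0.107,0],
    [8.7,2.1,0.1,1.4,0,-0.107,0],
    [8.7,2.2,0.1,1.1,0,-0.107,0],
    [8.7,2.3,0,0.9,0,-0.107,0]
  ]
}}

```text
time_s: 9.98
tool_pos: [0.505, 0.0928, 0.203]
tool_rot: [179.7, 18.0, 96.8]
force: [0.2, -0.3, -1.3]
grip_width: 0.087
```

>>> {"api": "move_arm", "payload": {
  "steps": [
    [8.7,2.4,0,0.6,0,-0.107,0],
    [8.7,2.4,0,0.4,0,-0.108,0],
    [8.7,0,0,0,0,0,0],
    [8.7,0,0,0,0,0,0],
    [8.7,0,0,0,0,0,0]
  ]
}}

```text
time_s: 10.4
tool_pos: [0.4994, 0.134, 0.1754]
tool_rot: [-179.9, 29.9, 97.1]
force: [0.5, -1.0, 0.6]
grip_width: 0.0873
```

```bash
python3 - <<'E'
from stand import *
p,r=pose(); togo(p); shot('wrist','w13'); print(env.get_obs()['qpos'].round(1))
t=43; cr2=RS*R.from_euler('y',t,degrees=True); c2=S2W([-.090-.028*np.cos(np.radians(t)),0.0035,.005+.028*np.sin(np.radians(t))])
overlay('w13',c2,cr2,(100,0,400,260),2.3,'o2')
G=S2W([-.0525,0.0035,.0863]); Rt=toolR(60); P=tcp_for_grasp(G,60)
plan(P,Rt=Rt,maxt=2.9); print(W2S(p))
E
```

```text
t 10.4 pos [0.4994 0.134  0.1754] rot [-179.85   29.95   97.1 ] go cm [0. 0. 0.] w [0. 0. 0.] F [ 0.5 -1.   0.6] g 0.0873
[ 12.5  23.  -56.9 101.7  41.9  88.6 -48.6]
[[8.7, 0.01, 0.02, 2.45, 0.0, 0.0, 0.0], [8.7, 0.02, 0.02, 2.44, 0.0, 0.0, -0.001], [8.7, 0.01, 0.02, 2.45, -0.001, 0.0, 0.0], [8.7, 0.02, 0.01, 2.44, 0.0, 0.0, 0.0]]
[-0.10575146  0.00210919  0.17537633]
```

View pics/o2.png

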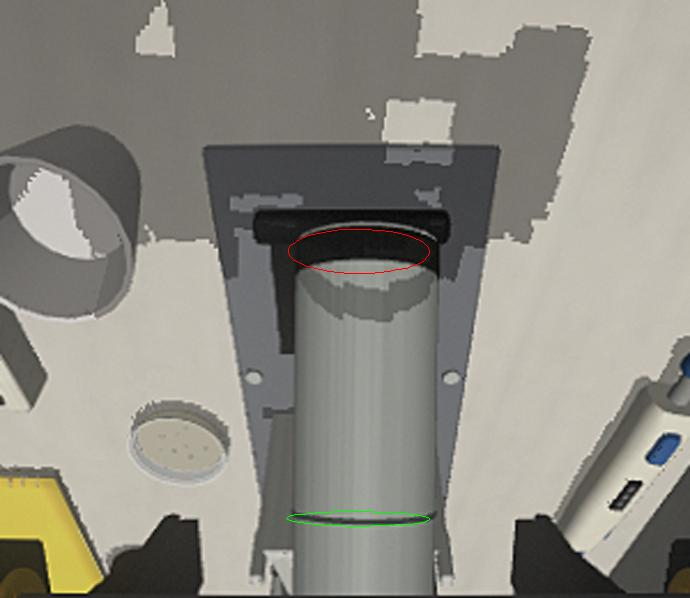

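>>> {"api": "move_arm", "payload": {
  "steps": [
    [8.7,0,0.1,2.4,0,0,0],
    [8.7,0,0.1,2.4,0,0,0],
    [8.7,0,0.1,2.4,0,0,0],
    [8.7,0,0,2.4,0,0,0],
    [8.7,0,0,0,0,0,0]
  ]
}}

```text
time_s: 10.87
tool_pos: [0.5082, 0.0785, 0.0917]
tool_rot: [-179.8, 30.2, 96.4]
force: [0.1, -0.1, 0.5]
grip_width: 0.0869
```

```bash
python3 - <<'E'
from stand import *
p,r=pose(); G=S2W([-.0525,0.005,.0863]); Rt=toolR(60); P=tcp_for_grasp(G,60)
togo(P,Rt.as_euler('xyz',degrees=True)); shot('wrist','w14')
E
```

```text
t 10.87 pos [0.5082 0.0785 0.0917] rot [-179.81   30.16   96.35] go cm [ 0.52  0.08 -0.28] w [-0.008  0.003 -0.008] F [ 0.1 -0.1  0.5] g 0.0869
```

View pics/w14.png

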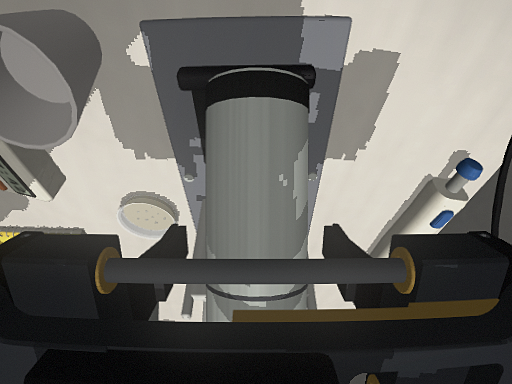

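>>> {"api": "move_arm", "payload": {
  "steps": [
    [8.7,0.3,0.1,-0.1,0,0,-0.008],
    [8.7,0,0,0,0,0,0],
    [8.7,0,0,0,0,0,0]
  ]
}}

```text
time_s: 11.17
tool_pos: [0.5107, 0.0903, 0.0949]
tool_rot: [180.0, 29.9, 97.3]
force: [0.5, 0.4, 0.3]
grip_width: 0.087
```

```bash
python3 - <<'E'
from stand import *
p,r=pose(); G=S2W([-.0525,0.005,.0863]); Rt=toolR(60); P=tcp_for_grasp(G,60)
togo(P,Rt.as_euler('xyz',degrees=True))
E
```

```text
t 11.17 pos [0.5107 0.0903 0.0949] rot [180.    29.88  97.26] go cm [-0.31 -0.31  0.56] w [ 0.003 -0.002  0.006] F [0.5 0.4 0.3] g 0.087
```

>>> {"api": "move_arm", "payload": {
  "steps": [
    [8.7,-0.3,-0.3,0.5,0,0,0.006],
    [8.7,0,0,0,0,0,0],
    [8.7,0,0,0,0,0,0],
    [5.8,0,0,0,0,0,0],
    [5.8,0,0,0,0,0,0]
  ],
  "force": 15
}}

```text
time_s: 11.58
tool_pos: [0.5074, 0.0839, 0.0905]
tool_rot: [180.0, 29.9, 96.9]
force: [0.2, 0.0, -0.1]
grip_width: 0.0797
```

>>> {"api": "move_arm", "payload": {
  "steps": [
    [4.5,0,0,0,0,0,0],
    [4.5,0,0,0,0,0,0],
    [4.5,0,0,0,0,0,0],
    [4.5,0,0,0,0,0,0],
    [4.5,0,0,0,0,0,0]
  ]
}}

```text
time_s: 12.0
tool_pos: [0.5076, 0.084, 0.0904]
tool_rot: [180.0, 29.9, 96.9]
force: [0.2, 0.9, 0.0]
grip_width: 0.0562
```

```bash
python3 - <<'E'
from stand import *
p,r=pose(); G=S2W([-.0525,0.005,.0863]); Rt=toolR(60); P=tcp_for_grasp(G,60)
togo(P,Rt.as_euler('xyz',degrees=True));g=p+r.apply([0,0,.006]);print(W2S(g))
shot('scene','s15'); shot('wrist','w15')
t=43; cr2=RS*R.from_euler('y',t,degrees=True); c2=S2W([-.090-.028*np.cos(np.radians(t)),0.0035,.005+.028*np.sin(np.radians(t))])
overlay('s15',c2,cr2,(170,150,300,290),4,'o1'); print('s',cr2.inv().apply(g-c2))
E
```

```text
t 12.0 pos [0.5076 0.084  0.0904] rot [179.96  29.92  96.93] go cm [-0.02  0.07 -0.11] w [ 0.001 -0.001  0.001] F [0.2 0.9 0. ] g 0.0562
[-0.05210746  0.00429968  0.08524937]
s [0.00098291 0.00079968 0.08453332]
```

View pics/o1.png

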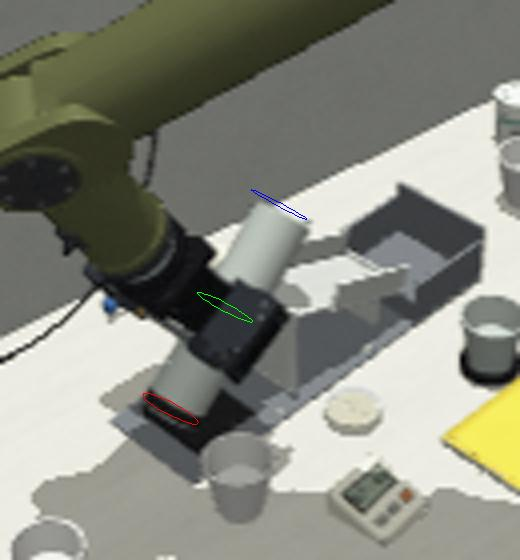

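>>> {"api": "move_arm", "payload": {
  "steps": [
    [4.5,0,0,0,0,0,0],
    [4.5,0,0,0,0,0,0],
    [4.5,0,0,0,0,0,0]
  ],
  "force": 50
}}

```text
time_s: 12.35
tool_pos: [0.5076, 0.0839, 0.0904]
tool_rot: [180.0, 29.9, 96.9]
force: [0.6, 0.7, -0.0]
grip_width: 0.0555
```

```bash
python3 - <<'E'
from stand import *
p,r=pose(); togo(p)
t=np.radians(43); c0=(-.1105,.0043,.0241,43)
rl=rel(can_pose(*c0)); np.save('rel2.npy',np.r_[rl[0],rl[1].as_quat()]); print(rl[0],rl[1].as_euler('xyz',degrees=True))
A=(-.1105,.0043,.064,43); B=(-.064,0,.143,85); C=(-.038,0,.142,110)
path([c0,A,B],rl,[3,8],4.5)
E
```

```text
t 12.35 pos [0.5076 0.0839 0.0904] rot [179.97  29.92  96.93] go cm [0. 0. 0.] w [0. 0. 0.] F [ 0.6  0.7 -0. ] g 0.0555
[-4.67685199e-03 -4.96560485e-05  8.63316585e-02] [-179.9339426    72.9176825  -179.87236243]
[[4.5, -0.66, 0.0, -1.15, 0.0, 0.0, 0.0], [4.5, -0.67, 0.0, -1.16, 0.0, 0.0, 0.0], [4.5, -0.66, 0.0, -1.15, 0.0, 0.0, 0.0], [4.5, -1.24, -0.05, 0.19, 0.0, 0.092, 0.0], [4.5, -1.17, -0.06, 0.1, 0.0, 0.091, 0.0]]
[[4.5, -1.12, -0.05, 0.02, 0.0, 0.092, 0.0], [4.5, -1.04, -0.06, -0.06, 0.0, 0.092, 0.0], [4.5, -0.97, -0.05, -0.13, 0.0, 0.091, 0.0], [4.5, -0.88, -0.06, -0.2, 0.0, 0.092, 0.0], [4.5, -0.79, -0.05, -0.25, -0.001, 0.091, 0.0]]
[[4.5, -0.7, -0.05, -0.29, 0.0, 0.092, 0.001]]
end [0.5126 0.0073 0.1552] [179.9 -12.1  96.9]
```

>>> {"api": "move_arm", "payload": {
  "steps": [
    [4.5,-0.7,0,-1.2,0,0,0],
    [4.5,-0.7,0,-1.2,0,0,0],
    [4.5,-0.6,0,-1.1,0,0,0],
    [4.5,0,0,0,0,0,0]
  ]
}}

```text
time_s: 12.68
tool_pos: [0.5087, 0.0847, 0.134]
tool_rot: [179.7, 29.9, 96.8]
force: [0.8, 0.6, -4.2]
grip_width: 0.0552
```

>>> {"api": "move_arm", "payload": {
  "steps": [
    [4.5,-1.2,0,0.2,0,0.092,0],
    [4.5,-1.2,-0.1,0.1,0,0.091,0],
    [4.5,-1.1,-0.1,0,0,0.092,0],
    [4.5,-1.0,-0.1,-0.1,0,0.092,0],
    [4.5,-1.0,0,-0.1,0,0.091,0]
  ]
}}

```text
time_s: 13.1
tool_pos: [0.5106, 0.0311, 0.1497]
tool_rot: [179.9, 3.6, 97.0]
force: [-0.1, -1.1, -3.8]
grip_width: 0.0553
```

>>> {"api": "move_arm", "payload": {
  "steps": [
    [4.5,-0.9,-0.1,-0.2,0,0.092,0],
    [4.5,-0.8,0,-0.3,0,0.091,0],
    [4.5,-0.7,0,-0.3,0,0.092,0],
    [4.5,0,0,0,0,0,0],
    [4.5,0,0,0,0,0,0]
  ]
}}

```text
time_s: 13.52
tool_pos: [0.5124, 0.0041, 0.1557]
tool_rot: [-179.9, -12.0, 96.6]
force: [-0.2, -0.0, -3.8]
grip_width: 0.0554
```

```bash
python3 - <<'E'
from stand import *
q=np.load('rel2.npy'); rl=(q[:3],R.from_quat(q[3:]))
p,r=pose(); togo(p); cr=r*rl[1].inv(); cp=p-cr.apply(rl[0]); print(W2S(cp),(RS.inv()*cr).as_rotvec(degrees=True),env.get_obs()['qpos'].round(1))
shot('scene','s16'); overlay('s16',cp,cr,(170,130,300,270),4,'o1')
E
```

```text
t 13.52 pos [0.5124 0.0041 0.1557] rot [-179.91  -11.97   96.62] go cm [0. 0. 0.] w [0. 0. 0.] F [-0.2 -0.  -3.8] g 0.0554
[-0.06080459 -0.00018702  0.14333871] [ 7.63816484e-02  8.48909087e+01 -3.33030977e-01] [ 60.8  17.3 -64.  106.2   3.9  67.1   2.8]
```

View pics/o1.png

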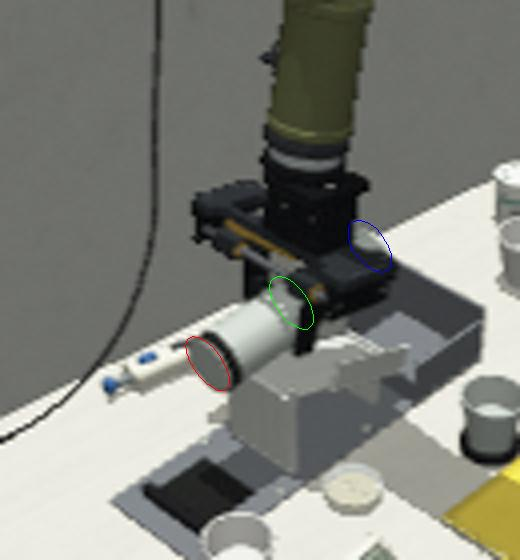

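```bash
python3 - <<'E'
from stand import *
q=np.load('rel2.npy'); rl=(q[:3],R.from_quat(q[3:]))
path([(-.0608,0,.1433,84.9),(-.040,0,.142,109)],rl,[5],4.5)
E
```

```text
[[4.5, -0.87, 0.05, 0.61, -0.002, 0.084, -0.001], [4.5, -0.63, 0.0, 0.6, 0.0, 0.084, 0.0], [4.5, -0.62, 0.0, 0.56, 0.0, 0.084, 0.0], [4.5, -0.6, 0.0, 0.53, 0.0, 0.084, 0.0], [4.5, -0.59, 0.0, 0.5, 0.0, 0.085, 0.0]]
end [ 0.5151 -0.0141  0.1183] [179.9 -36.1  96.9]
```

>>> {"api": "move_arm", "payload": {
  "steps": [
    [4.5,-0.7,0,0.6,0,0.084,0],
    [4.5,-0.6,0,0.6,0,0.084,0],
    [4.5,-0.6,0,0.6,0,0.084,0],
    [4.5,-0.6,0,0.5,0,0.084,0],
    [4.5,-0.6,0,0.5,0,0.085,0]
  ]
}}

```text
time_s: 13.98
tool_pos: [0.5151, -0.0102, 0.1191]
tool_rot: [179.9, -36.2, 97.2]
force: [0.9, -0.5, -3.5]
grip_width: 0.0556
```

>>> {"api": "move_arm", "payload": {
  "steps": [
    [4.5,0,0,0,0,0,0],
    [4.5,0,0,0,0,0,0],
    [4.5,0,0,0,0,0,0]
  ]
}}

```text
time_s: 14.23
tool_pos: [0.515, -0.0087, 0.1202]
tool_rot: [179.9, -36.1, 97.2]
force: [-0.4, 0.9, -3.0]
grip_width: 0.0553
```

```bash
python3 - <<'E'
from stand import *
q=np.load('rel2.npy'); rl=(q[:3],R.from_quat(q[3:]))
p,r=pose(); togo(p); cr=r*rl[1].inv(); cp=p-cr.apply(rl[0]); print(W2S(cp),W2S(cp+cr.apply([0,0,.21])),(RS.inv()*cr).as_rotvec(degrees=True),env.get_obs()['qpos'].round(1))
shot('scene','s17'); overlay('s17',cp,cr,(170,130,300,270),4,'o1')
E
```

```text
t 14.23 pos [ 0.515  -0.0087  0.1202] rot [179.92 -36.07  97.2 ] go cm [0. 0. 0.] w [0. 0. 0.] F [-0.4  0.9 -3. ] g 0.0553
[-0.04533204  0.00016239  0.14382714] [0.15324466 0.00107741 0.07551568] [ -0.25576367 108.98307321   0.17582236] [ 68.1  35.  -62.6 103.4  -4.4  69.   16.7]
```

View pics/o1.png

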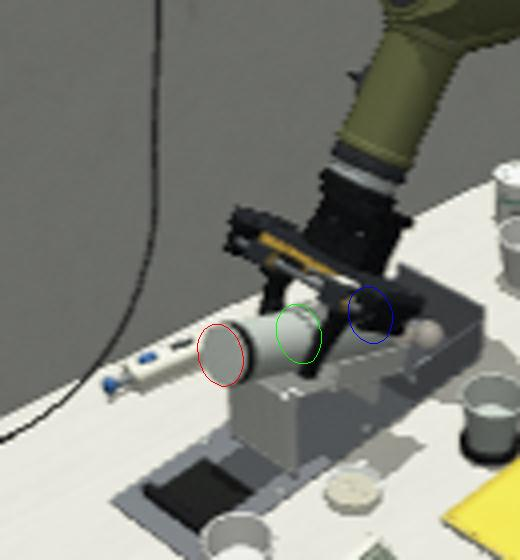

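>>> {"api": "move_arm", "payload": {
  "steps": [
    [4.5,0,0,0,0,0,0],
    [4.5,0,0,0,0,0,0],
    [4.5,0,0,0,0,0,0],
    [4.5,0,0,0,0,0,0],
    [4.5,0,0,0,0,0,0]
  ]
}}

```text
time_s: 14.7
tool_pos: [0.5149, -0.011, 0.1193]
tool_rot: [180.0, -36.1, 97.0]
force: [-0.4, -0.3, -2.8]
grip_width: 0.0557
```

>>> {"api": "move_arm", "payload": {
  "steps": [
    [4.5,0.1,0,0.2,0,0,0],
    [4.5,0.1,0,0.2,0,0,0],
    [4.5,0,0,0,0,0,0],
    [4.5,0,0,0,0,0,0],
    [4.5,0,0,0,0,0,0]
  ],
  "force": 25
}}

```text
time_s: 15.12
tool_pos: [0.5144, -0.0071, 0.1169]
tool_rot: [-180.0, -36.2, 96.9]
force: [0.1, 0.4, -4.2]
grip_width: 0.0564
```

```bash
python3 - <<'E'
from stand import *
q=np.load('rel2.npy'); rl=(q[:3],R.from_quat(q[3:]))
p,r=pose(); togo(p); cr=r*rl[1].inv(); cp=p-cr.apply(rl[0]); print(W2S(cp),W2S(cp+cr.apply([0,0,.21])),(RS.inv()*cr).as_rotvec(degrees=True),env.get_obs()['qpos'].round(1))
shot('scene','s18'); overlay('s18',cp,cr,(170,130,300,270),4,'o1')
shot('top','t18'); crop('t18',170,150,320,230,5,'o2')
E
```

```text
t 15.12 pos [ 0.5144 -0.0071  0.1169] rot [-179.99  -36.19   96.94] go cm [0. 0. 0.] w [0. 0. 0.] F [ 0.1  0.4 -4.2] g 0.0564
[-4.70279495e-02  5.43127932e-05  1.40744252e-01] [0.15139815 0.00015481 0.07199054] [-1.00794932e-01  1.09110914e+02 -3.24114597e-02] [ 68.   35.2 -62.5 103.7  -4.5  68.5  16.6]
```

View pics/o1.png

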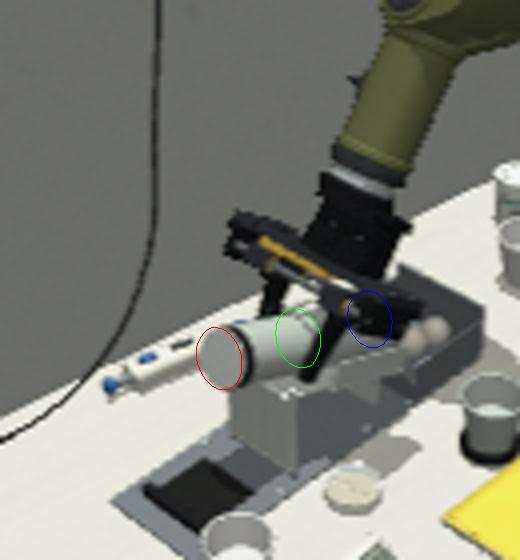

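View pics/o2.png

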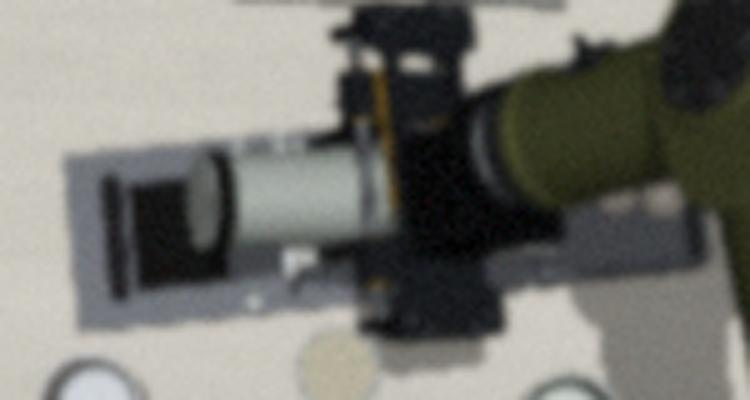

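>>> {"api": "move_arm", "payload": {
  "steps": [
    [4.5,0,0,0.2,0,0,0],
    [4.5,0,0,0.2,0,0,0],
    [4.5,0,0,0,0,0,0],
    [4.5,0,0,0,0,0,0],
    [4.5,0,0,0,0,0,0]
  ],
  "force": 8
}}

```text
time_s: 15.63
tool_pos: [0.515, -0.0055, 0.1143]
tool_rot: [179.9, -36.2, 96.9]
force: [0.4, -5.0, 4.6]
grip_width: 0.0563
```

>>> {"api": "move_arm", "payload": {
  "steps": [
    [5.7,0,0,0,0,0,0],
    [5.8,0,0,0,0,0,0],
    [6.0,0,0,0,0,0,0],
    [6.3,0,0,0,0,0,0],
    [6.6,0,0,0,0,0,0]
  ]
}}

```text
time_s: 16.05
tool_pos: [0.5134, -0.0038, 0.1135]
tool_rot: [-179.9, -36.2, 97.0]
force: [0.2, -0.7, -0.6]
grip_width: 0.0635
```

>>> {"api": "move_arm", "payload": {
  "steps": [
    [7.2,0,0,0,0,0,0],
    [7.2,0,0,0,0,0,0],
    [7.2,0,0,0,0,0,0]
  ]
}}

```text
time_s: 16.3
tool_pos: [0.5139, -0.0044, 0.1137]
tool_rot: [-180.0, -36.2, 97.0]
force: [-1.1, -0.9, -0.5]
grip_width: 0.0713
```

```bash
python3 - <<'E'
from stand import *
p,r=pose(); togo(p); print(W2S(p))
t=110; cr=RS*R.from_euler('y',t,degrees=True); m=S2W([.159,0,.068]); cp=m-cr.apply([0,0,.21])
shot('scene','s19'); overlay('s19',cp,cr,(170,130,300,270),4,'o1')
E
```

```text
t 16.3 pos [ 0.5139 -0.0044  0.1137] rot [-179.98  -36.2    96.96] go cm [0. 0. 0.] w [0. 0. 0.] F [-1.1 -0.9 -0.5] g 0.0713
[ 3.34107600e-02 -1.02502148e-04  1.13651566e-01]
```

View pics/o1.png

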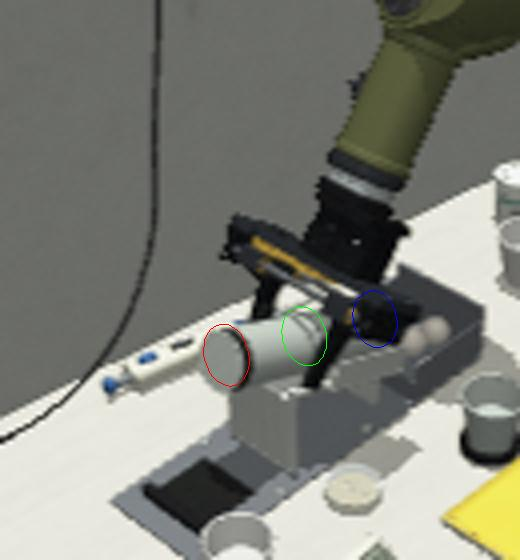

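>>> {"api": "move_arm", "payload": {
  "steps": [
    [8.7,0,0,0,0,0,0],
    [8.7,0,0,0,0,0,0],
    [8.7,0,0,-2.0,0,0,0],
    [8.7,0,0,-3.0,0,0,0],
    [8.7,0,0,-3.5,0,0,0]
  ]
}}

```text
time_s: 16.77
tool_pos: [0.5189, -0.0538, 0.1824]
tool_rot: [-179.8, -36.3, 97.0]
force: [1.1, 0.1, -0.4]
grip_width: 0.0866
```

```bash
python3 - <<'E'
from stand import *
p,r=pose(); togo(p)
plan([.40,.05,.36],[180,0,90])
E
```

```text
t 16.77 pos [ 0.5189 -0.0538  0.1824] rot [-179.84  -36.27   97.  ] go cm [0. 0. 0.] w [0. 0. 0.] F [ 1.1  0.1 -0.4] g 0.0866
[[8.7, 2.85, -1.51, -1.05, -0.006, -0.09, 0.017], [8.7, 2.73, -1.55, -1.31, -0.006, -0.091, 0.017], [8.7, 2.56, -1.58, -1.55, -0.006, -0.09, 0.017], [8.7, 2.39, -1.62, -1.8, -0.006, -0.09, 0.017], [8.7, 2.19, -1.65, -2.0, -0.006, -0.091, 0.017]]
[[8.7, 1.97, -1.66, -2.21, -0.005, -0.09, 0.017], [8.7, 1.73, -1.69, -2.38, -0.006, -0.09, 0.017]]
```

>>> {"api": "move_arm", "payload": {
  "steps": [
    [8.7,0,0,-3.0,0,-0.09,0.01],
    [8.7,1.5,-0.8,-3.0,0,-0.09,0.01],
    [8.7,1.5,-1.0,-3.0,0,-0.09,0.01],
    [8.7,1.5,-1.0,-3.0,0,-0.09,0.01],
    [8.7,1.5,-1.0,-3.0,0,-0.09,0.01]
  ]
}}

```text
time_s: 17.18
tool_pos: [0.4853, -0.0684, 0.342]
tool_rot: [-178.9, -10.1, 94.0]
force: [-0.8, -0.8, 1.3]
grip_width: 0.0868
```

>>> {"api": "move_arm", "payload": {
  "steps": [
    [8.7,0.5,-1.0,-2.0,0,-0.09,0.01],
    [8.7,0,-1.0,-2.0,0,-0.09,0.01],
    [8.7,0,-1.0,0,0,0,0],
    [8.7,0,0,0,0,0,0],
    [8.7,0,0,0,0,0,0]
  ]
}}

```text
time_s: 17.6
tool_pos: [0.4562, -0.0707, 0.3813]
tool_rot: [-178.8, 0.1, 93.1]
force: [0.3, -0.9, -0.2]
grip_width: 0.0869
```

```bash
python3 - <<'E'
from stand import *
p,r=pose(); togo(p); shot('wrist','w20')
t=110; cr=RS*R.from_euler('y',t,degrees=True); m=S2W([.159,0,.068]); cp=m-cr.apply([0,0,.21])
overlay('w20',cp,cr,(0,0,512,240),1.55,'o1')
shot('top','t20'); crop('t20',100,140,400,280,2.6,'o2'); shot('scene','s20'); crop('s20',170,130,350,290,4.2,'o3')
E
```

```text
t 17.6 pos [ 0.4562 -0.0707  0.3813] rot [-1.7876e+02  1.1000e-01  9.3100e+01] go cm [0. 0. 0.] w [0. 0. 0.] F [ 0.3 -0.9 -0.2] g 0.0869
```

View pics/o1.png

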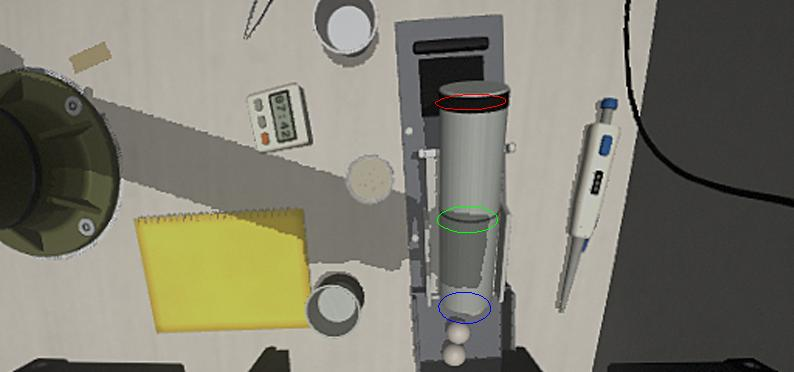

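View pics/o3.png

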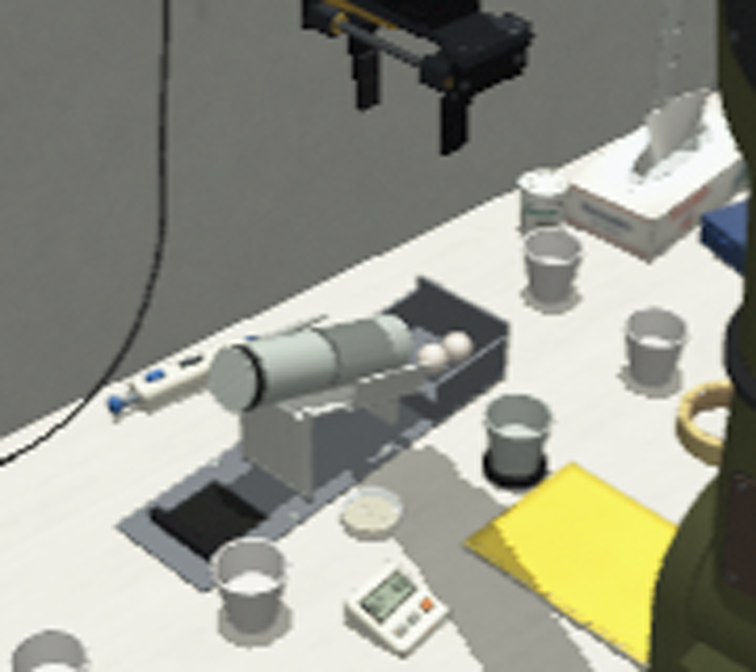

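```bash
python3 - <<'E'
from stand import *
w=load('w20');s=load('s20');t=load('t20')
for a,b in (((295.5,214.8),(272.9,214.5)),((292.9,229),(278.8,212.4))):
    p,e=tri((w,*a),(s,*b)); print(W2S(p).round(4),np.round(e,1)); print(' if z=.02 from wrist',W2S(onz(w,*a,.02)).round(4))
crop('w20',255,170,345,240,8,'o4'); crop('s20',255,190,300,235,12,'o5')
E
```

```text
[ 0.21   -0.0031  0.0159] [[-0.4  0.6]
 [-0.3  0.1]]
 if z=.02 from wrist [ 0.2072 -0.0027  0.02  ]
[ 0.241  -0.0082  0.0117] [[-0.3  0.5]
 [-0.3  0.1]]
 if z=.02 from wrist [ 0.2363 -0.0084  0.02  ]
```

View pics/o4.png

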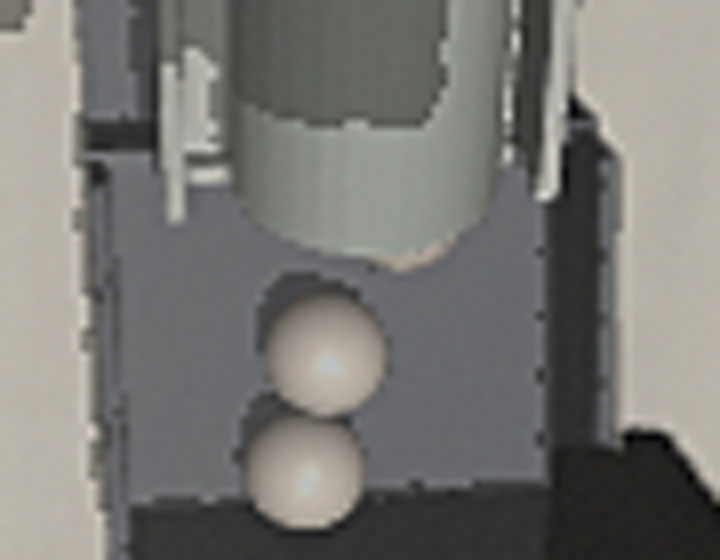

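View pics/o5.png

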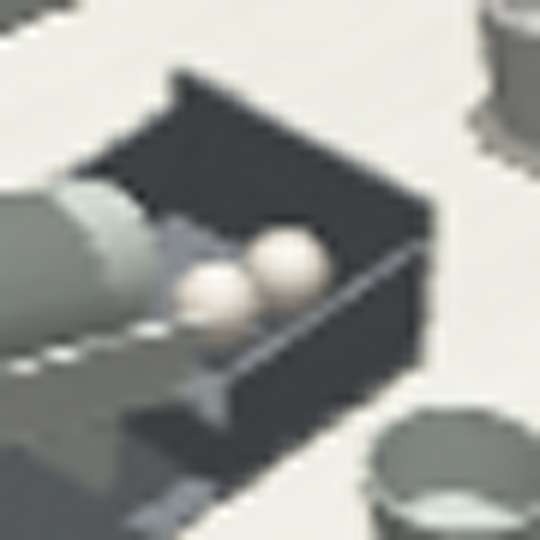

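```bash
python3 - <<'E'
from stand import *
plan([.46,-.33,.40],[180,0,80])
E
```

```text
[[8.7, -3.69, -0.16, -0.29, -0.003, 0.0, 0.033], [8.7, -3.7, -0.03, -0.29, -0.003, 0.0, 0.033], [8.7, -3.7, 0.09, -0.28, -0.004, 0.0, 0.032], [8.7, -3.69, 0.21, -0.29, -0.003, 0.0, 0.033], [8.7, -3.68, 0.33, -0.29, -0.003, -0.001, 0.033]]
[[8.7, -3.67, 0.46, -0.28, -0.003, 0.0, 0.033], [8.7, -3.65, 0.57, -0.28, -0.004, 0.0, 0.032]]
```

>>> {"api": "move_arm", "payload": {
  "steps": [
    [8.7,-3.7,-0.2,-0.3,-0.003,0,0.033],
    [8.7,-3.7,0,-0.3,-0.003,0,0.033],
    [8.7,-3.7,0.1,-0.3,-0.004,0,0.033],
    [8.7,-3.7,0.2,-0.3,-0.003,0,0.033],
    [8.7,-3.7,0.3,-0.3,-0.003,0,0.033]
  ]
}}

```text
time_s: 18.17
tool_pos: [0.4585, -0.2584, 0.395]
tool_rot: [-179.6, -0.1, 83.6]
force: [0.6, 0.6, 0.9]
grip_width: 0.0871
```

>>> {"api": "move_arm", "payload": {
  "steps": [
    [8.7,-3.7,0.5,-0.3,-0.003,0,0.033],
    [8.7,-3.6,0.6,-0.3,-0.003,0,0.033],
    [8.7,0,0,0,0,0,0],
    [8.7,0,0,0,0,0,0]
  ]
}}

```text
time_s: 18.5
tool_pos: [0.4597, -0.333, 0.3995]
tool_rot: [-179.9, -0.3, 79.7]
force: [0.2, 0.8, -0.5]
grip_width: 0.0872
```

```bash
python3 - <<'E'
from stand import *
p,r=pose(); togo(p); shot('wrist','w21')
im=cv2.imread('pics/w21.png');cv2.imwrite('pics/o1.png',cv2.resize(im[:240],None,fx=1.55,fy=1.55,interpolation=cv2.INTER_CUBIC))
E
```

```text
t 18.5 pos [ 0.4597 -0.333   0.3995] rot [-179.93   -0.31   79.69] go cm [0. 0. 0.] w [0. 0. 0.] F [ 0.2  0.8 -0.5] g 0.0872
```

View pics/o1.png

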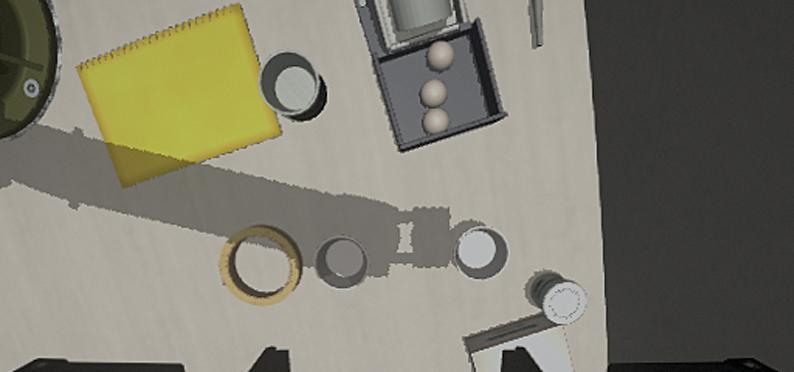

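```bash
cat >> stand.py <<'E'
def circ(name,u,v,rpx,up=6):
    im=cv2.imread(f'pics/{name}.png',0); x0,y0=max(int(u-2*rpx),0),max(int(v-2*rpx),0)
    c=cv2.resize(im[y0:int(v+2*rpx),x0:int(u+2*rpx)],None,fx=up,fy=up,interpolation=cv2.INTER_CUBIC)
    h=cv2.HoughCircles(cv2.GaussianBlur(c,(0,0),2),cv2.HOUGH_GRADIENT,1,10,param1=60,param2=15,minRadius=int(rpx*.8*up),maxRadius=int(rpx*1.2*up))
    if h is None: return None
    return [(x0+(a+.5)/up-.5,y0+(b+.5)/up-.5,rr/up) for a,b,rr in h[0][:3]]
E
python3 - <<'E'
from stand import *
w=load('w21')
for n,u,v,z in (('A',221.3,169,.06),('B',310.3,162.6,.06),('base',187.5,54,.064)):
    rp=w['f']*.032/np.linalg.norm(onz(w,u,v,z)-ray(w,u,v)[0])
    print(n,onz(w,u,v,z).round(4),'rpx',rp.round(1)); h=circ('w21',u,v,rp)
    for c in h or []: print('   ',np.round(c,1),onz(w,c[0],c[1],z).round(4))
print('jar',onz(w,364.5,193.5,.062))
crop('w21',150,20,350,200,4,'o2')
E
```

```text
A [ 0.3999 -0.3379  0.06  ] rpx 18.2
    [219.7 169.   16.2] [ 0.3971 -0.3374  0.06  ]
    [221.2 170.3  15.2] [ 0.3991 -0.3401  0.06  ]
    [220.7 166.7  18.7] [ 0.3996 -0.3337  0.06  ]
B [ 0.5536 -0.3542  0.06  ] rpx 18.1
    [309.8 162.7  16.9] [ 0.5528 -0.3542  0.06  ]
    [311.5 162.5  15.6] [ 0.5557 -0.3544  0.06  ]
    [308.3 163.5  14.9] [ 0.55   -0.3552  0.06  ]
base [ 0.3861 -0.1473  0.064 ] rpx 18.1
    [186.5  52.3  19.4] [ 0.3851 -0.1446  0.064 ]
    [185.3  50.2  16.9] [ 0.384  -0.1411  0.064 ]
    [188.5  52.5  20.8] [ 0.3881 -0.1455  0.064 ]
jar [ 0.64258688 -0.4262183   0.062     ]
```

View pics/o2.png

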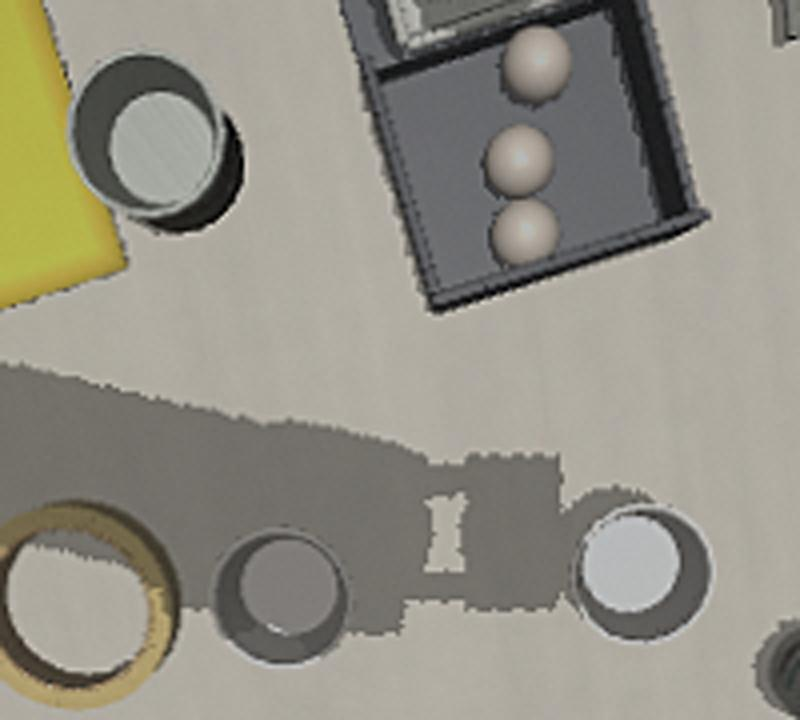

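```bash
python3 - <<'E'
from stand import *
a=load('w20');b=load('w21');s=load('s20')
crop('w20',185,165,260,240,8,'o1'); crop('s20',280,215,315,255,14,'o2')
print('w20',onz(a,215.5,199.4,.064),'w21',onz(b,186,53.5,.064))
print(tri((a,215.5,199.4),(b,186,53.5)))
E
```

```text
w20 [ 0.38602934 -0.14155046  0.064     ] w21 [ 0.3839019  -0.14614283  0.064     ]
(array([ 0.38361918, -0.14425686,  0.0561649 ]), [array([-0.68953691,  0.03929258]), array([ 0.73101224, -0.17839291])])
```

View pics/o1.png

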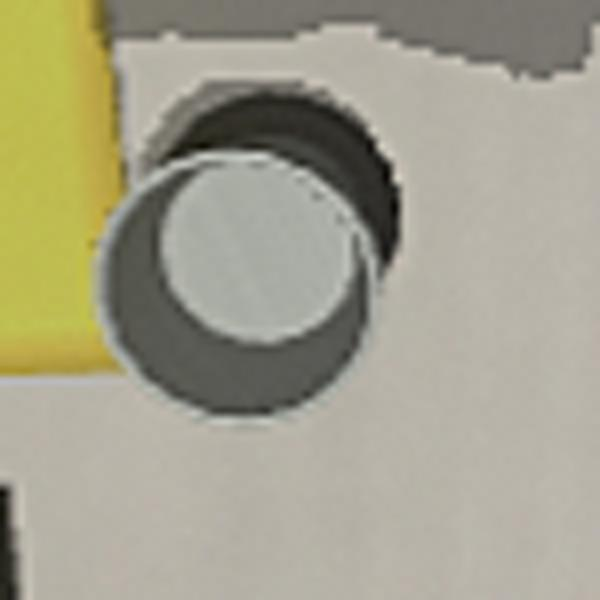

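View pics/o2.png

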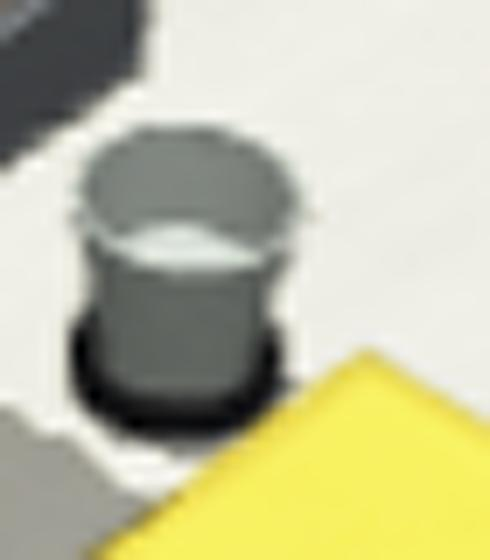

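```bash
python3 - <<'E'
from stand import *
plan([.5545,-.3545,.14],[180,0,80])
E
```

```text
[[8.7, -0.11, 1.21, 3.25, 0.0, -0.001, 0.0], [8.7, -0.1, 1.21, 3.26, 0.0, 0.0, 0.0], [8.7, -0.1, 1.22, 3.25, 0.0, -0.001, -0.001], [8.7, -0.1, 1.21, 3.25, 0.0, 0.0, 0.0], [8.7, -0.1, 1.21, 3.25, 0.0, -0.001, 0.0]]
[[8.7, -0.09, 1.21, 3.26, 0.0, 0.0, 0.0], [8.7, -0.1, 1.21, 3.25, -0.001, -0.001, 0.0], [8.7, -0.09, 1.21, 3.25, 0.0, 0.0, -0.001]]
```

>>> {"api": "move_arm", "payload": {
  "steps": [
    [8.7,-0.1,1.2,3.2,0,-0.001,0],
    [8.7,-0.1,1.2,3.3,0,-0.001,0],
    [8.7,-0.1,1.2,3.2,0,-0.001,0],
    [8.7,-0.1,1.2,3.3,0,-0.001,0],
    [8.7,-0.1,1.2,3.2,0,0,0]
  ]
}}

```text
time_s: 18.97
tool_pos: [0.5196, -0.3435, 0.2389]
tool_rot: [180.0, 0.3, 80.1]
force: [0.3, -0.7, -0.7]
grip_width: 0.0866
```

>>> {"api": "move_arm", "payload": {
  "steps": [
    [8.7,-0.1,1.2,3.3,0,0,0],
    [8.7,-0.1,1.3,3.2,0,0,0],
    [8.7,-0.1,1.2,3.2,0,0,0],
    [8.7,0,0,0,0,0,0],
    [8.7,0,0,0,0,0,0]
  ]
}}

```text
time_s: 19.38
tool_pos: [0.5543, -0.3531, 0.1419]
tool_rot: [-179.9, 0.1, 80.1]
force: [1.2, -1.1, 1.5]
grip_width: 0.087
```

```bash
python3 - <<'E'
from stand import *
p,r=pose(); togo([.5545,-.3545,.062],[180,0,80]); shot('wrist','w22')
print(proj(load('w22'),[.5545,-.3545,.06]))
E
```

```text
t 19.38 pos [ 0.5543 -0.3531  0.1419] rot [-1.7985e+02  1.4000e-01  8.0120e+01] go cm [-0.12  0.07  7.99] w [-0.003  0.002  0.002] F [ 1.2 -1.1  1.5] g 0.087
[[254.78191138 210.40389676]]
```

View pics/w22.png

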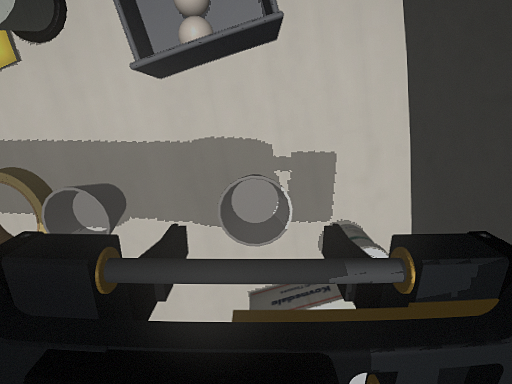

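>>> {"api": "move_arm", "payload": {
  "steps": [
    [8.7,-0.1,0,2.5,0,0,0],
    [8.7,0,0,2.5,0,0,0],
    [8.7,0,0,2.0,0,0,0],
    [8.7,0,0,1.0,0,0,0],
    [8.7,0,0,0,0,0,0]
  ]
}}

```text
time_s: 19.85
tool_pos: [0.5537, -0.3568, 0.0637]
tool_rot: [-180.0, 0.3, 79.9]
force: [-0.2, 0.1, 0.3]
grip_width: 0.0871
```

>>> {"api": "move_arm", "payload": {
  "steps": [
    [5.5,0,0,0,0,0,0],
    [5.5,0,0,0,0,0,0],
    [5.5,0,0,0,0,0,0],
    [5.5,0,0,0,0,0,0],
    [5.5,0,0,0,0,0,0]
  ],
  "force": 7
}}

```text
time_s: 20.27
tool_pos: [0.5548, -0.3572, 0.0647]
tool_rot: [179.9, 0.4, 80.0]
force: [-0.2, 0.9, 4.3]
grip_width: 0.0627
```

```bash
python3 - <<'E'
from stand import *
p,r=pose(); togo([.5545,-.3545,.062],[180,0,80]); 
E
```

```text
t 20.27 pos [ 0.5548 -0.3572  0.0647] rot [179.89   0.37  79.95] go cm [ 0.26 -0.08  0.27] w [ 0.002  0.006 -0.001] F [-0.2  0.9  4.3] g 0.0627
```

```bash
python3 - <<'E'
from stand import *
print('base in stand',W2S([.3845,-.1445,0]))
plan([.5548,-.3545,.24],[180,0,80],g=5.5)
plan([.40,-.16,.24],[180,0,60],g=5.5,start=(np.array([.5548,-.3545,.24]),R.from_euler('xyz',[180,0,80],degrees=True)))
E
```

```text
base in stand [ 0.15695115 -0.14536782  0.        ]
[[5.5, 0.03, 0.0, -3.51, 0.0, 0.001, 0.0], [5.5, 0.03, -0.01, -3.5, 0.001, 0.002, 0.0], [5.5, 0.04, 0.0, -3.51, 0.0, 0.001, -0.001], [5.5, 0.05, -0.01, -3.5, 0.001, 0.001, 0.0], [5.5, 0.05, -0.01, -3.51, 0.0, 0.001, 0.0]]
[[5.5, 2.35, -2.66, 0.0, 0.0, 0.0, 0.05], [5.5, 2.22, -2.78, 0.0, 0.0, 0.0, 0.05], [5.5, 2.07, -2.88, 0.0, 0.0, 0.0, 0.05], [5.5, 1.93, -2.98, 0.0, 0.0, 0.0, 0.049], [5.5, 1.78, -3.07, 0.0, 0.0, 0.0, 0.05]]
[[5.5, 1.63, -3.16, 0.0, 0.0, 0.0, 0.05], [5.5, 1.46, -3.24, 0.0, 0.0, 0.0, 0.05]]
```

>>> {"api": "move_arm", "payload": {
  "steps": [
    [5.5,0,0,-2.0,0,0.001,0],
    [5.5,0,0,-3.5,0,0.001,0],
    [5.5,0,0,-4.0,0,0.001,0],
    [5.5,0,0,-4.0,0,0.001,0],
    [5.5,0,0,-4.0,0,0.001,0]
  ]
}}

```text
time_s: 20.68
tool_pos: [0.5542, -0.356, 0.2407]
tool_rot: [179.9, 0.0, 80.0]
force: [1.1, -1.1, -0.1]
grip_width: 0.0623
```

>>> {"api": "move_arm", "payload": {
  "steps": [
    [5.5,2.4,-2.7,0,0,0,0.05],
    [5.5,2.2,-2.8,0,0,0,0.05],
    [5.5,2.1,-2.9,0,0,0,0.05],
    [5.5,1.9,-3.0,0,0,0,0.05],
    [5.5,1.8,-3.1,0,0,0,0.05]
  ]
}}

```text
time_s: 21.1
tool_pos: [0.442, -0.215, 0.2378]
tool_rot: [180.0, -0.0, 65.5]
force: [-1.3, 1.4, 1.3]
grip_width: 0.0625
```

>>> {"api": "move_arm", "payload": {
  "steps": [
    [5.5,1.5,-3.0,0,0,0,0.05],
    [5.5,1.0,-2.0,0,0,0,0.05],
    [5.5,0,0,0,0,0,0],
    [5.5,0,0,0,0,0,0],
    [5.5,0,0,0,0,0,0]
  ]
}}

```text
time_s: 21.52
tool_pos: [0.4089, -0.1731, 0.2389]
tool_rot: [179.8, 0.1, 59.9]
force: [0.0, -0.4, -0.2]
grip_width: 0.0625
```

```bash
python3 - <<'E'
from stand import *
p,r=pose(); togo([.3845,-.1445,.20],[180,0,60]); shot('wrist','w23'); print(env.get_obs()['qpos'].round(1))
w=load('w23'); print(proj(w,[[.3845,-.1445,.064]]))
E
```

```text
t 21.52 pos [ 0.4089 -0.1731  0.2389] rot [1.7985e+02 1.0000e-01 5.9920e+01] go cm [ 1.26 -3.55  3.88] w [ 0.003  0.002 -0.001] F [ 0.  -0.4 -0.2] g 0.0625
[ 87.8 -10.1 -61.  109.7  -9.1  75.3  -0.6]
[[222.51207652 171.38167398]]
```

View pics/w23.png

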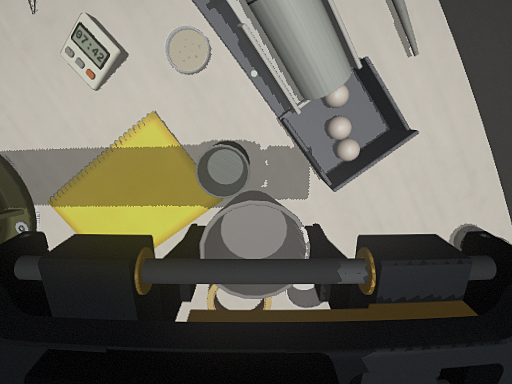

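```bash
python3 - <<'E'
from stand import *
plan([.383,-.1448,.20],[180,0,60],g=5.5,maxt=2)
E
```

```text
[[5.5, 0.38, -1.23, 1.29, 0.001, 0.0, 0.0], [5.5, 0.39, -1.22, 1.29, 0.0, 0.0, -0.001], [5.5, 0.38, -1.22, 1.28, 0.001, 0.0, 0.0]]
```

>>> {"api": "move_arm", "payload": {
  "steps": [
    [5.5,0.4,-1.2,1.0,0,0,0],
    [5.5,0.4,-1.2,1.0,0,0,0],
    [5.5,0.4,-1.2,1.0,0,0,0],
    [5.5,0,0,0,0,0,0],
    [5.5,0,0,0,0,0,0]
  ]
}}

```text
time_s: 21.98
tool_pos: [0.3838, -0.1441, 0.2082]
tool_rot: [180.0, -0.1, 60.0]
force: [-0.2, 0.4, 0.1]
grip_width: 0.0624
```

```bash
python3 - <<'E'
from stand import *
p,r=pose(); togo([.383,-.1448,.13],[180,0,60]); shot('wrist','w24'); print(env.get_obs()['qpos'].round(1))
w=load('w24'); print(proj(w,[[.3845,-.1425,.064]]))
E
```

```text
t 21.98 pos [ 0.3838 -0.1441  0.2082] rot [ 1.7999e+02 -7.0000e-02  5.9960e+01] go cm [-0.11 -0.03  7.82] w [ 0.    -0.001 -0.001] F [-0.2  0.4  0.1] g 0.0624
[ 83.2 -15.2 -56.7 116.  -13.4  72.8   1.4]
[[253.75805477 187.98054073]]
```

View pics/w24.png

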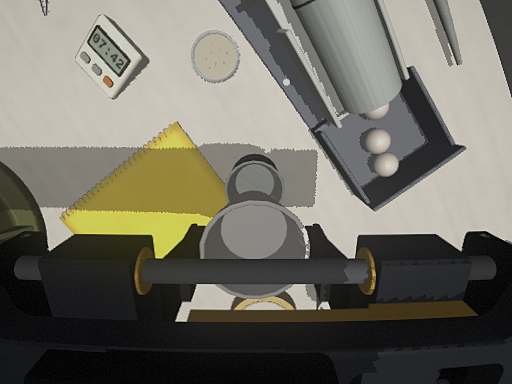

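>>> {"api": "move_arm", "payload": {
  "steps": [
    [5.5,-0.1,0.1,2.5,0,0,0],
    [5.5,0,0,2.5,0,0,0],
    [5.5,0,0,2.0,0,0,0],
    [5.5,0,0,1.5,0,0,0],
    [5.5,0,0,1.2,0,0,0]
  ]
}}

```text
time_s: 22.45
tool_pos: [0.3848, -0.1459, 0.111]
tool_rot: [179.9, -0.1, 59.9]
force: [-0.4, -0.3, -0.5]
grip_width: 0.0623
```

>>> {"api": "move_arm", "payload": {
  "steps": [
    [5.5,0,0,0.8,0,0,0],
    [5.5,0,0,0,0,0,0],
    [5.5,0,0,0,0,0,0]
  ]
}}

```text
time_s: 22.7
tool_pos: [0.3846, -0.1457, 0.1038]
tool_rot: [179.9, -0.1, 59.9]
force: [0.7, -0.4, -0.4]
grip_width: 0.0626
```

```bash
python3 - <<'E'
from stand import *
p,r=pose(); togo([.383,-.1448,.098],[180,0,60]); shot('wrist','w25'); shot('scene','s25'); crop('s25',240,170,340,260,6,'o1')
E
```

```text
t 22.7 pos [ 0.3846 -0.1457  0.1038] rot [ 1.7993e+02 -1.0000e-01  5.9890e+01] go cm [-0.01 -0.18  0.58] w [ 0.001 -0.002 -0.002] F [ 0.7 -0.4 -0.4] g 0.0626
```

View pics/o1.png

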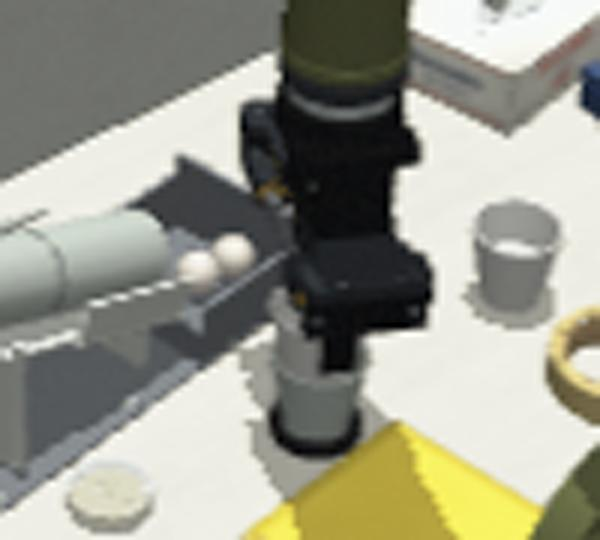

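Cup is inside the base cup. Lower 6 mm more and let go.

>>> {"api": "move_arm", "payload": {
  "steps": [
    [5.5,0,0,0.4,0,0,0],
    [5.5,0,0,0,0,0,0],
    [6.2,0,0,0,0,0,0],
    [6.6,0,0,0,0,0,0],
    [7.6,0,0,0,0,0,0]
  ]
}}

```text
time_s: 23.22
tool_pos: [0.3839, -0.1455, 0.0995]
tool_rot: [179.9, 0.0, 59.9]
force: [-0.8, -0.4, 0.4]
grip_width: 0.0677
```

>>> {"api": "move_arm", "payload": {
  "steps": [
    [8.4,0,0,0,0,0,0],
    [8.4,0,0,-1.5,0,0,0],
    [8.7,0,0,-3.0,0,0,0],
    [8.7,0,0,-3.5,0,0,0],
    [8.7,0,0,-3.5,0,0,0]
  ]
}}

```text
time_s: 23.63
tool_pos: [0.3833, -0.1448, 0.2158]
tool_rot: [179.9, 0.1, 59.9]
force: [1.1, -1.6, -0.9]
grip_width: 0.0858
```

```bash
python3 - <<'E'
from stand import *
p,r=pose(); togo([.3985,-.3378,.14],[180,0,60]); shot('wrist','w26')
plan([.3985,-.3378,.16],[180,0,60])
E
```

```text
t 23.63 pos [ 0.3833 -0.1448  0.2158] rot [1.7994e+02 6.0000e-02 5.9920e+01] go cm [-15.93  10.98   7.61] w [ 0.001  0.001 -0.001] F [ 1.1 -1.6 -0.9] g 0.0858
[[8.7, -2.65, 1.75, 1.06, 0.002, 0.0, 0.0], [8.7, -2.65, 1.75, 1.06, 0.002, 0.001, -0.001], [8.7, -2.66, 1.76, 1.06, 0.002, 0.0, 0.0], [8.7, -2.65, 1.75, 1.05, 0.001, 0.001, 0.0], [8.7, -2.66, 1.76, 1.05, 0.002, 0.0, -0.001]]
[[8.7, -2.66, 1.75, 1.04, 0.002, 0.001, 0.0]]
```

View pics/w26.png

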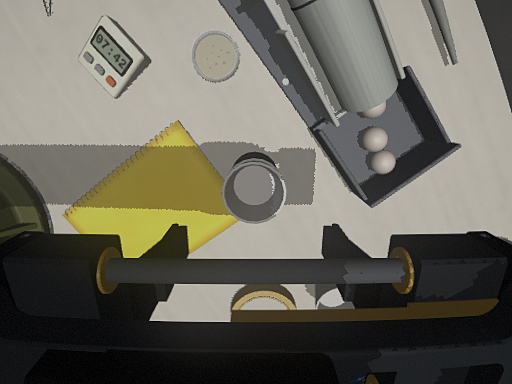

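>>> {"api": "move_arm", "payload": {
  "steps": [
    [8.7,-2.6,1.7,0,0.002,0,0],
    [8.7,-2.7,1.8,0.5,0.002,0,0],
    [8.7,-2.7,1.8,1.0,0.002,0,0],
    [8.7,-2.7,1.8,1.5,0.002,0,0],
    [8.7,-2.6,1.7,1.5,0.002,0,0]
  ]
}}

```text
time_s: 24.1
tool_pos: [0.3932, -0.3068, 0.169]
tool_rot: [-179.6, 0.1, 59.8]
force: [-0.4, 0.0, 1.9]
grip_width: 0.0869
```

>>> {"api": "move_arm", "payload": {
  "steps": [
    [8.7,-2.6,1.8,1.5,0,0,0],
    [8.7,0,0,0,0,0,0],
    [8.7,0,0,0,0,0,0]
  ]
}}

```text
time_s: 24.35
tool_pos: [0.3945, -0.3368, 0.1521]
tool_rot: [-179.3, -0.2, 59.7]
force: [0.5, 0.3, -0.5]
grip_width: 0.0867
```

```bash
python3 - <<'E'
from stand import *
print('stack',onz(load('w26'),254,190,.092))
p,r=pose(); togo([.3985,-.3378,.062],[180,0,60]); shot('wrist','w27'); print(proj(load('w27'),[.3985,-.3378,.06]))
E
```

```text
stack [ 0.38603933 -0.14070534  0.092     ]
t 24.35 pos [ 0.3945 -0.3368  0.1521] rot [-179.32   -0.22   59.72] go cm [0.08 0.5  9.01] w [-0.012 -0.004 -0.005] F [ 0.5  0.3 -0.5] g 0.0867
[[259.57994065 204.60490434]]
```

View pics/w27.png

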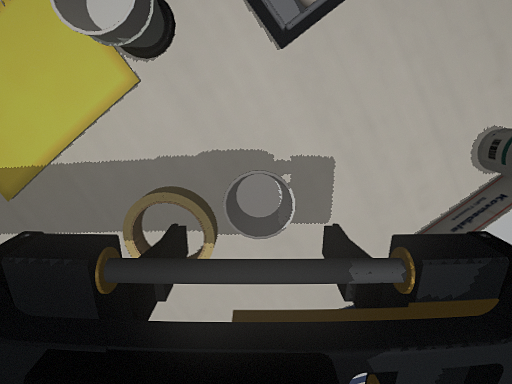

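```bash
python3 - <<'E'
from stand import *
w=load('w27'); c=onz(w,259.5,204,.06); 
pts=[onz(w,u,v,.02) for u,v in ((216,240),(124,225),(170,186),(200,195))]
print(c,np.round(pts,3)); t=(pts[0]+pts[1])/2; d=t-c; print('tape c',t,'dist',np.hypot(d[0],d[1]),'az',np.degrees(np.arctan2(d[1],d[0])), 'R',np.linalg.norm(pts[0]-pts[1])/2)
plan([.3985,-.3385,.13],[180,0,135])
E
```

```text
[ 0.39871536 -0.33728826  0.06      ] [[ 0.332 -0.361  0.02 ]
 [ 0.256 -0.297  0.02 ]
 [ 0.324 -0.287  0.02 ]
 [ 0.345 -0.31   0.02 ]]
tape c [ 0.29393776 -0.32885223  0.02      ] dist 0.10511665367272292 az 175.39683646510247 R 0.04966209819357046
[[8.7, -0.01, 0.04, 0.19, -0.001, -0.001, -0.109], [8.7, -0.01, 0.03, 0.2, 0.0, 0.0, -0.11], [8.7, -0.02, 0.04, 0.19, -0.001, -0.001, -0.109], [8.7, -0.02, 0.03, 0.19, 0.0, -0.001, -0.109], [8.7, -0.02, 0.03, 0.2, -0.001, -0.001, -0.109]]
[[8.7, -0.03, 0.03, 0.19, -0.001, 0.0, -0.11], [8.7, -0.03, 0.02, 0.2, 0.0, -0.001, -0.109], [8.7, -0.03, 0.02, 0.19, -0.001, -0.001, -0.109], [8.7, -0.03, 0.02, 0.19, 0.0, -0.001, -0.11], [8.7, -0.03, 0.01, 0.2, -0.001, 0.0, -0.109]]
[[8.7, -0.04, 0.01, 0.19, -0.001, -0.001, -0.109], [8.7, -0.03, 0.0, 0.19, 0.0, -0.001, -0.109]]
```

>>> {"api": "move_arm", "payload": {
  "steps": [
    [8.7,0,0.4,0.5,-0.01,-0.004,0.105],
    [8.7,0,0.1,0.5,0,0,0.105],
    [8.7,0,0,0.5,0,0,0.105],
    [8.7,0,0,0.5,0,0,0.105],
    [8.7,0,0,0.5,0,0,0.105]
  ]
}}

```text
time_s: 24.82
tool_pos: [0.4004, -0.3375, 0.1302]
tool_rot: [179.7, 0.2, 29.6]
force: [-0.3, -0.3, 0.2]
grip_width: 0.0868
```

>>> {"api": "move_arm", "payload": {
  "steps": [
    [8.7,0,0,0,0,0,0],
    [8.7,0,0,0,0,0,0]
  ]
}}

```text
time_s: 24.98
tool_pos: [0.4001, -0.3377, 0.13]
tool_rot: [179.7, 0.3, 30.1]
force: [-0.8, -0.1, -0.9]
grip_width: 0.0871
```

```bash
python3 - <<'E'
from stand import *
p,r=pose(); togo([.3987,-.3375,.063],[180,0,30]); shot('wrist','w28'); print(proj(load('w28'),[.3987,-.3375,.06]))
E
```

```text
t 24.98 pos [ 0.4001 -0.3377  0.13  ] rot [179.72   0.26  30.09] go cm [-0.08 -0.12  6.7 ] w [0.005 0.005 0.002] F [-0.8 -0.1 -0.9] g 0.0871
[[251.97734685 215.87694232]]
```

View pics/w28.png

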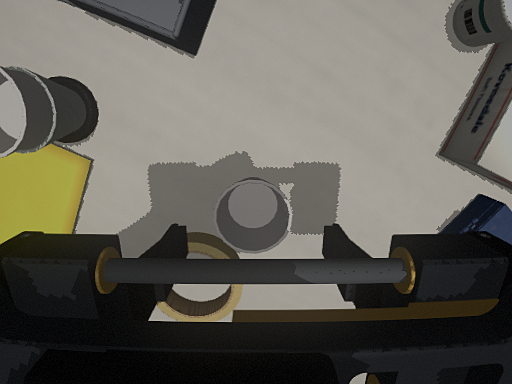

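>>> {"api": "move_arm", "payload": {
  "steps": [
    [8.7,-0.1,-0.1,2.0,0.005,0.005,0],
    [8.7,0,0,2.2,0,0,0],
    [8.7,0,0,1.7,0,0,0],
    [8.7,0,0,0.7,0,0,0],
    [8.7,0,0,0,0,0,0]
  ]
}}

```text
time_s: 25.45
tool_pos: [0.3975, -0.3374, 0.0621]
tool_rot: [-179.8, -0.0, 29.9]
force: [-0.0, -0.1, 0.2]
grip_width: 0.0871
```

>>> {"api": "move_arm", "payload": {
  "steps": [
    [5.5,0,0,0,0,0,0],
    [5.5,0,0,0,0,0,0],
    [5.5,0,0,0,0,0,0],
    [5.5,0,0,0,0,0,0],
    [5.5,0,0,0,0,0,0]
  ]
}}

```text
time_s: 25.87
tool_pos: [0.3985, -0.3385, 0.0637]
tool_rot: [-180.0, -0.1, 29.8]
force: [-1.1, 0.8, 3.5]
grip_width: 0.0624
```

```bash
python3 - <<'E'
from stand import *
p,r=pose(); togo([.3987,-.3375,.063],[180,0,30])
U=np.array([.399,-.338,.25]);r2=R.from_euler('xyz',[180,0,30],degrees=True)
plan([.40,-.155,.25],[180,0,60],g=5.5,start=(U,r2))
E
```

```text
t 25.87 pos [ 0.3985 -0.3385  0.0637] rot [-1.7997e+02 -7.0000e-02  2.9820e+01] go cm [ 0.07 -0.08  0.07] w [-0.001 -0.001 -0.003] F [-1.1  0.8  3.5] g 0.0624
[[5.5, 1.85, -3.16, 0.0, 0.0, 0.0, -0.105], [5.5, 2.17, -2.95, 0.0, 0.0, 0.0, -0.104], [5.5, 2.46, -2.71, 0.0, 0.0, 0.0, -0.105], [5.5, 2.73, -2.43, 0.0, 0.0, 0.0, -0.105], [5.5, 2.97, -2.14, 0.0, 0.0, 0.0, -0.105]]
```

>>> {"api": "move_arm", "payload": {
  "steps": [
    [5.5,0,0,-2.5,0,0,0],
    [5.5,0,0,-4.0,0,0,0],
    [5.5,0,0,-4.0,0,0,0],
    [5.5,0,0,-4.0,0,0,0],
    [5.5,0,0,-4.0,0,0,0]
  ]
}}

```text
time_s: 26.28
tool_pos: [0.3981, -0.3381, 0.2501]
tool_rot: [-179.9, -0.1, 29.9]
force: [0.4, -0.4, 0.5]
grip_width: 0.0623
```

>>> {"api": "move_arm", "payload": {
  "steps": [
    [5.5,1.9,-3.2,0,0,0,-0.105],
    [5.5,2.2,-2.9,0,0,0,-0.105],
    [5.5,2.5,-2.7,0,0,0,-0.105],
    [5.5,2.7,-2.4,0,0,0,-0.105],
    [5.5,3.0,-2.1,0,0,0,-0.105]
  ]
}}

```text
time_s: 26.7
tool_pos: [0.4011, -0.1538, 0.2484]
tool_rot: [-180.0, -0.1, 60.2]
force: [1.4, 0.2, 1.4]
grip_width: 0.0622
```

>>> {"api": "move_arm", "payload": {
  "steps": [
    [5.5,0,0,0,0,0,0],
    [5.5,0,0,0,0,0,0],
    [5.5,0,0,0,0,0,0]
  ]
}}

```text
time_s: 26.95
tool_pos: [0.4011, -0.156, 0.2486]
tool_rot: [-180.0, -0.0, 59.9]
force: [-0.0, -0.3, 0.1]
grip_width: 0.0617
```

```bash
python3 - <<'E'
from stand import *
p,r=pose(); togo([.3845,-.1445,.20],[180,0,60]); shot('wrist','w29'); print(env.get_obs()['qpos'].round(1))
w=load('w29'); print(proj(w,[[.385,-.1425,.092]]))
plan([.3843,-.143,.21],[180,0,60],g=5.5,n=3)
E
```

```text
t 26.95 pos [ 0.4011 -0.156   0.2486] rot [-1.800e+02 -2.000e-02  5.987e+01] go cm [ 0.16 -2.02  4.86] w [-0.    -0.    -0.002] F [-0.  -0.3  0.1] g 0.0617
[ 81.7 -12.4 -55.4 110.4 -10.5  77.   -0.9]
[[234.84686848 183.20657607]]
[[5.5, 0.11, -0.71, 1.28, 0.0, 0.0, -0.001], [5.5, 0.11, -0.71, 1.29, 0.0, -0.001, -0.001], [5.5, 0.11, -0.7, 1.28, -0.001, 0.0, -0.001]]
```

View pics/w29.png

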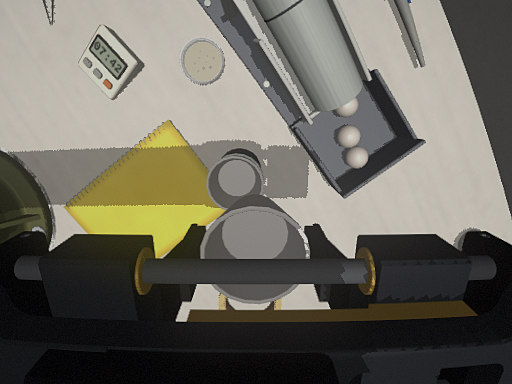

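>>> {"api": "move_arm", "payload": {
  "steps": [
    [5.5,0.2,-0.7,1.3,0,0,0],
    [5.5,0.2,-0.7,1.3,0,0,0],
    [5.5,0.1,-0.6,1.3,0,0,0],
    [5.5,0,0,0,0,0,0],
    [5.5,0,0,0,0,0,0]
  ]
}}

```text
time_s: 27.42
tool_pos: [0.3861, -0.1418, 0.2092]
tool_rot: [-179.9, -0.2, 59.8]
force: [0.2, -0.8, -0.4]
grip_width: 0.0621
```

```bash
python3 - <<'E'
from stand import *
p,r=pose(); togo([.386,-.142,.128],[180,0,60])
E
```

```text
t 27.42 pos [ 0.3861 -0.1418  0.2092] rot [-1.7988e+02 -1.6000e-01  5.9800e+01] go cm [-0.04  0.02  8.12] w [-0.002 -0.003 -0.004] F [ 0.2 -0.8 -0.4] g 0.0621
```

>>> {"api": "move_arm", "payload": {
  "steps": [
    [5.5,0,0,2.0,0,0,0],
    [5.5,0,0,2.0,0,0,0],
    [5.5,0,0,2.0,0,0,0],
    [5.5,0,0,1.2,0,0,0],
    [5.5,0,0,0.6,0,0,0]
  ]
}}

```text
time_s: 27.83
tool_pos: [0.3865, -0.1414, 0.1308]
tool_rot: [-179.9, -0.2, 59.8]
force: [-0.5, -0.8, -1.0]
grip_width: 0.062
```

>>> {"api": "move_arm", "payload": {
  "steps": [
    [5.5,0,0,0.3,0,0,0],
    [5.5,0,0,0,0,0,0],
    [5.5,0,0,0,0,0,0]
  ]
}}

```text
time_s: 28.08
tool_pos: [0.3872, -0.1414, 0.1293]
tool_rot: [180.0, -0.1, 59.9]
force: [-0.1, 0.1, -0.0]
grip_width: 0.0623
```

```bash
python3 - <<'E'
from stand import *
p,r=pose(); togo([.386,-.142,.124],[180,0,60]); shot('scene','s30'); crop('s30',260,170,330,250,7,'o1')
E
```

```text
t 28.08 pos [ 0.3872 -0.1414  0.1293] rot [ 1.7998e+02 -1.4000e-01  5.9870e+01] go cm [-0.12 -0.07  0.53] w [ 0.    -0.002 -0.002] F [-0.1  0.1 -0. ] g 0.0623
```

View pics/o1.png

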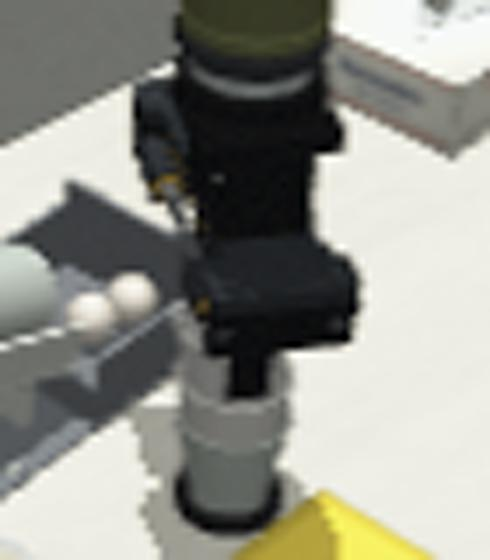

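>>> {"api": "move_arm", "payload": {
  "steps": [
    [5.5,0,0,0.4,0,0,0],
    [5.5,0,0,0,0,0,0],
    [6.2,0,0,0,0,0,0],
    [6.6,0,0,0,0,0,0],
    [7.6,0,0,0,0,0,0]
  ]
}}

```text
time_s: 28.55
tool_pos: [0.3866, -0.1409, 0.1245]
tool_rot: [-180.0, -0.1, 59.9]
force: [-0.4, -0.2, 0.0]
grip_width: 0.0674
```

>>> {"api": "move_arm", "payload": {
  "steps": [
    [8.4,0,0,0,0,0,0],
    [8.4,0,0,-1.5,0,0,0],
    [8.7,0,0,-3.0,0,0,0],
    [8.7,0,0,-3.5,0,0,0],
    [8.7,0.5,0.5,-3.5,0,0,0]
  ]
}}

```text
time_s: 28.97
tool_pos: [0.392, -0.1393, 0.2405]
tool_rot: [-179.9, -0.0, 59.8]
force: [0.9, -1.3, -0.6]
grip_width: 0.0865
```

```bash
python3 - <<'E'
from stand import *
p,r=pose(); togo([.391,.151,.3]); shot('wrist','w31')
w=load('w31'); print(proj(w,[[.386,-.1415,.120]]))
plan([.45,-.05,.32],[180,0,80])
plan([.42,.13,.32],[180,0,100],start=(np.array([.45,-.05,.32]),R.from_euler('xyz',[180,0,80],degrees=True)))
E
```

```text
t 28.97 pos [ 0.392  -0.1393  0.2405] rot [-1.7988e+02 -4.0000e-02  5.9830e+01] go cm [ 25.05 -14.68  -5.9 ] w [0. 0. 0.] F [ 0.9 -1.3 -0.6] g 0.0865
[[249.94585107 200.87363448]]
[[8.7, 2.62, 0.02, -1.81, 0.002, 0.0, -0.088], [8.7, 2.6, 0.25, -1.82, 0.003, 0.001, -0.087], [8.7, 2.57, 0.47, -1.81, 0.002, 0.0, -0.088], [8.7, 2.52, 0.69, -1.81, 0.003, 0.0, -0.088]]
[[8.7, 3.44, -1.22, 0.0, 0.0, 0.0, -0.07], [8.7, 3.52, -0.97, 0.0, 0.0, 0.0, -0.07], [8.7, 3.58, -0.72, 0.0, 0.0, 0.0, -0.069], [8.7, 3.61, -0.48, 0.0, 0.0, 0.0, -0.07], [8.7, 3.65, -0.22, 0.0, 0.0, 0.0, -0.07]]
```

View pics/w31.png

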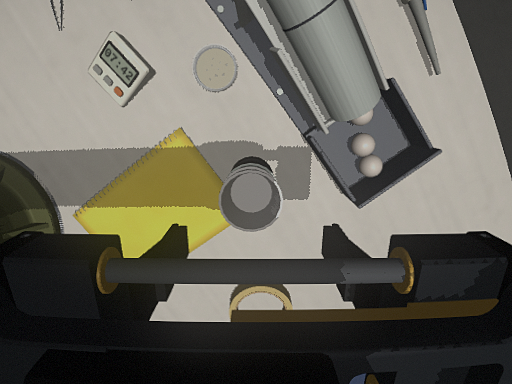

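>>> {"api": "move_arm", "payload": {
  "steps": [
    [8.7,2.6,0,-1.8,0,0,-0.088],
    [8.7,2.6,0.3,-1.8,0,0,-0.088],
    [8.7,2.6,0.5,-1.8,0,0,-0.088],
    [8.7,2.5,0.7,-1.8,0,0,-0.088],
    [8.7,3.4,-1.2,0,0,0,-0.07]
  ]
}}

```text
time_s: 29.43
tool_pos: [0.4445, -0.015, 0.3149]
tool_rot: [179.6, -0.2, 84.2]
force: [0.0, -0.6, -0.1]
grip_width: 0.0866
```

>>> {"api": "move_arm", "payload": {
  "steps": [
    [8.7,3.5,-1.0,0,0,0,-0.07],
    [8.7,3.6,-0.7,0,0,0,-0.07],
    [8.7,3.6,-0.5,0,0,0,-0.07],
    [8.7,3.6,-0.2,0,0,0,-0.07],
    [8.7,0,0,0,0,0,0]
  ]
}}

```text
time_s: 29.85
tool_pos: [0.415, 0.1379, 0.3123]
tool_rot: [179.9, -0.2, 101.0]
force: [0.6, -0.2, 0.8]
grip_width: 0.087
```

```bash
python3 - <<'E'
from stand import *
p,r=pose(); togo([.391,.151,.3]); shot('wrist','w32')
w=load('w32'); print(proj(w,[[.391,.151,.06],[.411,.328,.06]]))
E
```

```text
t 29.85 pos [0.415  0.1379 0.3123] rot [179.9   -0.19 100.99] go cm [ 1.74 -2.11  1.23] w [0. 0. 0.] F [ 0.6 -0.2  0.8] g 0.087
[[239.23686308 157.24972911]
 [279.78173699  24.23754724]]
```

View pics/w32.png

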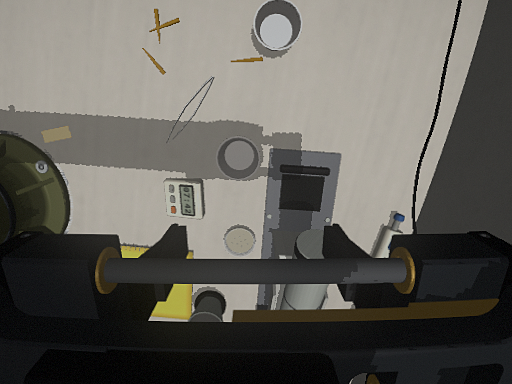

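```bash
python3 - <<'E'
from stand import *
plan([.391,.1508,.14],[180,0,101])
E
```

```text
[[8.7, 0.42, -0.43, 3.44, 0.0, 0.0, -0.001], [8.7, 0.42, -0.43, 3.45, 0.001, -0.001, -0.001], [8.7, 0.42, -0.43, 3.44, 0.0, 0.0, -0.002], [8.7, 0.42, -0.42, 3.44, 0.0, 0.0, -0.001], [8.7, 0.42, -0.43, 3.45, 0.0, 0.0, -0.001]]
```

>>> {"api": "move_arm", "payload": {
  "steps": [
    [8.7,0.4,-0.4,3.4,0,0,0],
    [8.7,0.4,-0.4,3.4,0,0,0],
    [8.7,0.4,-0.4,3.4,0,0,0],
    [8.7,0.5,-0.5,3.4,0,0,0],
    [8.7,0.4,-0.4,3.4,0,0,0]
  ]
}}

```text
time_s: 30.32
tool_pos: [0.3921, 0.1457, 0.1405]
tool_rot: [179.9, -0.0, 100.0]
force: [-0.0, -0.3, -1.2]
grip_width: 0.0873
```

>>> {"api": "move_arm", "payload": {
  "steps": [
    [8.7,0,0,0,0,0,0],
    [8.7,0,0,0,0,0,0]
  ]
}}

```text
time_s: 30.48
tool_pos: [0.3915, 0.1459, 0.1415]
tool_rot: [-179.9, -0.2, 100.1]
force: [0.9, -0.3, 1.0]
grip_width: 0.0872
```

```bash
python3 - <<'E'
from stand import *
p,r=pose(); togo([.391,.1505,.063],[180,0,101]); shot('wrist','w33')
w=load('w33'); print(proj(w,[[.391,.1505,.06]]))
E
```

```text
t 30.48 pos [0.3915 0.1459 0.1415] rot [-179.86   -0.19  100.09] go cm [0.43 0.05 7.85] w [-0.002 -0.003 -0.016] F [ 0.9 -0.3  1. ] g 0.0872
[[254.93658909 204.09216007]]
```

View pics/w33.png

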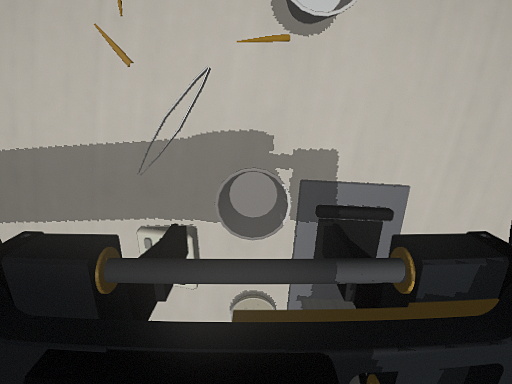

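```bash
python3 - <<'E'
from stand import *
w=load('w33'); p,r=pose()
for y in (-.043,-.059):
  for x in (-.0055,.0135):
    q=p+r.apply([x,y,0]); q[2]=.02; print(x,y,proj(w,q).round(0)); q[2]=.037; print(proj(w,q).round(0))
E
```

```text
-0.0055 -0.043 [[212. 201.]]
[[210. 207.]]
0.0135 -0.043 [[212. 182.]]
[[209. 187.]]
-0.0055 -0.059 [[196. 201.]]
[[192. 207.]]
0.0135 -0.059 [[195. 182.]]
[[191. 187.]]
```

>>> {"api": "move_arm", "payload": {
  "steps": [
    [8.7,0.4,-0.1,2.0,0,0,-0.016],
    [8.7,0,0,2.5,0,0,0],
    [8.7,0,0,2.3,0,0,0],
    [8.7,0,0,0.9,0,0,0],
    [8.7,0,0,0,0,0,0]
  ]
}}

```text
time_s: 30.95
tool_pos: [0.3913, 0.1501, 0.0648]
tool_rot: [-179.9, -0.3, 100.9]
force: [-0.2, -0.1, 0.8]
grip_width: 0.0866
```

>>> {"api": "move_arm", "payload": {
  "steps": [
    [5.5,0,0,0,0,0,0],
    [5.5,0,0,0,0,0,0],
    [5.5,0,0,0,0,0,0],
    [5.5,0,0,0,0,0,0],
    [5.5,0,0,0,0,0,0]
  ]
}}

```text
time_s: 31.37
tool_pos: [0.3914, 0.1503, 0.0658]
tool_rot: [179.9, -0.0, 101.0]
force: [-1.6, 0.1, 3.3]
grip_width: 0.0634
```

```bash
python3 - <<'E'
from stand import *
p,r=pose(); togo([.3905,.1503,.063],[180,0,101])
U=np.array([.391,.1503,.27]);r2=R.from_euler('xyz',[180,0,101],degrees=True)
M=np.array([.44,0,.30]); r3=R.from_euler('xyz',[180,0,80],degrees=True)
plan(M,Rt=r3,start=(U,r2),g=5.5); plan([.41,-.135,.27],[180,0,65],start=(M,r3),g=5.5)
E
```

```text
t 31.37 pos [0.3914 0.1503 0.0658] rot [ 1.7988e+02 -1.0000e-02  1.0100e+02] go cm [ 0.02 -0.08  0.28] w [ 0.002 -0.     0.   ] F [-1.6  0.1  3.3] g 0.0634
[[5.5, -3.14, 0.39, -0.6, 0.0, 0.0, 0.073], [5.5, -3.1, 0.61, -0.6, 0.0, 0.0, 0.074], [5.5, -3.05, 0.85, -0.6, 0.0, 0.0, 0.073], [5.5, -2.97, 1.06, -0.6, 0.0, 0.0, 0.073], [5.5, -2.89, 1.28, -0.6, 0.0, 0.0, 0.074]]
[[5.5, -3.45, -0.15, 0.75, 0.0, 0.0, 0.065], [5.5, -3.46, 0.07, 0.75, 0.0, 0.0, 0.066], [5.5, -3.44, 0.3, 0.75, 0.0, 0.0, 0.065], [5.5, -3.42, 0.52, 0.75, 0.0, 0.0, 0.066]]
```

>>> {"api": "move_arm", "payload": {
  "steps": [
    [5.5,0,0,-3.0,0,0,0],
    [5.5,0,0,-4.0,0,0,0],
    [5.5,0,0,-4.1,0,0,0],
    [5.5,0,0,-4.1,0,0,0],
    [5.5,0,0,-4.1,0,0,0]
  ]
}}

```text
time_s: 31.78
tool_pos: [0.3903, 0.1478, 0.2496]
tool_rot: [180.0, 0.3, 100.7]
force: [0.6, 1.2, -0.5]
grip_width: 0.0634
```

>>> {"api": "move_arm", "payload": {
  "steps": [
    [5.5,-3.1,0.4,-0.6,0,0,0.073],
    [5.5,-3.1,0.6,-0.6,0,0,0.073],
    [5.5,-3.0,0.8,-0.6,0,0,0.073],
    [5.5,-3.0,1.1,-0.6,0,0,0.073],
    [5.5,-2.9,1.3,-0.6,0,0,0.073]
  ]
}}

```text
time_s: 32.2
tool_pos: [0.4396, -0.0026, 0.2776]
tool_rot: [-180.0, 0.2, 79.8]
force: [-0.5, 0.8, 0.9]
grip_width: 0.0631
```

>>> {"api": "move_arm", "payload": {
  "steps": [
    [5.5,-3.4,-0.1,0.7,0,0,0.065],
    [5.5,-3.5,0.1,0.7,0,0,0.065],
    [5.5,-3.4,0.3,0.7,0,0,0.065],
    [5.5,-3.4,0.5,0.7,0,0,0.065],
    [5.5,0,0,0,0,0,0]
  ]
}}

```text
time_s: 32.62
tool_pos: [0.4068, -0.1427, 0.2478]
tool_rot: [-179.8, 0.3, 64.3]
force: [0.1, -0.1, -0.1]
grip_width: 0.0627
```

>>> {"api": "move_arm", "payload": {
  "steps": [
    [5.5,0,0,0,0,0,0],
    [5.5,0,0,0,0,0,0]
  ]
}}

```text
time_s: 32.78
tool_pos: [0.4102, -0.1352, 0.2494]
tool_rot: [-179.9, 0.1, 65.1]
force: [-0.2, -0.1, -1.0]
grip_width: 0.0635
```

```bash
python3 - <<'E'
from stand import *
p,r=pose(); togo([.386,-.1415,.24],[180,0,60]); shot('wrist','w34'); print(env.get_obs()['qpos'].round(1))
w=load('w34'); print(proj(w,[[.386,-.1415,.120]]))
plan([.3863,-.142,.24],[180,0,60],g=5.5,n=3)
E
```

```text
t 32.78 pos [ 0.4102 -0.1352  0.2494] rot [-1.7995e+02  1.1000e-01  6.5090e+01] go cm [-1.59 -1.93  0.95] w [-0.001  0.002  0.089] F [-0.2 -0.1 -1. ] g 0.0635
[ 60.7  -9.2 -41.2 110.5  -6.1  76.6  -3.6]
[[234.94106648 208.14729435]]
[[5.5, -0.56, -0.63, 0.32, 0.0, 0.001, 0.03], [5.5, -0.58, -0.61, 0.32, 0.0, 0.001, 0.03], [5.5, -0.59, -0.6, 0.32, 0.0, 0.0, 0.03]]
```

View pics/w34.png

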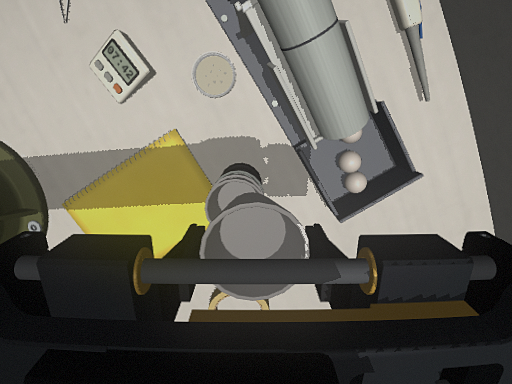

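>>> {"api": "move_arm", "payload": {
  "steps": [
    [5.5,-0.5,-0.6,0.3,0,0,0.03],
    [5.5,-0.6,-0.6,0.3,0,0,0.03],
    [5.5,-0.5,-0.6,0.3,0,0,0.03],
    [5.5,0,0,0,0,0,0],
    [5.5,0,0,0,0,0,0]
  ]
}}

```text
time_s: 33.25
tool_pos: [0.386, -0.1422, 0.24]
tool_rot: [-179.9, 0.2, 59.8]
force: [0.1, 0.1, -1.0]
grip_width: 0.0633
```

```bash
python3 - <<'E'
from stand import *
p,r=pose(); togo([.3863,-.142,.158],[180,0,60]); shot('wrist','w35');print(env.get_obs()['qpos'].round(1))
E
```

```text
t 33.25 pos [ 0.386  -0.1422  0.24  ] rot [-179.93    0.18   59.83] go cm [0.05 0.02 8.2 ] w [-0.001  0.003 -0.003] F [ 0.1  0.1 -1. ] g 0.0633
[ 61.8 -12.  -39.4 113.5  -7.7  76.   -5.2]
```

>>> {"api": "move_arm", "payload": {
  "steps": [
    [5.5,0,0,2.0,0,0,0],
    [5.5,0,0,2.0,0,0,0],
    [5.5,0,0,2.0,0,0,0],
    [5.5,0,0,1.2,0,0,0],
    [5.5,0,0,0.6,0,0,0]
  ]
}}

```text
time_s: 33.72
tool_pos: [0.3859, -0.1416, 0.1606]
tool_rot: [-179.8, 0.1, 59.9]
force: [0.6, 0.9, 0.0]
grip_width: 0.0637
```

>>> {"api": "move_arm", "payload": {
  "steps": [
    [5.5,0,0,0.3,0,0,0],
    [5.5,0,0,0,0,0,0],
    [5.5,0,0,0,0,0,0]
  ]
}}

```text
time_s: 33.97
tool_pos: [0.3872, -0.1424, 0.1598]
tool_rot: [-180.0, 0.1, 59.9]
force: [0.4, 0.1, -0.2]
grip_width: 0.0634
```

```bash
python3 - <<'E'
from stand import *
p,r=pose(); togo([.386,-.142,.155],[180,0,60]); shot('scene','s36'); crop('s36',260,160,330,250,6,'o1')
E
```

```text
t 33.97 pos [ 0.3872 -0.1424  0.1598] rot [-1.7999e+02  1.3000e-01  5.9900e+01] go cm [-0.03 -0.12  0.48] w [-0.     0.002 -0.002] F [ 0.4  0.1 -0.2] g 0.0634
```

View pics/o1.png

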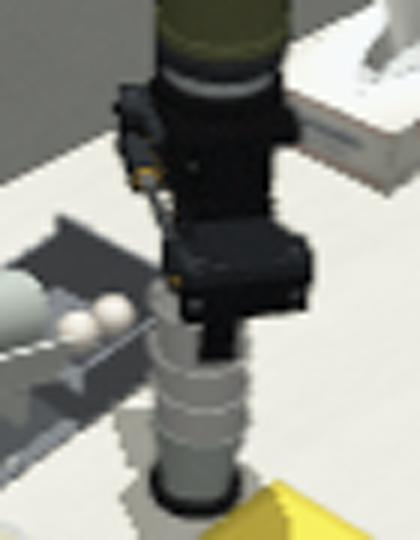

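>>> {"api": "move_arm", "payload": {
  "steps": [
    [5.5,0,0,0.4,0,0,0],
    [5.5,0,0,0,0,0,0],
    [6.2,0,0,0,0,0,0],
    [6.6,0,0,0,0,0,0],
    [7.6,0,0,0,0,0,0]
  ]
}}

```text
time_s: 34.43
tool_pos: [0.3866, -0.1423, 0.1553]
tool_rot: [-179.9, 0.1, 59.9]
force: [0.1, 0.3, -0.0]
grip_width: 0.0676
```

>>> {"api": "move_arm", "payload": {
  "steps": [
    [8.4,0,0,0,0,0,0],
    [8.4,0,0,-1.5,0,0,0],
    [8.7,0,0,-3.0,0,0,0],
    [8.7,0,0,-3.5,0,0,0],
    [8.7,0.5,0.5,-3.5,0,0,0]
  ]
}}

```text
time_s: 34.85
tool_pos: [0.3923, -0.1404, 0.2711]
tool_rot: [-179.8, 0.2, 59.8]
force: [1.0, -0.1, -0.1]
grip_width: 0.0862
```

```bash
python3 - <<'E'
from stand import *
p,r=pose(); togo([.411,.328,.3]); shot('wrist','w37')
w=load('w37'); print(proj(w,[[.386,-.1415,.148]]))
M=np.array([.46,0,.32]); r3=R.from_euler('xyz',[180,0,85],degrees=True)
plan(M,Rt=r3)
plan([.43,.27,.30],[180,0,115],start=(M,r3))
E
```

```text
t 34.85 pos [ 0.3923 -0.1404  0.2711] rot [-179.84    0.2    59.82] go cm [ 41.42 -21.94  -2.97] w [0. 0. 0.] F [ 1.  -0.1 -0.1] g 0.0862
[[249.18387395 198.8103808 ]]
[[8.7, 3.06, -0.32, -0.84, 0.002, 0.001, -0.088], [8.7, 3.08, -0.06, -0.84, 0.002, 0.001, -0.087], [8.7, 3.08, 0.21, -0.84, 0.002, 0.001, -0.088], [8.7, 3.04, 0.48, -0.83, 0.001, 0.001, -0.087], [8.7, 3.0, 0.74, -0.83, 0.002, 0.001, -0.088]]
[[8.7, 3.81, -0.76, 0.29, 0.0, 0.0, -0.075], [8.7, 3.85, -0.48, 0.28, 0.0, 0.0, -0.075], [8.7, 3.87, -0.19, 0.29, 0.0, 0.0, -0.074], [8.7, 3.88, 0.11, 0.28, 0.0, 0.0, -0.075], [8.7, 3.86, 0.39, 0.29, 0.0, 0.0, -0.075]]
[[8.7, 3.82, 0.68, 0.28, 0.0, 0.0, -0.075], [8.7, 3.76, 0.96, 0.29, 0.0, 0.0, -0.075]]
```

View pics/w37.png

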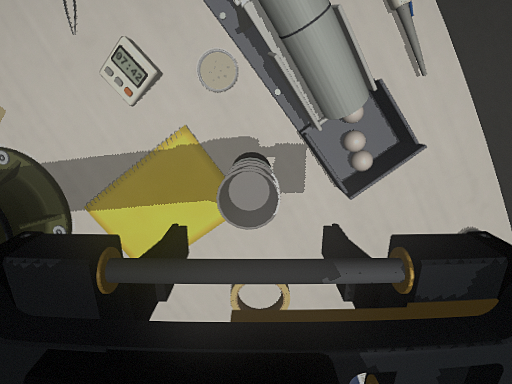

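>>> {"api": "move_arm", "payload": {
  "steps": [
    [8.7,3.0,-0.3,-0.8,0,0,-0.088],
    [8.7,3.1,-0.1,-0.8,0,0,-0.088],
    [8.7,3.1,0.2,-0.8,0,0,-0.088],
    [8.7,3.0,0.5,-0.8,0,0,-0.088],
    [8.7,3.0,0.7,-0.8,0,0,-0.088]
  ]
}}

```text
time_s: 35.32
tool_pos: [0.456, 0.0016, 0.3102]
tool_rot: [-179.9, 0.1, 85.3]
force: [0.8, -0.3, -1.2]
grip_width: 0.0868
```

>>> {"api": "move_arm", "payload": {
  "steps": [
    [8.7,3.8,-0.8,0.2,0,0,-0.075],
    [8.7,3.9,-0.5,0.2,0,0,-0.075],
    [8.7,3.9,-0.2,0.2,0,0,-0.075],
    [8.7,3.9,0.1,0.2,0,0,-0.075],
    [8.7,3.9,0.4,0.2,0,0,-0.075]
  ]
}}

```text
time_s: 35.73
tool_pos: [0.4323, 0.1962, 0.2996]
tool_rot: [-179.9, 0.1, 106.8]
force: [1.2, 0.5, -0.9]
grip_width: 0.0867
```

>>> {"api": "move_arm", "payload": {
  "steps": [
    [8.7,3.8,0.7,0.2,0,0,-0.075],
    [8.7,3.8,1.0,0.2,0,0,-0.075],
    [8.7,0,0,0,0,0,0],
    [8.7,0,0,0,0,0,0]
  ]
}}

```text
time_s: 36.07
tool_pos: [0.4233, 0.2743, 0.2949]
tool_rot: [-179.8, -0.2, 115.5]
force: [-0.6, -0.1, 0.5]
grip_width: 0.0869
```

```bash
python3 - <<'E'
from stand import *
p,r=pose(); togo([.411,.328,.14]); shot('wrist','w38')
w=load('w38'); print(proj(w,[[.411,.328,.06]]))
E
```

```text
t 36.07 pos [0.4233 0.2743 0.2949] rot [-179.76   -0.23  115.53] go cm [ 5.31  1.27 15.51] w [0. 0. 0.] F [-0.6 -0.1  0.5] g 0.0869
[[264.70260824 131.81136175]]
```

View pics/w38.png

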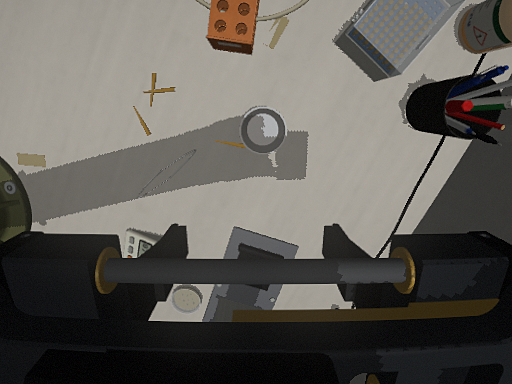

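>>> {"api": "move_arm", "payload": {
  "steps": [
    [8.7,1.1,0.2,3.1,0,0,0],
    [8.7,1.1,0.2,3.1,0,0,0],
    [8.7,1.1,0.2,3.1,0,0,0],
    [8.7,1.1,0.2,3.1,0,0,0],
    [8.7,1.1,0.2,3.1,0,0,0]
  ]
}}

```text
time_s: 36.53
tool_pos: [0.4114, 0.3234, 0.1389]
tool_rot: [-179.9, 0.2, 114.9]
force: [1.4, 0.2, -0.0]
grip_width: 0.0873
```

>>> {"api": "move_arm", "payload": {
  "steps": [
    [8.7,0,0,0,0,0,0],
    [8.7,0,0,0,0,0,0]
  ]
}}

```text
time_s: 36.7
tool_pos: [0.4098, 0.3238, 0.1397]
tool_rot: [-179.7, 0.1, 115.1]
force: [0.5, -0.5, -0.1]
grip_width: 0.0867
```

```bash
python3 - <<'E'
from stand import *
p,r=pose(); togo([.4085,.329,.063],[180,0,115.5]); shot('wrist','w39')
w=load('w39'); print(proj(w,[[.4085,.329,.06]]))
E
```

```text
t 36.7 pos [0.4098 0.3238 0.1397] rot [-1.7969e+02  1.1000e-01  1.1511e+02] go cm [0.54 0.15 7.67] w [-0.005  0.002 -0.007] F [ 0.5 -0.5 -0.1] g 0.0867
[[256.44362979 203.4467276 ]]
```

View pics/w39.png

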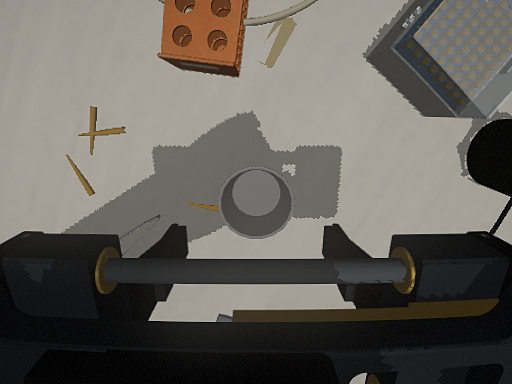

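Rim centred at (256,202), as predicted.

>>> {"api": "move_arm", "payload": {
  "steps": [
    [8.7,0.5,0.1,2.0,-0.005,0.002,-0.007],
    [8.7,0,0,2.5,0,0,0],
    [8.7,0,0,2.3,0,0,0],
    [8.7,0,0,0.8,0,0,0],
    [8.7,0,0,0,0,0,0]
  ]
}}

```text
time_s: 37.17
tool_pos: [0.4097, 0.329, 0.0646]
tool_rot: [179.9, -0.0, 115.4]
force: [-0.4, -1.1, 0.1]
grip_width: 0.0872
```

>>> {"api": "move_arm", "payload": {
  "steps": [
    [5.5,0,0,0,0,0,0],
    [5.5,0,0,0,0,0,0],
    [5.5,0,0,0,0,0,0],
    [5.5,0,0,0,0,0,0],
    [5.5,0,0,0,0,0,0]
  ]
}}

```text
time_s: 37.58
tool_pos: [0.409, 0.3309, 0.0652]
tool_rot: [179.8, -0.1, 115.6]
force: [-0.2, -0.6, 3.3]
grip_width: 0.0631
```

```bash
python3 - <<'E'
from stand import *
p,r=pose(); togo([.4085,.329,.063],[180,0,115.5])
U=np.array([.4085,.329,.30]);r2=R.from_euler('xyz',[180,0,115.5],degrees=True)
M=np.array([.46,0.02,.32]); r3=R.from_euler('xyz',[180,0,85],degrees=True)
plan(M,Rt=r3,start=(U,r2),g=5.5); plan([.41,-.135,.29],[180,0,65],start=(M,r3),g=5.5)
E
```

```text
t 37.58 pos [0.409  0.3309 0.0652] rot [ 1.7981e+02 -8.0000e-02  1.1557e+02] go cm [-0.15 -0.13  0.22] w [ 0.003 -0.001  0.001] F [-0.2 -0.6  3.3] g 0.0631
[[5.5, -3.35, -0.96, -0.22, 0.0, 0.0, 0.059], [5.5, -3.39, -0.76, -0.22, 0.0, 0.0, 0.059], [5.5, -3.44, -0.57, -0.23, 0.0, 0.0, 0.059], [5.5, -3.46, -0.35, -0.22, 0.0, 0.0, 0.06], [5.5, -3.48, -0.15, -0.22, 0.0, 0.0, 0.059]]
[[5.5, -3.48, 0.05, -0.22, 0.0, 0.0, 0.059], [5.5, -3.47, 0.26, -0.23, 0.0, 0.0, 0.059], [5.5, -3.45, 0.47, -0.22, 0.0, 0.0, 0.059], [5.5, -3.41, 0.67, -0.22, 0.0, 0.0, 0.059]]
[[5.5, -3.18, -0.73, 0.6, 0.0, 0.0, 0.07], [5.5, -3.21, -0.5, 0.6, 0.0, 0.0, 0.07], [5.5, -3.25, -0.27, 0.6, 0.0, 0.0, 0.069], [5.5, -3.26, -0.06, 0.6, 0.0, 0.0, 0.07], [5.5, -3.25, 0.18, 0.6, 0.0, 0.0, 0.07]]
```

>>> {"api": "move_arm", "payload": {
  "steps": [
    [5.5,0,0,-3.0,0,0,0],
    [5.5,0,0,-4.0,0,0,0],
    [5.5,0,0,-4.1,0,0,0],
    [5.5,0,0,-4.1,0,0,0],
    [5.5,0,0,-4.1,0,0,0]
  ]
}}

```text
time_s: 38.0
tool_pos: [0.4077, 0.3303, 0.2593]
tool_rot: [179.9, -0.1, 115.6]
force: [1.9, 0.0, -0.7]
grip_width: 0.063
```

>>> {"api": "move_arm", "payload": {
  "steps": [
    [5.5,-1.0,-0.3,-4.0,0,0,0.02],
    [5.5,-3.4,-0.9,-0.4,0,0,0.059],
    [5.5,-3.4,-0.7,-0.4,0,0,0.059],
    [5.5,-3.4,-0.5,-0.4,0,0,0.059],
    [5.5,-3.4,-0.3,-0.4,0,0,0.059]
  ]
}}

```text
time_s: 38.42
tool_pos: [0.4323, 0.1821, 0.3137]
tool_rot: [179.8, 0.0, 100.8]
force: [0.8, -0.1, -0.8]
grip_width: 0.0626
```

>>> {"api": "move_arm", "payload": {
  "steps": [
    [5.5,-3.4,-0.1,-0.4,0,0,0.059],
    [5.5,-3.4,0.1,0,0,0,0.059],
    [5.5,-3.4,0.3,0,0,0,0.059],
    [5.5,-3.4,0.5,0,0,0,0.059],
    [5.5,-3.2,0.5,0,0,0,0.05]
  ]
}}

```text
time_s: 38.83
tool_pos: [0.4578, 0.0146, 0.3169]
tool_rot: [179.9, -0.1, 84.4]
force: [0.6, 0.2, -0.6]
grip_width: 0.0625
```

```bash
python3 - <<'E'
from stand import *
togo([.46,.02,.32]); plan([.41,-.135,.29],[180,0,65],g=5.5)
E
```

```text
t 38.83 pos [0.4578 0.0146 0.3169] rot [ 1.7989e+02 -8.0000e-02  8.4370e+01] go cm [ 0.56  0.16 -0.31] w [0. 0. 0.] F [ 0.6  0.2 -0.6] g 0.0625
[[5.5, -3.07, -0.66, 0.53, 0.0, 0.0, 0.068], [5.5, -3.11, -0.45, 0.53, 0.001, -0.001, 0.067], [5.5, -3.13, -0.24, 0.54, 0.0, 0.0, 0.068], [5.5, -3.14, -0.02, 0.54, 0.0, 0.0, 0.067], [5.5, -3.14, 0.18, 0.53, 0.001, -0.001, 0.068]]
```

>>> {"api": "move_arm", "payload": {
  "steps": [
    [5.5,-3.1,-0.7,0.5,0,0,0.068],
    [5.5,-3.1,-0.5,0.5,0,0,0.068],
    [5.5,-3.1,-0.2,0.5,0,0,0.068],
    [5.5,-3.1,0,0.5,0,0,0.068],
    [5.5,-3.1,0.2,0.5,0,0,0.068]
  ]
}}

```text
time_s: 39.25
tool_pos: [0.4099, -0.1336, 0.2912]
tool_rot: [180.0, -0.1, 64.9]
force: [1.1, 0.1, -1.0]
grip_width: 0.063
```

>>> {"api": "move_arm", "payload": {
  "steps": [
    [5.5,0,0,0,0,0,0],
    [5.5,0,0,0,0,0,0],
    [5.5,0,0,0,0,0,0]
  ]
}}

```text
time_s: 39.5
tool_pos: [0.4108, -0.1318, 0.2914]
tool_rot: [180.0, -0.2, 65.1]
force: [0.2, 1.0, 0.3]
grip_width: 0.0629
```

```bash
python3 - <<'E'
from stand import *
p,r=pose(); togo([.386,-.1415,.26],[180,0,60]); shot('wrist','w40'); print(env.get_obs()['qpos'].round(1))
w=load('w40'); print(proj(w,[[.386,-.1415,.148]]))
plan([.3870,-.1400,.265],[180,0,60],g=5.5,n=3)
E
```

```text
t 39.5 pos [ 0.4108 -0.1318  0.2914] rot [179.99  -0.19  65.12] go cm [-1.94 -1.84  3.13] w [ 0.    -0.003  0.089] F [0.2 1.  0.3] g 0.0629
[ 62.4 -10.9 -41.6 106.7  -7.5  81.6  -2.4]
[[236.65150659 207.46786539]]
[[5.5, -0.6, -0.61, 0.88, 0.0, -0.001, 0.03], [5.5, -0.62, -0.58, 0.88, 0.0, -0.001, 0.03], [5.5, -0.63, -0.57, 0.88, 0.0, -0.001, 0.031]]
```

View pics/w40.png

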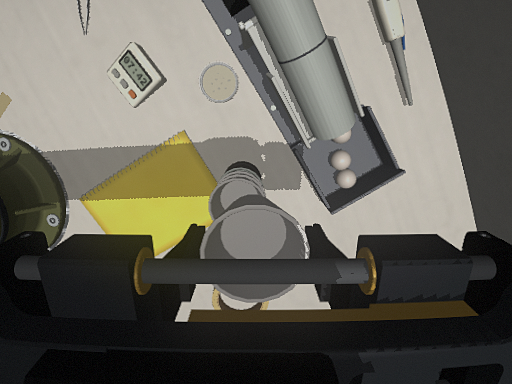

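>>> {"api": "move_arm", "payload": {
  "steps": [
    [5.5,-0.6,-0.6,0.9,0,0,0.03],
    [5.5,-0.6,-0.6,0.9,0,0,0.03],
    [5.5,-0.6,-0.6,0.8,0,0,0.03],
    [5.5,0,0,0,0,0,0],
    [5.5,0,0,0,0,0,0]
  ]
}}

```text
time_s: 39.97
tool_pos: [0.3868, -0.1396, 0.2654]
tool_rot: [180.0, -0.1, 60.0]
force: [0.9, 0.8, -0.7]
grip_width: 0.0628
```

```bash
python3 - <<'E'
from stand import *
p,r=pose(); togo([.387,-.140,.187],[180,0,60])
E
```

```text
t 39.97 pos [ 0.3868 -0.1396  0.2654] rot [ 1.7999e+02 -1.4000e-01  6.0040e+01] go cm [-0.04  0.04  7.84] w [ 0.    -0.002  0.001] F [ 0.9  0.8 -0.7] g 0.0628
```

>>> {"api": "move_arm", "payload": {
  "steps": [
    [5.5,0,0,2.0,0,0,0],
    [5.5,0,0,2.0,0,0,0],
    [5.5,0,0,1.8,0,0,0],
    [5.5,0,0,1.2,0,0,0],
    [5.5,0,0,0.8,0,0,0]
  ]
}}

```text
time_s: 40.38
tool_pos: [0.3871, -0.1394, 0.1866]
tool_rot: [-180.0, -0.2, 60.0]
force: [0.1, -0.3, -0.7]
grip_width: 0.0634
```

>>> {"api": "move_arm", "payload": {
  "steps": [
    [5.5,0,0,0,0,0,0],
    [5.5,0,0,0,0,0,0]
  ]
}}

```text
time_s: 40.55
tool_pos: [0.3872, -0.14, 0.1878]
tool_rot: [180.0, -0.2, 60.0]
force: [-0.0, -0.8, 0.4]
grip_width: 0.0627
```

```bash
python3 - <<'E'
from stand import *
p,r=pose(); togo([.387,-.140,.181],[180,0,60]); shot('scene','s41'); crop('s41',260,150,330,250,6,'o1')
E
```

```text
t 40.55 pos [ 0.3872 -0.14    0.1878] rot [179.97  -0.18  59.98] go cm [-0.01 -0.02  0.68] w [ 0.    -0.003 -0.   ] F [-0.  -0.8  0.4] g 0.0627
```

View pics/o1.png

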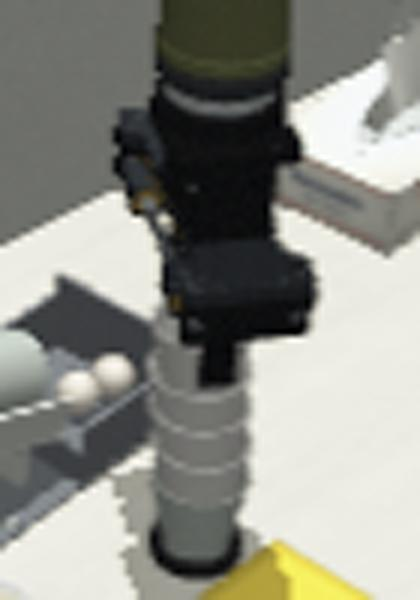

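>>> {"api": "move_arm", "payload": {
  "steps": [
    [5.5,0,0,0.5,0,0,0],
    [5.5,0,0,0,0,0,0],
    [6.2,0,0,0,0,0,0],
    [6.6,0,0,0,0,0,0],
    [7.6,0,0,0,0,0,0]
  ]
}}

```text
time_s: 41.02
tool_pos: [0.3866, -0.1405, 0.1824]
tool_rot: [180.0, -0.2, 59.9]
force: [0.9, 0.3, -0.3]
grip_width: 0.0672
```

>>> {"api": "move_arm", "payload": {
  "steps": [
    [8.4,0,0,0,0,0,0],
    [8.4,0,0,-1.5,0,0,0],
    [8.7,0,0,-3.0,0,0,0],
    [8.7,0,0,-3.5,0,0,0],
    [8.7,-0.5,1.0,-3.5,0,0,0]
  ]
}}

```text
time_s: 41.43
tool_pos: [0.3917, -0.1484, 0.2984]
tool_rot: [-179.9, -0.1, 60.0]
force: [0.9, -0.4, 0.1]
grip_width: 0.0861
```

>>> {"api": "move_arm", "payload": {
  "steps": [
    [8.7,-2.5,3.0,-2.0,0,0,0],
    [8.7,-2.5,3.0,-2.0,0,0,0],
    [8.7,-2.5,3.0,-1.0,0,0,0],
    [8.7,-2.5,2.0,0,0,0,0],
    [8.7,-2.5,2.0,0,0,0,0]
  ]
}}

```text
time_s: 41.85
tool_pos: [0.4415, -0.322, 0.3455]
tool_rot: [179.9, -0.2, 59.9]
force: [-0.4, -0.7, 1.1]
grip_width: 0.0868
```

>>> {"api": "move_arm", "payload": {
  "steps": [
    [8.7,0,0,0,0,0,0],
    [8.7,0,0,0,0,0,0],
    [8.7,0,0,0,0,0,0]
  ]
}}

```text
time_s: 42.1
tool_pos: [0.441, -0.3191, 0.3445]
tool_rot: [-179.9, -0.2, 59.9]
force: [0.3, 0.6, 0.1]
grip_width: 0.0873
```

```bash
python3 - <<'E'
from stand import *
p,r=pose(); togo(p); 
shot('wrist','w42'); shot('scene','s42'); shot('top','t42')
w=load('w42'); s=load('s42')
print('wrist foot rings', proj(w,[[.386,-.1415,z] for z in (.064,.092,.12,.148,.176)]).round(0).tolist())
crop('s42',150,120,360,280,3.7,'o1'); crop('t42',100,130,400,290,2.6,'o2')
E
```

```text
t 42.1 pos [ 0.441  -0.3191  0.3445] rot [-179.95   -0.23   59.92] go cm [0. 0. 0.] w [0. 0. 0.] F [0.3 0.6 0.1] g 0.0873
wrist foot rings [[158.0, 79.0], [151.0, 77.0], [143.0, 74.0], [134.0, 70.0], [122.0, 67.0]]
```

View pics/o1.png

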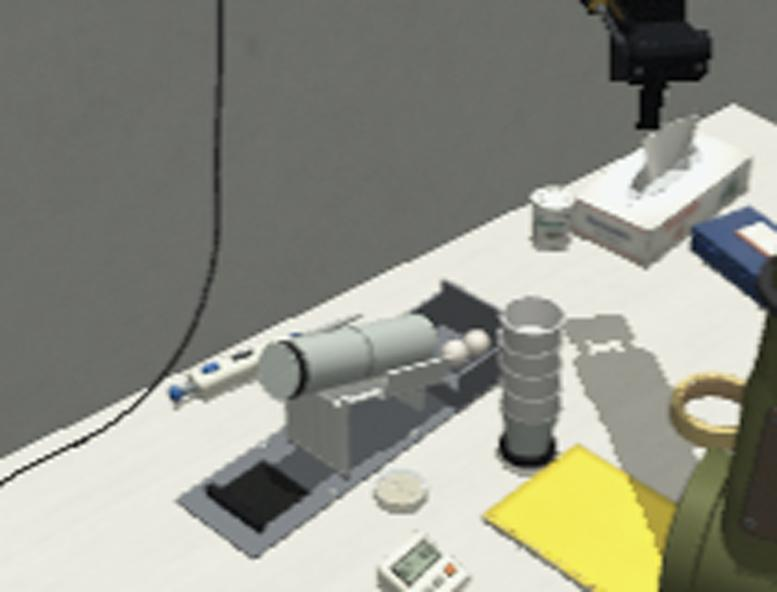

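View pics/o2.png

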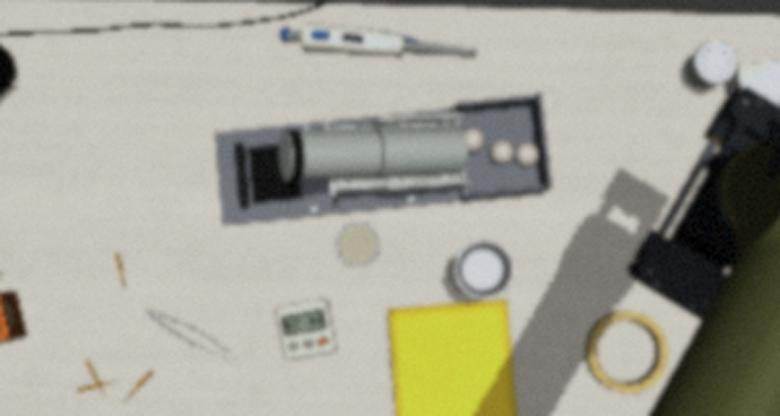

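View pics/w42.png

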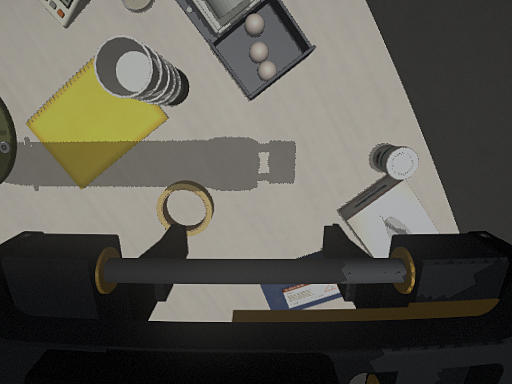

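```bash
python3 - <<'E'
from stand import *
w=load('w42')
for u,v in ((254,23),(259,51),(267,70)): print('ball',W2S(onz(w,u,v,.02)).round(3))
w=load('w26'); 
t=110.; cr=RS*R.from_euler('y',t,degrees=True)
for mx in (.149,.159):
    m=S2W([mx,0.003,.068+(.159-mx)*.364]); cp=m-cr.apply([0,0,.21]); print(W2S(cp))
    overlay('s42',cp,cr,(210,180,290,240),5,f'q{int(mx*1000)}')
cv2.imwrite('pics/o1.png',np.hstack([cv2.imread('pics/q149.png'),cv2.imread('pics/q159.png')]))
t4=load('t42'); 
# canister foot centre etc in top
d=load('w20'); overlay('w20',S2W([.149,0.003,.0716])-cr.apply([0,0,.21]),cr,(260,40,350,220),3,'o2')
E
```

```text
ball [0.169 0.016 0.02 ]
ball [ 0.205 -0.002  0.02 ]
ball [ 0.234 -0.009  0.02 ]
[-0.04833545  0.003       0.14346423]
[-0.03833545  0.003       0.13982423]
```

View pics/o1.png

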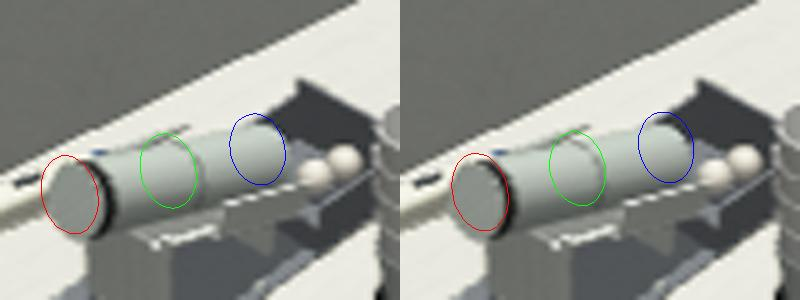

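View pics/o2.png

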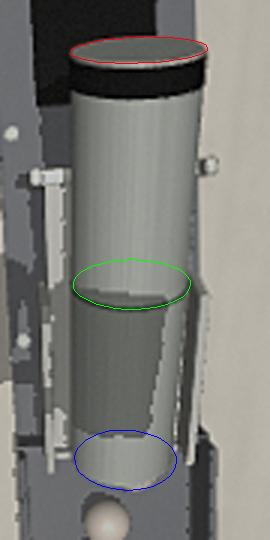

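```bash
python3 - <<'E'
from stand import *
d=load('w42'); im=cv2.imread('pics/w42.png'); a=np.linspace(0,2*np.pi,60)
def draw(name,box,s,c,out):
    d=load(name); im=cv2.imread(f'pics/{name}.png'); x0,y0,x1,y1=box; im=cv2.resize(im[y0:y1,x0:x1],None,fx=s,fy=s,interpolation=cv2.INTER_CUBIC)
    for z,rr,col in ((.012,.030,(0,255,255)),(.064,.032,(0,0,255)),(.092,.032,(0,255,0)),(.12,.032,(0,0,255)),(.148,.032,(0,255,0)),(.176,.032,(255,0,0))):
        q=((proj(d,np.c_[c[0]+rr*np.cos(a),c[1]+rr*np.sin(a),0*a+z])-[x0,y0]+.5)*s).astype(int); cv2.polylines(im,[q.reshape(-1,1,2)],True,col,1)
    cv2.imwrite(f'pics/{out}.png',im)
draw('w42',(80,25,200,115),6,(.386,-.1415),'o1'); draw('s42',(275,190,315,260),8,(.386,-.1415),'o2')
E
```

```text
(no output)
```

View pics/o1.png

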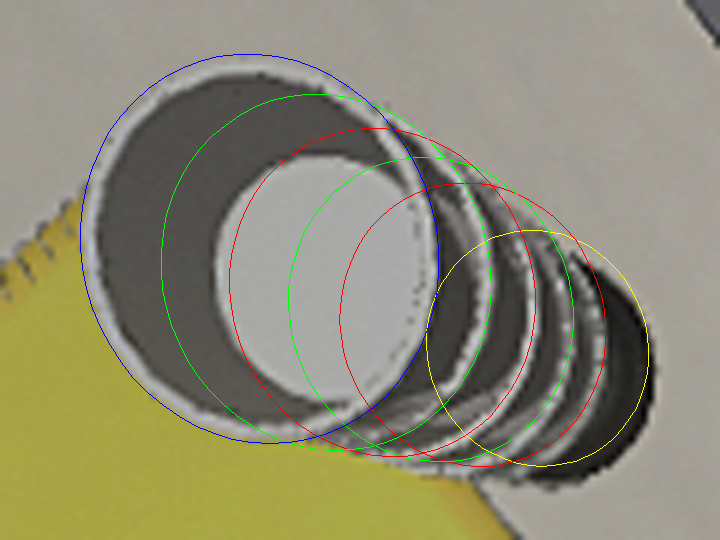

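View pics/o2.png

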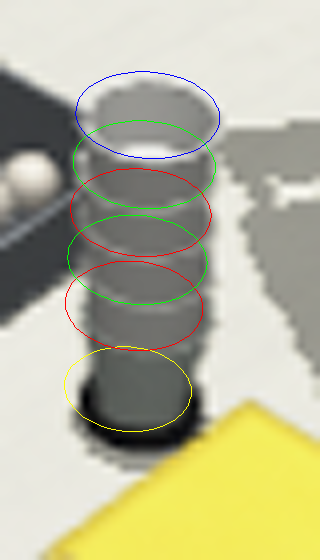

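```bash
python3 - <<'E'
from cell import env, viewer, job
print(env.get_obs()['time_s'], job.sign_off())
E
```

```text
the job is handed in; nothing more can be done
42.25 None
```

The job was handed in at 42.3 s of the 208 s allowed. It reports no verdict, so everything below comes from my own camera checks.

**Canister:** I leaned it on the ledge at about 43° and let go. I then gripped it again about 85 mm above its foot and tipped it over the ledge. It was released lying mouth-down in the trough, tilted about 20°. The two views disagree on the mouth position along the stand, 149 mm in one and 159 mm in the other. Both are within 25 mm of the toe at about 153 mm.

**Balls:** All three are in the catch tray, measured at stand x of about 0.169, 0.205 and 0.234 m.

**Cups:** All four loose cups are nested in the steel cup in the coaster. In the last wrist and scene pictures the rims are evenly spaced and the stack is straight. The predicted rings sit a few pixels off, by a similar amount at every height, so I read that as calibration error and not lean.

**Jar:** I saw no sign of it being disturbed. I did not measure its position again at the end.

**One slip:** On the first approach to the lean, the canister turned about 10° in the grip because the arm overshot by 15 mm and met the ledge. I corrected it before letting go.

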